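# Load the museum display case

### The arm

A 6-joint arm with a two-finger parallel gripper is mounted at the origin on the work surface. World frame = base frame: x ahead of the robot, y to its left, z up, the work surface at z = 0. Lengths are in mm, angles in rad, forces in N, time in s.
With the tool pointing down it reaches from about 350 to 775 mm from the base axis. Payload 7.3 kg.
Tool frame: the origin (TCP) lies at the very end of the fingers, on their centre line; the grasp point (between the pads) lies 19 mm behind it (pinch_z is the distance from the TCP to the grasp point, in mm); z points along the fingers, y is the direction in which the jaws open and shut (so a half turn about z gives the same grasp; the last joint's range is limited). The gripper opens to 92 mm and grips with 3 to 60 N. Pads are 19 mm wide; open, the fingers measure 130 mm over their backs; the gripper's body (75 mm by 190 mm) begins 47 mm behind the grasp point.
Start: joints at [-1.443, 0.342, 1.524, -0, 1.275, -0.146], TCP at [141.978, -505.46, 195.841] pointing down, gripper open.
Joint ranges: [-2.53, 2.53], [-0.77, 2.02], [0.04, 2.7], [-1, 4.14], [0.28, 2.66], [-3.11, 3.11]. Speed limits (rad/s): [2.57, 2.57, 3.14, 3.14, 3.14, 3.14].

### API

Orientations are given as [roll, pitch, yaw] about the fixed x, y, z axes, in that order (R = Rz(yaw) Ry(pitch) Rx(roll)).
In Python, from plant import * gives the robot as it stands.
- The arm moves only by the tool step_arm, never from a script. Its argument "moves" is one flat list of numbers, 7 for each row, row after row: the shift along the tool's x, y, z scaled (see below), then the turn, a rotation vector about the tool's x, y, z scaled (see below), then the closure, from -1 (fully open) to 1 (shut). A call has 1 to 8 rows; each row shifts and turns the pose as measured when the row begins, along the tool's axes as they then stand; what a row does not reach is not made up. The controller multiplies each number of a shift by 2 cm and each number of a turn by 4 degrees. A row lasts 1/12 s, in which the tool goes at most 41.7 mm and 7.16 degrees, less where a joint would pass 70% of its speed; a pose out of reach is approached as far as the arm can. A call with a number of a shift or a turn outside -1 to 1 is refused whole. A call with a gripper value outside its range is refused whole. The fingers move at their own pace and stop on an object; the grip force is fixed at half the most. Time passes only in rows, so rows that do not move let the fingers close. It gives the time, the measured TCP pose, the force and the opening at its end, in the units of the state.
- get_obs(): the state, without advancing time (a new reading comes with each control period).
- capture(name): name is "scene" or "top" or "wrist"; returns the picture (384x512x3 uint8, red, green, blue); there is no depth.
- get_calibration(name): a dict with "mtx" (3x3 intrinsics, pixels), "k1" (the pictures are not rectified: a ray, as slopes to the right and down, at radius r is drawn at 1 + k1 r^2 times it, then the intrinsics apply), "eye" and "orientation" of the camera in the world; the wrist camera has in their place "mount" (4x4, takes a point from camera to tool coordinates, whose origin is the TCP and whose axes are the flange's). Camera axes: x right, y down, z forward; pixel columns grow to the right and rows downward; lengths in mm; the calibration is good to about 2 mm. A picture is of the moment at which its call begins: read the wrist's pose just before it. get_calibration takes no time and is no camera call.
- close_job(): hands the job in, once; it reports no verdict.
The state is a dict: "time": time; "joint_positions": joint angles; "dq": joint speeds; "tau": joint torques, N m; "tool_pos": TCP position; "tcp_rot": TCP orientation; "contact_force": force on the tool from outside, world axes, zero at the start; "moment": the same for the moment, N m; "grip_width": finger opening in mm.
Only numpy, scipy, OpenCV 4.12 (cv2) and the standard library are available. Lean on these libraries where they do the work, as an engineer would, in place of code of your own. Each camera call takes 0.05 s, during which the arm holds its last target.

### The job

Raise the glass sash of the display case fully, then slide every pocket calculator, radio and cassette player from the table down the sloped tray, under the sash, until each lies flat, face up and lengthwise square against the back stop (any order, either end first, side by side). Then lower the sash fully shut again, and leave the other things on the desk where they are.

Things in the scene. Friction and masses are not known exactly. Their poses are not given: they have to be found in the camera images.
- tray: sloped white tray, blue edges, tipped 14 degrees. Origin: on its surface, mid-width, at the foot of the blue back stop. x runs down the slope to the stop (away from the robot), y across, z square out of the surface. Surface x from -270 (high open loading end) to 0 (stop, 32 high), y from -185 to 185; edges 8 high. The sash crosses at x = -119. Items do not slide by themselves: push (a few N)
- case: the display case that carries tray and sash, fixed. Origin: on the table, mid-width under the sash; x points inside, away from the robot, z up. Tray surface: 85 above the table at the loading end, 49 under the sash, 20 at the stop. Beyond the sash it has glass sides and steel rails across its top, 150 above the table, so items go in under the raised sash
- sash (a joint): glass sash: 0 = fully lowered, 0.160 = fully raised (m, straight up). Counterbalanced: stays where it is left, takes 3 to 6 N to move. Panel 378 wide, 12 thick, 100 high; lower edge 54 above the table when lowered, 214 when raised. Blue posts 300 high at case y = +-199, nothing above it between them. It may start slightly open
- sash_handle (a point): centre of the black handle block standing on the middle of the sash's top rail: 26 wide (case y), 16 thick, 42 tall; 175 above the table when the sash is lowered; free on all sides, can be gripped from above; rises with the sash
- calc_yellow_center (a point): centre (13 above its underside) of the pocket calculator, yellow case, black face, white keys: 96 long (its x), 56 wide (its y), 26 thick (z, face up), 0.12 to 0.28 kg. Absent in some starts
- calc_white_center (a point): centre (13 above its underside) of the pocket calculator, white case, grey face, blue keys: 92 long (its x), 54 wide (its y), 26 thick (z, face up), 0.12 to 0.28 kg. Absent in some starts
- radio_red_center (a point): centre (13 above its underside) of the pocket radio, red case, aluminium face with black slots and a red dial: 90 long (its x), 56 wide (its y), 26 thick (z, face up), 0.12 to 0.28 kg. Absent in some starts
- player_blue_center (a point): centre (13 above its underside) of the cassette player, blue case, grey face with a glass window: 94 long (its x), 58 wide (its y), 26 thick (z, face up), 0.12 to 0.28 kg. Absent in some starts
- cactus: cactus in a terracotta pot, 64 across, 105 tall; bystander, to be left where it is; origin at the middle of its underside
- mug: blue mug, 76 across, 90 tall; bystander, to be left where it is; origin at the middle of its underside
- books: two stacked books, 150 x 110 x 44; bystander, to be left where it is; origin at the middle of its underside
- brush: dusting brush lying flat; bystander, to be left where it is
- diskbox: grey box of black disks, 100 x 110 x 75; bystander, to be left where it is; origin at the middle of its underside
- spool: aluminium disc spool, 90 across, 16 high; bystander, to be left where it is; origin at the middle of its underside

How it is judged:
By the outcome, as a careful person would: the job done as asked, in the order asked, and still so for the second after the job is handed in, with the robot touching nothing.
Of calc_yellow, calc_white, radio_red, player_blue only 2 to 3 are there at a start; the rules pass over those that are not, and their reading is None.
At some moment in a run one of calc_yellow, calc_white, radio_red, player_blue may be knocked a few centimetres aside while the robot is not near it.
It also fails if it takes over 210 s, if anything falls off the work surface, if the arm or the gripper's body presses on something with over 40 N, if the wrist force passes 120 N, or if a joint passes its speed limit or range.

## Working session

There is one attempt and no reset: what is moved stays moved. The work goes in short steps, Python scripts to look and compute and a tool call to move; the robot and the scene stay as the last step left them, time stands still between calls to the robot, and variables do not carry over. Pictures are saved under pics/ and viewed, and the job is handed in when it is done.

Besides the shell and the picture viewer there is one more tool, called after "Request:" in YAML: its name, and indented under it one key for each argument. step_arm: Moves the arm, as the interface text tells. Shifts and turns lie within -1 to 1; 1 stands for 2 cm of shift or 4 degrees of turn. Its arguments: {"type":"object","properties":{"moves":{"type":"array"}},"required":["moves"]}

```bash
ls; mkdir -p pics
python3 - <<'E'
from plant import *
import cv2
o=get_obs();print(o)
for n in("scene","top","wrist"):
    im=capture(n);cv2.imwrite(f"pics/{n}0.png",im[:,:,::-1]);print(n,get_calibration(n))
E
```

```text
pics
{'time': 0.0, 'joint_positions': array([-1.44301273e+00,  3.42700928e-01,  1.52503261e+00,  2.42303896e-05,
        1.27536708e+00, -1.45999117e-01]), 'dq': array([ 0.00129533,  0.00166717, -0.00063907,  0.00200355,  0.00066517,
        0.00014272]), 'tau': array([ 1.17280113e-03, -4.31239522e+01, -2.44218636e+01,  7.18871481e-02,
        5.60763048e-02, -1.26902819e-04]), 'tool_pos': array([ 141.91876944, -504.98697697,  195.1508559 ]), 'tcp_rot': array([-3.14010410e+00, -2.42304185e-04,  2.73775463e-01]), 'contact_force': array([-0.51555876, -0.55628095, -0.0209128 ]), 'moment': array([-0.00141219,  0.04278425,  0.01839892]), 'grip_width': 92.15736703258158}
scene {'mtx': array([[426.5023478 ,   0.        , 258.12481648],
       [  0.        , 426.5023478 , 186.95239786],
       [  0.        ,   0.        ,   1.        ]]), 'k1': -0.11985169478207196, 'eye': array([1301.06578018, -422.85699037, 1109.55831667]), 'orientation': array([-2.43284025, -0.01166715,  1.08533301])}
top {'mtx': array([[354.11140423,   0.        , 257.83992893],
       [  0.        , 354.11140423, 191.6508423 ],
       [  0.        ,   0.        ,   1.        ]]), 'k1': 0.003849033377382673, 'eye': array([ 476.03348913,   -9.51490317, 1461.8114504 ]), 'orientation': array([-3.07122544, -0.01192825, -1.59603799])}
wrist {'mtx': array([[337.67307241,   0.        , 255.0332006 ],
       [  0.        , 337.67307241, 191.13099103],
       [  0.        ,   0.        ,   1.        ]]), 'k1': -0.08462670410118185, 'mount': array([[-7.27635768e-04, -9.65773451e-01, -2.59386028e-01,
         6.90625038e+01],
       [ 9.99999634e-01, -8.19605654e-04,  2.46419901e-04,
         9.26591166e-01],
       [-4.50580053e-04, -2.59385754e-01,  9.65773694e-01,
        -1.89606755e+02],
       [ 0.00000000e+00,  0.00000000e+00,  0.00000000e+00,
         1.00000000e+00]])}
```

View pics/scene0.png

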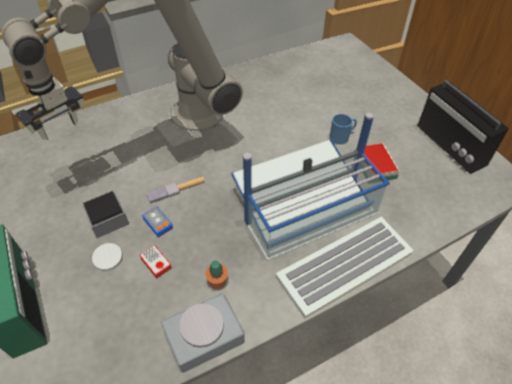

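View pics/top0.png

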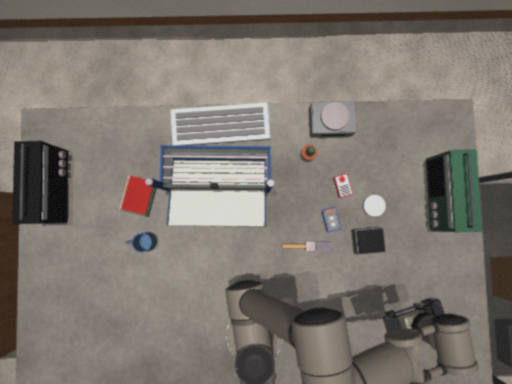

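View pics/wrist0.png

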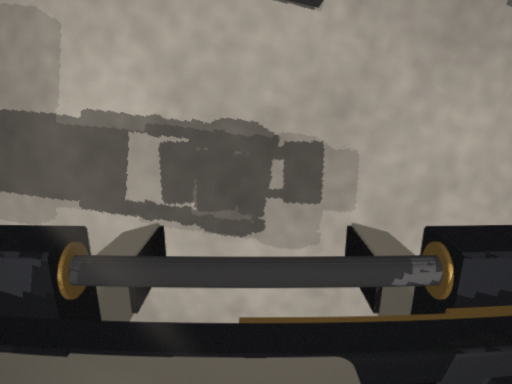

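The scene shows the case, a red radio (top px 343,185), a blue player (331,219), and the bystanders. I'll build helpers and zoom in.

```bash
cat > h.py <<'E'
from plant import *
import numpy as np, cv2
from scipy.spatial.transform import Rotation as R
def cam(n,o=None):
    c=get_calibration(n);K=c['mtx'];k=c['k1']
    if 'eye' in c: return K,k,R.from_euler('xyz',c['orientation']).as_matrix(),np.array(c['eye'])
    o=o or get_obs();T=c['mount'];Rt=R.from_euler('xyz',o['tcp_rot']).as_matrix()
    return K,k,Rt@T[:3,:3],Rt@T[:3,3]+o['tool_pos']
def proj(C,P):
    K,k,Rm,e=C;p=(np.atleast_2d(P)-e)@Rm;s=p[:,:2]/p[:,2:];r2=(s**2).sum(1,keepdims=True)
    s=s*(1+k*r2);return s*[K[0,0],K[1,1]]+[K[0,2],K[1,2]]
def back(C,uv,z):
    K,k,Rm,e=C;uv=np.atleast_2d(np.array(uv,float));d=(uv-[K[0,2],K[1,2]])/[K[0,0],K[1,1]];s=d.copy()
    for _ in range(20): s=d/(1+k*(s**2).sum(1,keepdims=True))
    r=np.c_[s,np.ones(len(s))]@Rm.T;return e+r*((z-e[2])/r[:,2])[:,None]
def tri(C1,u1,C2,u2):
    a=back(C1,u1,0)[0];b=back(C2,u2,0)[0];d1=a-C1[3];d1/=np.linalg.norm(d1);d2=b-C2[3];d2/=np.linalg.norm(d2)
    A=np.c_[d1,-d2];t=np.linalg.lstsq(A,C2[3]-C1[3],rcond=None)[0];p=C1[3]+d1*t[0];q=C2[3]+d2*t[1];return (p+q)/2,np.linalg.norm(p-q)
E
python3 - <<'E'
import cv2
t=cv2.imread('pics/top0.png');s=cv2.imread('pics/scene0.png')
cv2.imwrite('pics/t1.png',cv2.resize(t[130:240,120:290],None,fx=4.7,fy=4.7,interpolation=cv2.INTER_CUBIC))
cv2.imwrite('pics/t2.png',cv2.resize(t[90:270,270:410],None,fx=3.3,fy=3.3,interpolation=cv2.INTER_CUBIC))
cv2.imwrite('pics/s1.png',cv2.resize(s[100:260,210:400],None,fx=3.6,fy=3.6,interpolation=cv2.INTER_CUBIC))
E
```

```text
(no output)
```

View pics/t1.png

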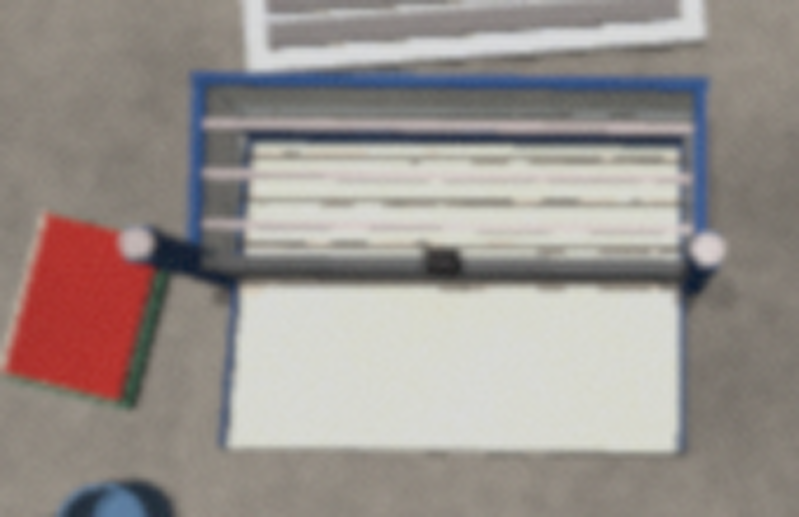

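View pics/t2.png

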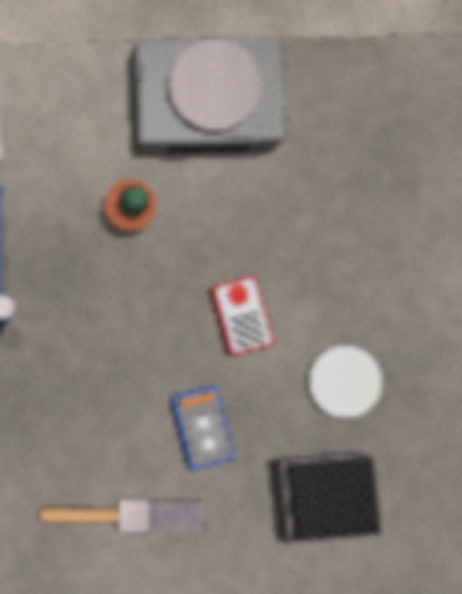

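View pics/s1.png

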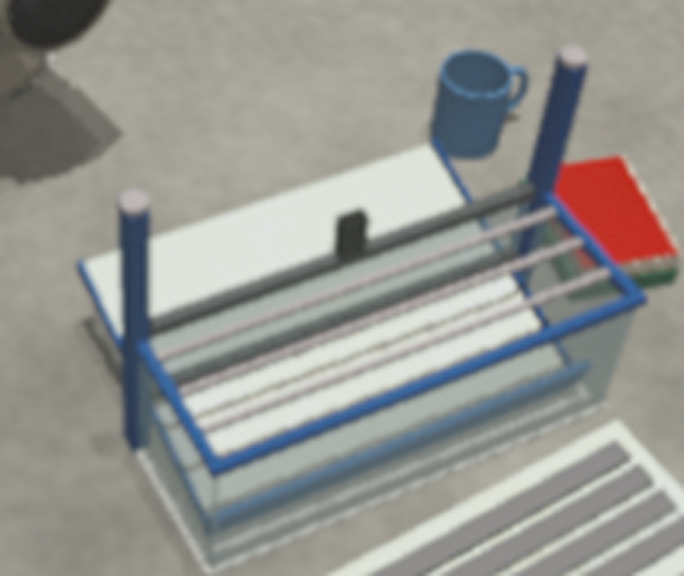

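Run:
```python
from h import *
T=cam('top');S=cam('scene')
for a,b in(((149.15,181.9),(368.9,115.3)),((270.9,183.2),(246.7,156.4))):
    print(back(T,a,300),back(S,b,300),tri(T,a,S,b))
L=back(T,[149.15,181.9],300)[0];Q=back(T,[270.9,183.2],300)[0]
print(np.degrees(np.arctan2(*( (L-Q)[:2]))), (L+Q)/2, np.linalg.norm(L-Q))
print(back(T,[[167.2,225.3],[266,226.4]],93), back(T,[[167.2,225.3],[266,226.4]],85))
# handle top in top view
print('handle',back(T,[120+443/4.7,130+262/4.7],196), tri(T,[120+443/4.7,130+262/4.7],S,[210+350/3.6,100+228/3.6]))
def item(c):
    W=back(T,[[270+x/3.3,90+y/3.3] for x,y in c],26);m=W.mean(0)
    d=(W[0]+W[1]-W[2]-W[3])[:2];e=(W[0]+W[3]-W[1]-W[2])[:2]
    print(m,np.linalg.norm(d)/2,np.linalg.norm(e)/2,np.degrees(np.arctan2(d[1],d[0])),np.degrees(np.arctan2(e[1],e[0])))
item([(211,288),(255,278),(273,344),(231,354)])
item([(172,395),(216,386),(235,459),(191,468)])
# others
for n,p in dict(cactus=(130,206),spool=(346,381),box1=(272,460),box2=(373,455),box3=(380,534),box4=(280,541),br1=(40,515),br2=(203,515)).items(): print(n,back(T,[270+p[0]/3.3,90+p[1]/3.3],40)[0][:2])
for n,p in dict(bk=(270,0)).items(): pass
print('mug',back(T,[144,242],90))
print('books',back(T,[[120+7/4.7,130+372/4.7],[120+130/4.7,130+405/4.7],[120+168/4.7,130+270/4.7]],44))
```

```text
[[598.33277208 330.43880138 300.        ]] [[594.04096677 333.57546787 300.        ]] (array([597.93123964, 329.23775403, 304.49461089]), np.float64(0.2578300966162429))
[[584.41810853 -69.1810269  300.        ]] [[582.75000542 -67.63737139 300.        ]] (array([584.37411991, -68.79469415, 301.99173015]), np.float64(0.6349562931395617))
1.9942191868152828 [591.3754403  130.62888724 300.        ] 399.8620074766157
[[451.17750798 322.68252249  93.        ]
 [437.24912598 -56.29473767  93.        ]] [[451.03223754 324.62404585  85.        ]
 [437.02245129 -56.56814178  85.        ]]
handle [[589.8634395  128.70788731 196.        ]] (array([590.94643924, 130.15476949, 186.75439073]), np.float64(0.9993131243000843))
[ 592.43171106 -379.20460656   26.        ] 84.83523777681731 54.9529178695874 13.695142210918652 101.6648636150773
[ 456.91892793 -325.41473802   26.        ] 92.04083018064708 55.41635569338377 12.41934800812473 100.02275220499868
cactus [ 730.43208399 -242.48433578]
spool [ 508.56446    -498.85898841]
box1 [ 414.99092572 -404.07001427]
box2 [ 417.90473367 -527.39074405]
box3 [ 322.66622396 -531.07628124]
box4 [ 317.45034915 -409.43993779]
br1 [ 356.13822809 -120.2543207 ]
br2 [ 350.99712687 -317.48239327]
mug [[389.72233354 412.34993309  90.        ]]
books [[518.96869078 515.31313446  44.        ]
 [488.45338546 411.75501061  44.        ]
 [602.34712885 379.15741829  44.        ]]
```

```bash
cat >> h.py <<'E'
TRAYYAW=-2.0
CO=np.array([591.,130.5,0]);cx=np.array([np.cos(np.radians(TRAYYAW)),np.sin(np.radians(TRAYYAW)),0]);cy=np.array([-cx[1],cx[0],0])
def case(p): return CO+p[0]*cx+p[1]*cy+np.array([0,0,p[2]])
def tray(p):
    c,s=np.cos(np.radians(14)),np.sin(np.radians(14))
    return case([115.5+p[0]*c+p[2]*s,p[1],20-p[0]*s+p[2]*c])
def ori(yaw,tilt): # deg; tilt>0 = fingers point forward along tool heading
    return R.from_euler('z',yaw,degrees=True)*R.from_euler('y',-tilt,degrees=True)*R.from_euler('x',180,degrees=True)
def plan(wps,g,o=None,maxmm=19.5,maxdeg=3.9,nd=2):
    """wps: list of (pos,yaw,tilt). prints rows per call"""
    o=o or get_obs();p=np.array(o['tool_pos'],float);q=R.from_euler('xyz',o['tcp_rot']);rows=[]
    for P,y,t in wps:
        P=np.array(P,float);Q=ori(y,t);rv=(q.inv()*Q).as_rotvec()
        loc=q.inv().apply(P-p)
        n=int(max(1,np.ceil(np.linalg.norm(P-p)/maxmm),np.ceil(np.degrees(np.linalg.norm(rv))/maxdeg)))
        for i in range(n):
            m=n-i;rv=(q.inv()*Q).as_rotvec()
            l=q.inv().apply((P-p)/m);tv=rv/m
            a=np.round(l/20,nd);b=np.round(np.degrees(tv)/4,nd)
            rows.append([*a,*b,g]);p=p+q.apply(a*20);q=q*R.from_rotvec(np.radians(b*4))
    rows=[[float(x)+0.0 for x in r] for r in rows]
    print(len(rows),'rows')
    for i in range(0,len(rows),8): print('['+', '.join(', '.join('%g'%x for x in r) for r in rows[i:i+8])+']')
def st():
    o=get_obs();r=R.from_euler('xyz',o['tcp_rot']).as_matrix()
    print('t%.2f'%o['time'],np.round(o['tool_pos'],1),'yaw %.1f tilt %.1f lat %.1f'%(np.degrees(np.arctan2(r[1,0],r[0,0])),np.degrees(np.arcsin(r[2,0])),np.degrees(np.arcsin(r[2,1]))),'F',np.round(o['contact_force'],1),'g%.1f'%o['grip_width'],'q',np.round(o['joint_positions'],2))
E
python3 - <<'E'
from h import *
st()
print(ori(10,20).apply([0,0,1]),ori(10,20).apply([1,0,0]))
plan([([420,-250,250],-2,0),([450,130,250],-2,0)],-1)
E
```

```text
t0.15 [ 141.9 -505.1  195.3] yaw 15.7 tilt 0.0 lat -0.1 F [-0.6 -0.3  0.4] g91.7 q [-1.44  0.34  1.52  0.    1.28 -0.15]
[ 0.33682409  0.05939117 -0.93969262] [0.92541658 0.16317591 0.34202014]
40 rows
[0.84, -0.43, -0.14, 0, 0, 0.22, -1, 0.84, -0.44, -0.14, 0, 0, 0.22, -1, 0.83, -0.45, -0.14, 0, 0, 0.22, -1, 0.82, -0.46, -0.14, 0, 0, 0.22, -1, 0.81, -0.48, -0.14, 0, 0, 0.22, -1, 0.81, -0.49, -0.13, 0, 0, 0.22, -1, 0.8, -0.5, -0.14, 0, 0, 0.22, -1, 0.79, -0.51, -0.13, 0, 0, 0.22, -1]
[0.78, -0.53, -0.14, 0, 0, 0.22, -1, 0.78, -0.54, -0.13, 0, 0, 0.22, -1, 0.77, -0.55, -0.14, 0, 0, 0.22, -1, 0.76, -0.56, -0.13, 0, 0, 0.22, -1, 0.75, -0.57, -0.14, 0, 0, 0.22, -1, 0.74, -0.58, -0.13, 0, 0, 0.22, -1, 0.73, -0.6, -0.14, 0, 0, 0.22, -1, 0.72, -0.61, -0.13, 0, 0, 0.22, -1]
[0.71, -0.62, -0.14, 0, 0, 0.23, -1, 0.7, -0.63, -0.13, -0.01, 0, 0.22, -1, 0.69, -0.64, -0.14, 0, 0, 0.23, -1, 0.69, -0.65, -0.13, -0.01, 0, 0.22, -1, 0.04, -0.95, 0, 0, 0, 0, -1, 0.04, -0.95, 0, 0, 0, 0, -1, 0.04, -0.95, 0, 0, 0, 0, -1, 0.04, -0.95, 0, 0, 0, 0, -1]
[0.04, -0.95, 0, 0, 0, 0, -1, 0.04, -0.95, 0, 0, 0, 0, -1, 0.04, -0.95, 0, 0, 0, 0, -1, 0.04, -0.95, 0, 0, 0, 0, -1, 0.04, -0.95, 0, 0, 0, 0, -1, 0.04, -0.95, 0, 0, 0, 0, -1, 0.04, -0.95, 0, 0, 0, 0, -1, 0.04, -0.95, 0, 0, 0, 0, -1]
[0.04, -0.95, 0, 0, 0, 0, -1, 0.04, -0.96, 0, 0, 0, 0, -1, 0.05, -0.95, 0, 0, 0, 0, -1, 0.04, -0.96, 0, 0, 0, 0, -1, 0.05, -0.95, 0, 0, 0, 0, -1, 0.04, -0.96, 0, 0, 0, 0, -1, 0.05, -0.95, 0, 0, 0, 0, -1, 0.04, -0.96, -0.01, 0, 0, 0, -1]
```

Request:
step_arm:
  moves: [0.85,-0.45,-0.15,0,0,0.25,-1,0.85,-0.45,-0.15,0,0,0.25,-1,0.85,-0.45,-0.15,0,0,0.25,-1,0.8,-0.45,-0.15,0,0,0.25,-1,0.8,-0.5,-0.15,0,0,0.25,-1,0.8,-0.5,-0.15,0,0,0.25,-1,0.8,-0.5,-0.15,0,0,0.25,-1,0.8,-0.5,-0.15,0,0,0.25,-1]

```text
time: 0.82
tool_pos: [255.2, -399.7, 216.9]
tcp_rot: [-3.134, 0.002, 0.122]
contact_force: [0.1, -0.7, 0.4]
grip_width: 91.9
```

Request:
step_arm:
  moves: [0.8,-0.55,-0.15,0,0,0.2,-1,0.8,-0.55,-0.15,0,0,0.2,-1,0.75,-0.55,-0.15,0,0,0.2,-1,0.75,-0.55,-0.15,0,0,0.2,-1,0.75,-0.55,-0.15,0,0,0.2,-1,0.75,-0.6,-0.15,0,0,0.2,-1,0.7,-0.6,-0.15,0,0,0.2,-1,0.7,-0.6,-0.15,0,0,0.2,-1]

```text
time: 1.48
tool_pos: [373.1, -293.6, 240.9]
tcp_rot: [-3.13, 0.005, 0.004]
contact_force: [0.2, 0.2, -0.2]
grip_width: 91.6
```

Request:
step_arm:
  moves: [0.2,-0.95,0,0,0,0.2,-1,0.2,-0.95,0,0,0,0.2,-1,0.2,-0.95,0,0,0,0.2,-1,0.2,-0.95,0,0,0,0.2,-1,0.05,-0.95,0,0,0,0,-1,0.05,-0.95,0,0,0,0,-1,0.05,-0.95,0,0,0,0,-1,0.05,-0.95,0,0,0,0,-1]

```text
time: 2.15
tool_pos: [400.8, -135.1, 240.9]
tcp_rot: [-3.129, 0.008, -0.056]
contact_force: [0.6, -0.4, -0.9]
grip_width: 91.8
```

Run:
```python
from h import *
st()
plan([([450,130.5,250],-2,0),(case([0,0,240]),-2,0)],-1)
```

```text
t2.15 [ 400.8 -135.1  240.9] yaw -3.2 tilt -0.5 lat -0.7 F [ 0.6 -0.4 -0.9] g91.8 q [-0.51  0.12  1.69  0.01  1.34  1.11]
22 rows
[0.12, -0.96, -0.02, -0.01, 0.01, -0.02, -1, 0.12, -0.96, -0.02, -0.01, 0.01, -0.02, -1, 0.13, -0.96, -0.02, -0.01, 0.01, -0.02, -1, 0.13, -0.96, -0.02, -0.01, 0.01, -0.02, -1, 0.13, -0.96, -0.02, -0.01, 0.01, -0.02, -1, 0.13, -0.95, -0.03, -0.01, 0.01, -0.02, -1, 0.13, -0.96, -0.03, -0.02, 0.01, -0.02, -1, 0.13, -0.95, -0.03, -0.01, 0.01, -0.02, -1]
[0.13, -0.95, -0.03, -0.02, 0.01, -0.02, -1, 0.13, -0.96, -0.03, -0.01, 0, -0.02, -1, 0.14, -0.95, -0.03, -0.02, 0.01, -0.03, -1, 0.14, -0.95, -0.03, -0.01, 0, -0.02, -1, 0.14, -0.96, -0.03, -0.02, 0.01, -0.03, -1, 0.14, -0.95, -0.02, -0.01, 0, -0.02, -1, 0.88, -0.03, 0.06, 0, 0, 0, -1, 0.88, -0.03, 0.06, 0, 0, 0, -1]
[0.88, -0.03, 0.06, 0, 0, 0, -1, 0.88, -0.03, 0.06, 0, 0, 0, -1, 0.88, -0.03, 0.06, 0, 0, 0, -1, 0.88, -0.03, 0.06, 0, 0, 0, -1, 0.88, -0.04, 0.07, 0, 0, 0, -1, 0.88, -0.03, 0.06, 0, 0, 0, -1]
```

Request:
step_arm:
  moves: [0.15,-0.98,0,0,0,0,-1,0.15,-0.98,0,0,0,0,-1,0.15,-0.98,0,0,0,0,-1,0.15,-0.98,0,0,0,0,-1,0.15,-0.98,0,0,0,0,-1,0.15,-0.98,0,0,0,0,-1,0.15,-0.98,0,0,0,0,-1,0.15,-0.98,0,0,0,0,-1]

```text
time: 2.82
tool_pos: [432.3, 28.6, 241.6]
tcp_rot: [-3.128, 0.011, -0.057]
contact_force: [0.8, 0.3, -0.0]
grip_width: 91.4
```

Request:
step_arm:
  moves: [0.15,-0.98,0,0,0,0,-1,0.15,-0.98,0,0,0,0,-1,0.15,-0.98,0,0,0,0,-1,0.3,-0.9,0,0,0,0,-1,0.4,-0.8,0,0,0,0,-1,0.6,-0.5,0,0,0,0,-1,0.8,-0.2,0,0,0,0,-1,0.9,0,0,0,0,0,-1]

```text
time: 3.48
tool_pos: [505.4, 141.8, 240.9]
tcp_rot: [-3.127, 0.016, -0.05]
contact_force: [0.2, 0.4, 0.4]
grip_width: 91.6
```

Run:
```python
from h import *
st();o=get_obs();C=cam('wrist',o)
im=capture('wrist');cv2.imwrite('pics/w1.png',im[:,:,::-1])
print(proj(C,[case([0,0,196]),case([0,13,196]),case([0,0,154])]))
plan([(case([0,0,230]),-2,0)],-1)
```

```text
t3.48 [505.4 141.8 240.9] yaw -2.9 tilt -0.9 lat -0.8 F [0.2 0.4 0.4] g91.6 q [0.12 0.32 1.43 0.02 1.4  1.73]
[[264.76010378  74.11921593]
 [245.08071647  74.46888743]
 [264.00619312  77.37506208]]
5 rows
[0.83, 0.06, 0.09, -0.04, 0.04, -0.05, -1, 0.83, 0.07, 0.09, -0.04, 0.04, -0.05, -1, 0.83, 0.07, 0.1, -0.04, 0.04, -0.05, -1, 0.83, 0.07, 0.1, -0.04, 0.04, -0.04, -1, 0.83, 0.08, 0.1, -0.04, 0.04, -0.05, -1]
```

View pics/w1.png

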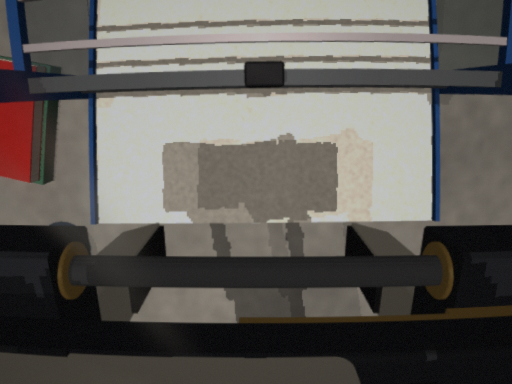

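The handle shows at (264,74), exactly as predicted. The case pose is good, so I'll move over it and grip.

Request:
step_arm:
  moves: [0.86,0.08,0.1,-0.1,0.1,-0.1,-1,0.86,0.08,0.1,-0.1,0.1,-0.1,-1,0.86,0.08,0.1,-0.1,0.1,-0.1,-1,0.86,0.08,0.1,0,0,0,-1,0.86,0.08,0.1,0,0,0,-1,0,0,0,0,0,0,-1]

```text
time: 4.03
tool_pos: [596.4, 129.3, 227.0]
tcp_rot: [3.133, -0.002, -0.029]
contact_force: [-1.2, 0.2, -0.6]
grip_width: 92.1
```

Run:
```python
from h import *
st()
plan([(case([0,0,163]),-2,0)],-1)
```

```text
t4.03 [596.4 129.3 227. ] yaw -1.6 tilt 0.1 lat 0.5 F [-1.2  0.2 -0.6] g92.1 q [ 0.09  0.48  1.22 -0.01  1.44  1.69]
4 rows
[-0.07, -0.02, 0.8, 0.03, -0.01, 0.02, -1, -0.07, -0.02, 0.8, 0.03, -0.01, 0.02, -1, -0.07, -0.02, 0.8, 0.03, -0.01, 0.02, -1, -0.07, -0.01, 0.8, 0.04, 0, 0.03, -1]
```

Request:
step_arm:
  moves: [-0.07,0,0.8,0,0,0,-1,-0.07,0,0.8,0,0,0,-1,-0.07,0,0.8,0,0,0,-1,-0.07,0,0.8,0,0,0,-1,0,0,0,0,0,0,-1,0,0,0,0,0,0,1,0,0,0,0,0,0,1,0,0,0,0,0,0,1]

```text
time: 4.7
tool_pos: [587.1, 128.7, 161.4]
tcp_rot: [3.133, 0.001, -0.03]
contact_force: [-1.2, -0.3, 0.3]
grip_width: 76.5
```

Request:
step_arm:
  moves: [0,0,0,0,0,0,1,0,0,0,0,0,0,1,0,0,0,0,0,0,1,0,0,0,0,0,0,1]

```text
time: 5.03
tool_pos: [588.6, 128.8, 164.7]
tcp_rot: [3.134, -0.005, -0.03]
contact_force: [0.1, 0.3, 0.3]
grip_width: 50.0
```

Request:
step_arm:
  moves: [0,0,0,0,0,0,1,0,0,0,0,0,0,1,0,0,0,0,0,0,1,0,0,0,0,0,0,1,0,0,0,0,0,0,1,0,0,0,0,0,0,1]

```text
time: 5.53
tool_pos: [589.0, 132.2, 165.2]
tcp_rot: [3.139, -0.006, -0.029]
contact_force: [-0.6, -0.1, 0.1]
grip_width: 25.0
```

Request:
step_arm:
  moves: [0,0,-0.5,0,0,0,1,0,0,-1,0,0,0,1,0,0,-1,0,0,0,1,0,0,-1,0,0,0,1,0,0,-1,0,0,0,1,0,0,-1,0,0,0,1,0,0,-1,0,0,0,1,0,0,-0.5,0,0,0,1]

```text
time: 6.2
tool_pos: [588.7, 132.2, 304.6]
tcp_rot: [3.14, 0.001, -0.031]
contact_force: [0.6, 0.4, -3.5]
grip_width: 25.2
```

Request:
step_arm:
  moves: [0,0,-0.5,0,0,0,1,0,0,-0.4,0,0,0,1,0,0,-0.2,0,0,0,1,0,0,-0.2,0,0,0,1]

```text
time: 6.53
tool_pos: [587.6, 132.3, 321.0]
tcp_rot: [3.139, 0.019, -0.031]
contact_force: [5.2, 1.7, -19.7]
grip_width: 24.5
```

Request:
step_arm:
  moves: [0,0,-0.1,0,0,0,1,0,0,0,0,0,0,1,0,0,0,0,0,0,1]

```text
time: 6.78
tool_pos: [587.5, 132.3, 320.8]
tcp_rot: [3.139, 0.024, -0.032]
contact_force: [1.4, 0.8, -4.5]
grip_width: 25.2
```

Run:
```python
from h import *
st();T=cam('top');S=cam('scene')
print(proj(S,[case([0,s*180,z]) for s in(-1,1) for z in(214,314)]),proj(S,case([0,0,356])))
s=capture('scene');cv2.imwrite('pics/s2.png',cv2.resize(s[60:240,200:400,::-1],None,fx=3.3,fy=3.3,interpolation=cv2.INTER_CUBIC))
```

```text
t6.78 [587.5 132.3 320.8] yaw -1.8 tilt -1.4 lat 0.2 F [ 1.4  0.8 -4.5] g25.2 q [0.09 0.46 1.01 0.   1.7  1.7 ]
[[253.03356728 176.17831249]
 [253.13577174 150.91329734]
 [358.07465005 139.50071237]
 [364.30491009 114.4988299 ]] [[313.20228044 120.11875635]]
```

View pics/s2.png

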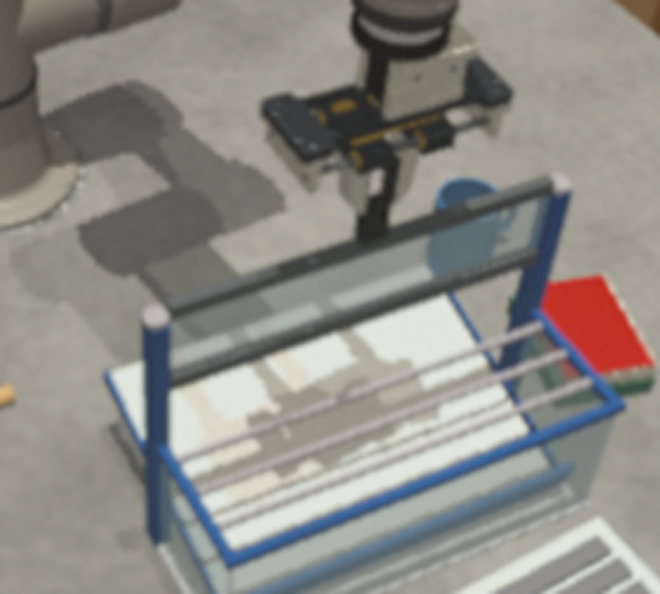

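Sash top rail is where predicted for fully raised (hard stop felt at about 20 N). Releasing.

Request:
step_arm:
  moves: [0,0,0,0,0,0,-1,0,0,0,0,0,0,-1,0,0,0,0,0,0,-1,0,0,0,0,0,0,-1,0,0,0,0,0,0,-1,0,0,0,0,0,0,-1,-0.5,0,0,0,0,0,-1,-1,0,0,0,0,0,-1]

```text
time: 7.5
tool_pos: [558.8, 132.0, 324.3]
tcp_rot: [3.138, 0.018, -0.033]
contact_force: [-0.4, -0.4, -0.7]
grip_width: 74.1
```

Run:
```python
from h import *
st()
plan([([450,100,260],-2,0),([440,-200,200],13,0),([520,-360,150],13,18)],-1)
```

```text
t7.50 [558.8 132.  324.3] yaw -1.9 tilt -1.0 lat 0.2 F [-0.4 -0.4 -0.7] g74.1 q [ 0.1   0.39  1.1  -0.    1.67  1.7 ]
33 rows
[-0.76, 0.25, 0.47, 0.01, 0.04, 0, -1, -0.76, 0.25, 0.47, 0.01, 0.04, 0, -1, -0.76, 0.25, 0.47, 0.01, 0.04, 0.01, -1, -0.77, 0.26, 0.47, 0.01, 0.03, 0, -1, -0.77, 0.26, 0.47, 0, 0.04, 0.01, -1, -0.76, 0.25, 0.46, 0.01, 0.03, 0, -1, -0.77, 0.26, 0.46, 0, 0.04, 0.01, -1, 0, 0.94, 0.19, 0, 0, -0.23, -1]
[-0.01, 0.94, 0.19, 0, 0, -0.23, -1, -0.03, 0.94, 0.19, 0, 0, -0.24, -1, -0.04, 0.94, 0.19, 0, 0, -0.23, -1, -0.06, 0.94, 0.19, 0, 0, -0.24, -1, -0.08, 0.93, 0.19, 0, 0, -0.23, -1, -0.09, 0.93, 0.19, 0, 0, -0.24, -1, -0.11, 0.93, 0.19, 0, 0, -0.23, -1, -0.12, 0.93, 0.19, 0, 0, -0.24, -1]
[-0.14, 0.93, 0.19, 0, 0, -0.23, -1, -0.15, 0.92, 0.18, 0, 0, -0.24, -1, -0.16, 0.92, 0.19, 0, 0, -0.23, -1, -0.18, 0.92, 0.18, 0, 0, -0.24, -1, -0.2, 0.92, 0.19, 0, 0, -0.23, -1, -0.21, 0.91, 0.18, 0, 0, -0.24, -1, -0.22, 0.91, 0.19, 0, 0, -0.23, -1, 0.21, 0.87, 0.25, 0, 0.45, 0, -1]
[0.2, 0.87, 0.26, 0, 0.45, 0, -1, 0.19, 0.87, 0.26, 0, 0.45, 0, -1, 0.19, 0.87, 0.27, 0, 0.45, 0, -1, 0.18, 0.87, 0.27, 0, 0.45, 0, -1, 0.17, 0.87, 0.28, 0, 0.45, 0, -1, 0.16, 0.87, 0.28, 0, 0.45, 0, -1, 0.15, 0.87, 0.29, 0, 0.45, 0, -1, 0.14, 0.87, 0.3, 0, 0.45, 0, -1]
[0.13, 0.87, 0.3, 0, 0.45, 0, -1]
```

Request:
step_arm:
  moves: [-0.75,0.25,0.45,0,0,0,-1,-0.75,0.25,0.45,0,0,0,-1,-0.75,0.25,0.45,0,0,0,-1,-0.8,0.25,0.45,0,0,0,-1,-0.8,0.25,0.45,0,0,0,-1,-0.8,0.25,0.45,0,0,0,-1,-0.8,0.3,0.45,0,0,0,-1,0,0.95,0.2,0,0,-0.25,-1]

```text
time: 8.17
tool_pos: [439.6, 81.3, 259.1]
tcp_rot: [3.14, 0.012, -0.012]
contact_force: [-0.1, 0.8, 0.2]
grip_width: 91.9
```

Request:
step_arm:
  moves: [0,0.95,0.2,0,0,-0.25,-1,0,0.95,0.2,0,0,-0.25,-1,0,0.95,0.2,0,0,-0.25,-1,-0.05,0.95,0.2,0,0,-0.25,-1,-0.1,0.95,0.2,0,0,-0.25,-1,-0.1,0.95,0.2,0,0,-0.25,-1,-0.1,0.95,0.2,0,0,-0.25,-1,-0.1,0.95,0.2,0,0,-0.25,-1]

```text
time: 8.83
tool_pos: [436.4, -77.0, 228.7]
tcp_rot: [3.139, 0.007, 0.139]
contact_force: [0.2, -0.5, 0.6]
grip_width: 91.8
```

Request:
step_arm:
  moves: [-0.15,0.95,0.2,0,0,-0.25,-1,-0.15,0.95,0.2,0,0,-0.25,-1,-0.15,0.95,0.2,0,0,-0.25,-1,-0.2,0.95,0.2,0,0,-0.25,-1,-0.2,0.95,0.2,0,0,-0.25,-1,-0.2,0.95,0.2,0,0,-0.25,-1,0,0.95,0,0,0,-0.25,-1,0,0.95,0,0,0,-0.25,-1]

```text
time: 9.5
tool_pos: [445.0, -238.2, 205.8]
tcp_rot: [3.138, 0.005, 0.285]
contact_force: [-0.2, -0.5, 0.1]
grip_width: 91.7
```

Run:
```python
from h import *
st();o=get_obs();C=cam('wrist',o)
im=capture('wrist');cv2.imwrite('pics/w2.png',im[:,:,::-1])
im=capture('top');cv2.imwrite('pics/t3.png',cv2.resize(im[90:270,270:410,::-1],None,fx=3.3,fy=3.3,interpolation=cv2.INTER_CUBIC))
```

```text
t9.50 [ 445.  -238.2  205.8] yaw 16.3 tilt -0.3 lat 0.2 F [-0.2 -0.5  0.1] g91.7 q [-0.64  0.3   1.56 -0.01  1.28  0.65]
```

View pics/w2.png

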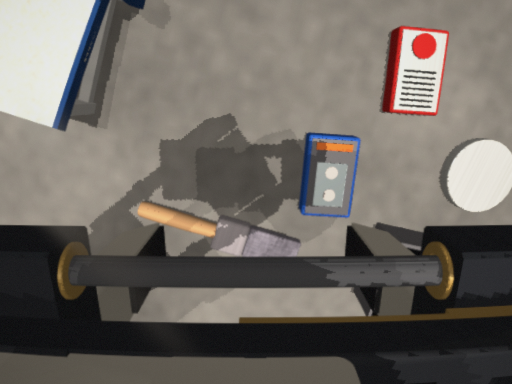

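View pics/t3.png

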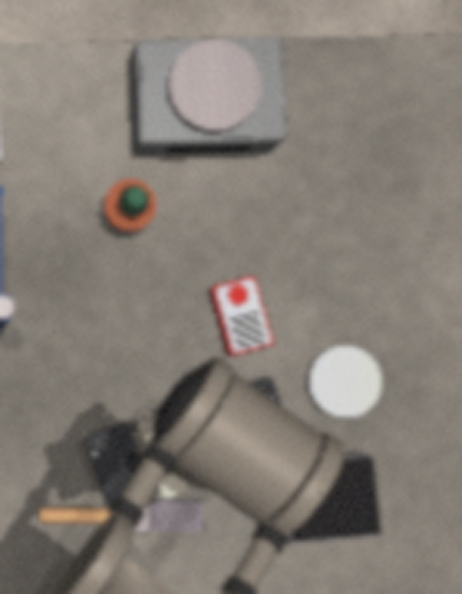

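```bash
cat >> h.py <<'E'
def item(C,c,z=26):
    W=back(C,c,z);m=W.mean(0);d=(W[0]+W[1]-W[2]-W[3])[:2];e=(W[0]+W[3]-W[1]-W[2])[:2]
    print('c',np.round(m,1),'L %.1f W %.1f yaw %.1f yawW %.1f'%(np.linalg.norm(d)/2,np.linalg.norm(e)/2,np.degrees(np.arctan2(d[1],d[0])),np.degrees(np.arctan2(e[1],e[0]))-90))
    return m
E
python3 - <<'E'
from h import *
C=cam('wrist')
im=cv2.imread('pics/w2.png')
cv2.imwrite('pics/w2z.png',cv2.resize(im[10:230,280:480],None,fx=2.7,fy=2.7,interpolation=cv2.INTER_CUBIC))
item(C,[(401,28),(449,30),(441,115),(394,112)])
item(C,[(308,134),(359,136),(353,215),(303,213)])
E
```

```text
c [ 592.3 -384.3   26. ] L 87.7 W 53.5 yaw 16.3 yawW 15.2
c [ 457.2 -327.    26. ] L 91.1 W 57.6 yaw 15.5 yawW 13.9
```

View pics/w2z.png

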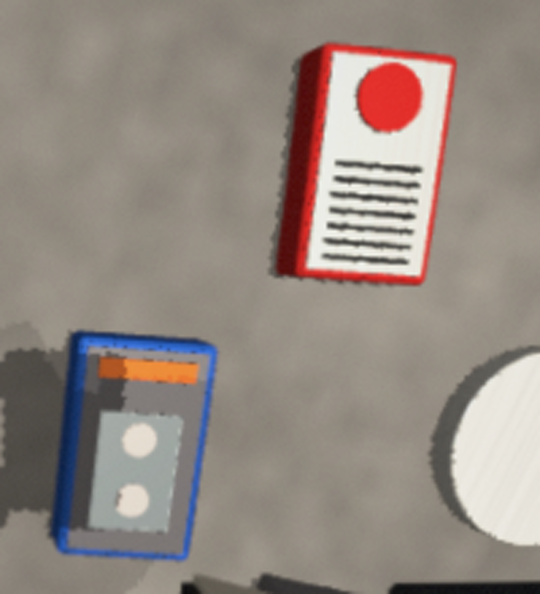

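Run:
```python
from h import *
C=cam('wrist')
m=item(C,[(401.1,26.7),(448.5,31.5),(437,114.8),(390.7,111.9)])
item(C,[(309.6,134),(359.6,138),(349,216.7),(303,214.4)])
y=13.5;m[2]=0
f=np.array([np.cos(np.radians(y)),np.sin(np.radians(y)),0])
plan([(m+[0,0,110]-20*f,y,20),(m+[0,0,55]-0*f,y,20),(m+[0,0,6],y,20)],-1)
```

```text
c [ 591.6 -382.2   26. ] L 87.5 W 52.8 yaw 13.6 yawW 13.7
c [ 455.6 -326.9   26. ] L 92.0 W 54.9 yaw 13.3 yawW 12.4
18 rows
[0.34, 0.73, 0.4, 0, 0.42, 0.06, -1, 0.33, 0.73, 0.41, 0, 0.42, 0.06, -1, 0.32, 0.73, 0.42, 0, 0.42, 0.06, -1, 0.31, 0.73, 0.43, -0.01, 0.42, 0.06, -1, 0.3, 0.73, 0.44, 0, 0.42, 0.05, -1, 0.29, 0.73, 0.45, -0.01, 0.42, 0.06, -1, 0.28, 0.73, 0.45, 0, 0.42, 0.05, -1, 0.27, 0.73, 0.46, -0.01, 0.42, 0.06, -1]
[0.26, 0.72, 0.47, 0, 0.43, 0.05, -1, 0.25, 0.73, 0.48, -0.01, 0.42, 0.06, -1, 0.23, 0.72, 0.49, 0, 0.43, 0.05, -1, 0.22, 0.72, 0.5, -0.01, 0.42, 0.06, -1, 0, 0, 0.97, 0, 0, 0, -1, 0, 0, 0.98, 0, 0, 0, -1, 0, 0, 0.97, 0, 0, 0, -1, -0.28, 0, 0.77, 0, 0, 0, -1]
[-0.28, 0, 0.77, 0, 0, 0, -1, -0.28, 0, 0.76, 0, 0, 0, -1]
```

Request:
step_arm:
  moves: [0.35,0.75,0.4,0,0.45,0.05,-1,0.35,0.75,0.4,0,0.45,0.05,-1,0.35,0.75,0.4,0,0.45,0.05,-1,0.3,0.75,0.45,0,0.45,0.05,-1,0.3,0.75,0.45,0,0.45,0.05,-1,0.3,0.75,0.45,0,0.45,0.05,-1,0.3,0.75,0.45,0,0.45,0.05,-1,0.3,0.75,0.45,0,0.45,0.05,-1]

```text
time: 10.27
tool_pos: [538.3, -337.6, 145.3]
tcp_rot: [3.138, -0.261, 0.256]
contact_force: [0.7, 0.1, 0.2]
grip_width: 92.1
```

Request:
step_arm:
  moves: [0.25,0.75,0.5,0,0.45,0.05,-1,0.25,0.75,0.5,0,0.45,0.05,-1,0.25,0.7,0.5,0,0.4,0.05,-1,0.2,0.5,0.5,0,0.3,0.05,-1]

```text
time: 10.6
tool_pos: [583.6, -382.5, 113.0]
tcp_rot: [-3.14, -0.38, 0.24]
contact_force: [-0.7, -0.1, -0.2]
grip_width: 91.7
```

Run:
```python
from h import *
st();o=get_obs();C=cam('wrist',o)
im=capture('wrist');cv2.imwrite('pics/w3.png',im[:,:,::-1])
y=13.6;m=np.array([591.6,-382.2,0])
plan([(m+[0,0,55],y,20),(m+[0,0,6],y,20)],-1)
```

```text
t10.60 [ 583.6 -382.5  113. ] yaw 13.7 tilt 21.8 lat -0.1 F [-0.7 -0.1 -0.2] g91.7 q [-0.86  0.61  1.4   0.41  1.    0.27]
6 rows
[-0.22, 0.02, 0.91, -0.02, -0.15, 0, -1, -0.21, 0.02, 0.91, -0.02, -0.14, 0, -1, -0.2, 0.02, 0.92, -0.02, -0.15, 0.01, -1, -0.28, 0, 0.77, 0, 0, 0, -1, -0.28, 0, 0.77, 0, 0, 0, -1, -0.28, 0, 0.76, 0, 0, 0, -1]
```

View pics/w3.png

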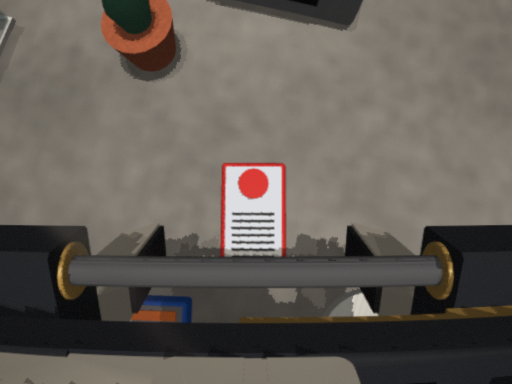

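The radio is centred between the fingers (px 222–285, upright). Descending.

Request:
step_arm:
  moves: [-0.2,0,0.9,0,-0.15,0,-1,-0.2,0,0.9,0,-0.15,0,-1,-0.2,0,0.9,0,-0.15,0,-1,-0.3,0,0.75,0,0,0,-1,-0.3,0,0.75,0,0,0,-1,-0.25,0,0.6,0,0,0,-1,0,0,0,0,0,0,-1]

```text
time: 11.23
tool_pos: [590.4, -376.0, 9.5]
tcp_rot: [-3.136, -0.345, 0.239]
contact_force: [-0.7, 0.8, -0.6]
grip_width: 91.5
```

Run:
```python
from h import *
st()
```

```text
t11.23 [ 590.4 -376.     9.5] yaw 13.7 tilt 19.7 lat -0.3 F [-0.7  0.8 -0.6] g91.5 q [-0.83  0.74  1.46  0.42  0.82  0.23]
```

Request:
step_arm:
  moves: [0,0.3,0.12,0,0,0,-1,0,0,0,0,0,0,1,0,0,0,0,0,0,1,0,0,0,0,0,0,1,0,0,0,0,0,0,1,0,0,0,0,0,0,1,0,0,0,0,0,0,1,0,0,0,0,0,0,1]

```text
time: 11.9
tool_pos: [594.8, -383.3, 12.9]
tcp_rot: [3.141, -0.348, 0.241]
contact_force: [0.4, 0.1, -0.6]
grip_width: 49.7
```

Request:
step_arm:
  moves: [0,0,0,0,0,0,1,0,0,0,0,0,0,1,0,0,0,0,0,0,1]

```text
time: 12.15
tool_pos: [594.8, -383.4, 13.2]
tcp_rot: [3.14, -0.348, 0.241]
contact_force: [0.0, -0.5, -0.3]
grip_width: 29.9
```

Run:
```python
from h import *
st()
# placement: item center tray x=-225,y=-50
P=tray([-225,-50,12]);print(P,tray([-225,-50,0]),tray([-270,-50,0]))
o=get_obs();p=o['tool_pos']
plan([(p+[0,0,120],13.7,20),([480,-250,180],13.7,20),([430,-60,190],-2,8),(P+[-10,0,70],-2,6),(P+[0,0,15],-2,6)],1)
```

```text
t12.15 [ 594.8 -383.4   13.2] yaw 13.8 tilt 20.0 lat 0.1 F [ 0.  -0.5 -0.3] g29.9 q [-0.83  0.74  1.44  0.42  0.83  0.24]
[489.40241409  84.01738866  86.07597523] [486.50111981  84.11870409  74.43242651] [442.86441063  85.64253155  85.31891181]
40 rows
[0.29, 0, -0.81, 0, 0, 0, 1, 0.29, 0, -0.8, 0, 0, 0.01, 1, 0.29, 0, -0.81, 0, 0, 0, 1, 0.29, 0, -0.8, 0, 0, 0.01, 1, 0.3, 0, -0.81, 0, 0, 0, 1, 0.29, 0, -0.8, 0, 0, 0.01, 1, 0.3, 0.01, -0.81, 0.01, 0.01, 0, 1, -0.3, -0.78, -0.36, 0, 0, 0, 1]
[-0.3, -0.79, -0.36, 0, 0, 0, 1, -0.29, -0.78, -0.36, 0, 0, 0, 1, -0.3, -0.79, -0.35, 0, 0, 0, 1, -0.29, -0.78, -0.36, 0, 0, 0, 1, -0.3, -0.79, -0.35, 0, 0, 0, 1, -0.29, -0.78, -0.36, 0, 0, 0, 1, -0.3, -0.79, -0.35, 0, 0, 0, 1, -0.29, -0.78, -0.36, 0, 0, 0, 1]
[-0.3, -0.79, -0.35, 0, 0, 0, 1, 0, -0.89, -0.05, -0.09, -0.27, 0.35, 1, -0.02, -0.89, -0.05, -0.09, -0.27, 0.35, 1, -0.05, -0.89, -0.06, -0.09, -0.27, 0.35, 1, -0.07, -0.89, -0.06, -0.09, -0.27, 0.35, 1, -0.09, -0.89, -0.07, -0.09, -0.27, 0.35, 1, -0.11, -0.88, -0.07, -0.08, -0.27, 0.34, 1, -0.14, -0.88, -0.07, -0.09, -0.27, 0.35, 1]
[-0.16, -0.88, -0.08, -0.08, -0.27, 0.34, 1, -0.18, -0.87, -0.08, -0.09, -0.27, 0.35, 1, -0.2, -0.87, -0.08, -0.08, -0.28, 0.34, 1, -0.23, -0.86, -0.08, -0.09, -0.27, 0.35, 1, 0.22, -0.81, 0.22, 0, -0.06, 0, 1, 0.22, -0.81, 0.22, 0, -0.06, 0, 1, 0.22, -0.81, 0.22, 0, -0.05, 0, 1, 0.22, -0.81, 0.22, 0, -0.06, 0, 1]
[0.22, -0.81, 0.22, 0, -0.05, 0, 1, 0.22, -0.81, 0.22, 0, -0.06, 0, 1, 0.22, -0.81, 0.21, 0, -0.05, 0, 1, 0.22, -0.81, 0.21, 0, -0.06, 0, 1, 0.23, -0.81, 0.22, 0, -0.05, -0.01, 1, 0.07, 0, 0.93, 0, 0, 0, 1, 0.07, -0.01, 0.93, 0, 0, 0, 1, 0.07, 0, 0.92, 0, 0, 0, 1]
```

Width is 29.9, below the radio's 56, so the grasp missed. I'll look.

Run:
```python
from h import *
im=capture('wrist');cv2.imwrite('pics/w4.png',im[:,:,::-1])
im=capture('top');cv2.imwrite('pics/t4.png',cv2.resize(im[90:270,270:410,::-1],None,fx=3.3,fy=3.3,interpolation=cv2.INTER_CUBIC))
im=capture('scene');cv2.imwrite('pics/s4.png',cv2.resize(im[160:320,80:260,::-1],None,fx=3.5,fy=3.5,interpolation=cv2.INTER_CUBIC))
```

```text
(no output)
```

View pics/w4.png

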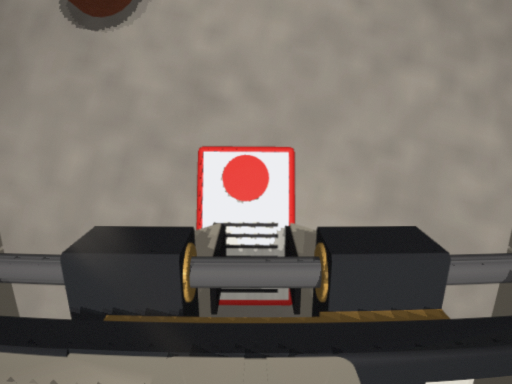

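View pics/t4.png

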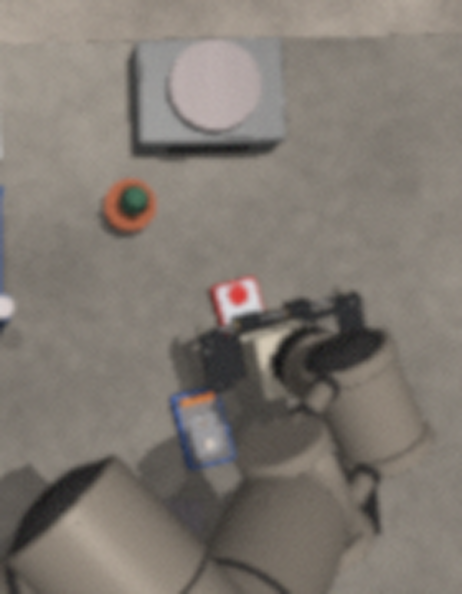

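View pics/s4.png

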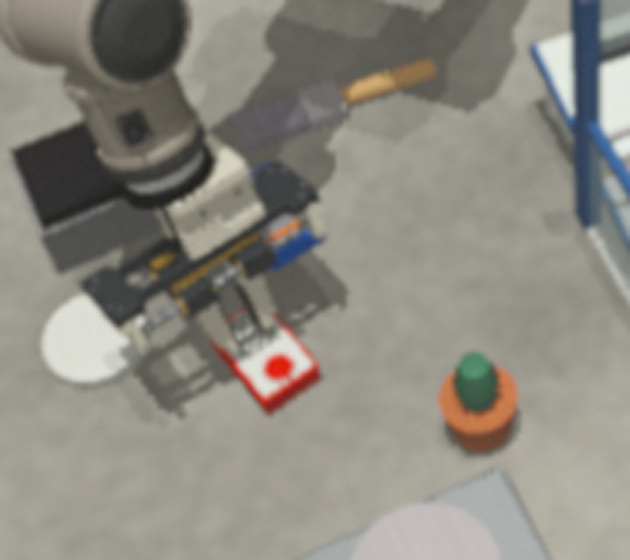

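Run:
```python
from h import *
o=get_obs();st();S=cam('scene');W=cam('wrist',o)
p=o['tool_pos'];Rt=R.from_euler('xyz',o['tcp_rot'])
pts=[p,p+Rt.apply([0,0,-19]),p+Rt.apply([0,15,0]),p+Rt.apply([0,-15,0])]
print((proj(S,pts)-[80,160])*3.5);print(proj(W,pts))
im=cv2.imread('pics/w4.png');cv2.imwrite('pics/w4z.png',cv2.resize(im[140:330,160:340],None,fx=3.1,fy=3.1,interpolation=cv2.INTER_CUBIC))
for z in (26,):
  item(W,[(199,148),(294,148),(291,303),(217,303)],z)
```

```text
t12.30 [ 594.8 -383.4   13.1] yaw 13.8 tilt 20.0 lat 0.1 F [-1.   1.   0.5] g18.0 q [-0.83  0.74  1.44  0.42  0.83  0.24]
[[259.90265784 358.20951886]
 [251.91830847 342.1664961 ]
 [244.99778779 368.23405027]
 [274.6919046  348.2620008 ]]
[[253.29435606 220.94430785]
 [253.14432453 232.9993737 ]
 [278.43309308 220.91384176]
 [228.15869543 220.9467271 ]]
c [ 592.5 -382.2   26. ] L 86.8 W 47.5 yaw 16.6 yawW 13.8
```

View pics/w4z.png

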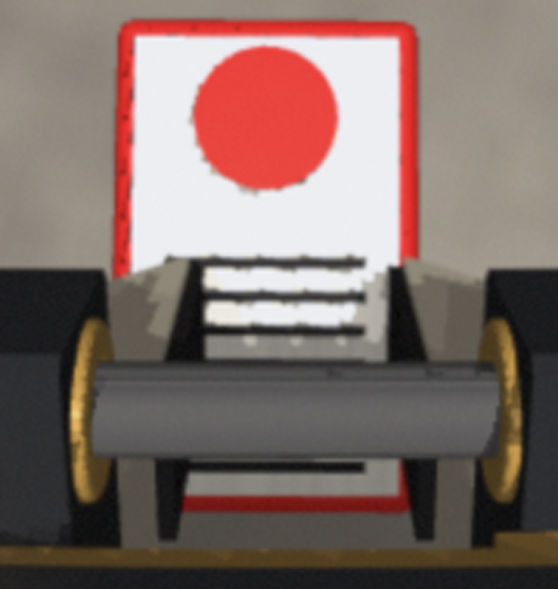

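Request:
step_arm:
  moves: [0,0,0,0,0,0,1,0,0,0,0,0,0,1,0,0,0,0,0,0,1]

```text
time: 12.55
tool_pos: [594.7, -383.3, 13.0]
tcp_rot: [3.141, -0.348, 0.241]
contact_force: [0.2, 0.5, 0.7]
grip_width: 0.9
```

Run:
```python
from h import *
st()
im=capture('wrist');cv2.imwrite('pics/w5.png',cv2.resize(im[140:330,160:340,::-1],None,fx=3.1,fy=3.1,interpolation=cv2.INTER_CUBIC))
im=capture('scene');cv2.imwrite('pics/s5.png',cv2.resize(im[220:300,110:200,::-1],None,fx=7,fy=7,interpolation=cv2.INTER_CUBIC))
st()
```

```text
t12.55 [ 594.7 -383.3   13. ] yaw 13.8 tilt 19.9 lat 0.0 F [0.2 0.5 0.7] g0.9 q [-0.83  0.74  1.44  0.42  0.83  0.24]
t12.65 [ 594.7 -383.3   12.9] yaw 13.8 tilt 19.9 lat 0.0 F [ 1.1  0.5 -0.7] g0.8 q [-0.83  0.74  1.44  0.42  0.83  0.24]
```

View pics/w5.png

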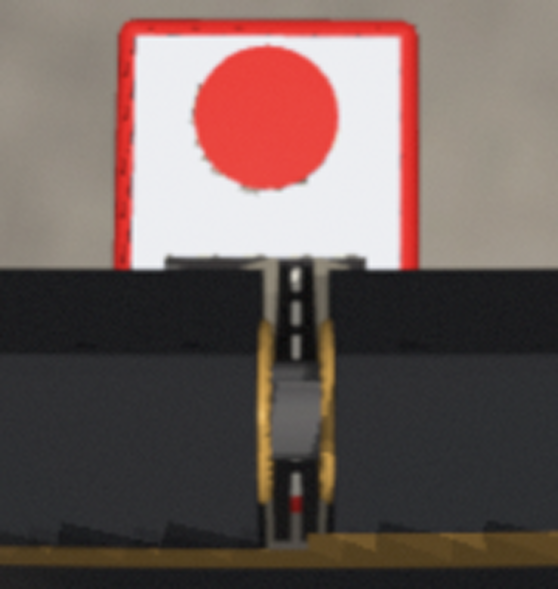

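View pics/s5.png

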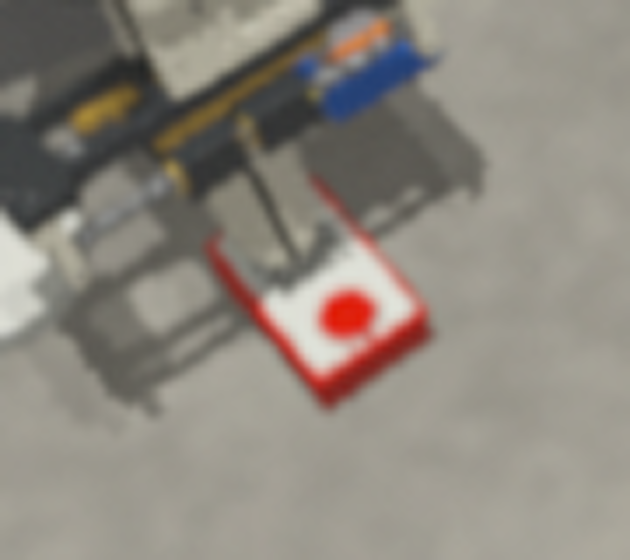

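Run:
```python
from h import *
o=get_obs();W=cam('wrist',o);p=o['tool_pos'];Rt=R.from_euler('xyz',o['tcp_rot'])
for z in (0,-6,-13,-19,-28,-38): print(z,[np.round(proj(W,p+Rt.apply([x,0,z]))[0],1) for x in(-9.5,0,9.5)])
# open tips at y=+-46
for z in (0,-13,-25): print(z,[np.round(proj(W,p+Rt.apply([x,y,z]))[0],1) for x in(-9.5,9.5) for y in (-46,46)])
```

```text
0 [array([253.3, 235.7]), array([253.3, 220.9]), array([253.3, 205.7])]
-6 [array([253.3, 239.7]), array([253.3, 224.5]), array([253.2, 208.9])]
-13 [array([253.2, 244.6]), array([253.2, 228.9]), array([253.2, 212.8])]
-19 [array([253.2, 249.1]), array([253.1, 233. ]), array([253.1, 216.4])]
-28 [array([253.1, 256.3]), array([253.1, 239.6]), array([253. , 222.3])]
-38 [array([253. , 265.2]), array([253. , 247.7]), array([252.9, 229.5])]
0 [array([177.5, 235.6]), array([329.1, 235.5]), array([175.5, 205.7]), array([331. , 205.6])]
-13 [array([172.6, 244.4]), array([333.9, 244.3]), array([170.2, 212.8]), array([336.1, 212.7])]
-25 [array([167.4, 253.5]), array([338.9, 253.4]), array([164.7, 220.2]), array([341.4, 220.1])]
```

The picture evidence (w3 and w5 finger pixels, and s2, where the handle was gripped only by its top) shows the real fingertips about 30 mm short of the reported TCP. So the fingers closed above the radio without touching it. I'll open and descend further, watching the force.

Request:
step_arm:
  moves: [0,0,0,0,0,0,-1,0,0,0,0,0,0,-1,0,0,0,0,0,0,-1,0,0,0,0,0,0,-1,0,0,0,0,0,0,-1,0,0,0,0,0,0,-1,0,0,0,0,0,0,-1,0,0,0,0,0,0,-1]

```text
time: 13.32
tool_pos: [594.7, -383.3, 12.9]
tcp_rot: [3.141, -0.348, 0.241]
contact_force: [0.1, 0.6, -0.2]
grip_width: 49.4
```

Request:
step_arm:
  moves: [0,0,0,0,0,0,-1,0,0,0,0,0,0,-1,-0.17,0,0.47,0,0,0,-1,-0.17,0,0.47,0,0,0,-1,0,0,0,0,0,0,-1]

```text
time: 13.73
tool_pos: [594.9, -383.5, -8.4]
tcp_rot: [3.14, -0.349, 0.242]
contact_force: [-0.6, 0.9, -0.8]
grip_width: 82.2
```

Run:
```python
from h import *
st()
im=capture('scene');cv2.imwrite('pics/s6.png',cv2.resize(im[210:300,90:200,::-1],None,fx=6,fy=6,interpolation=cv2.INTER_CUBIC))
```

```text
t13.73 [ 594.9 -383.5   -8.4] yaw 13.9 tilt 20.0 lat 0.1 F [-0.6  0.9 -0.8] g82.2 q [-0.83  0.77  1.45  0.43  0.8   0.21]
```

View pics/s6.png

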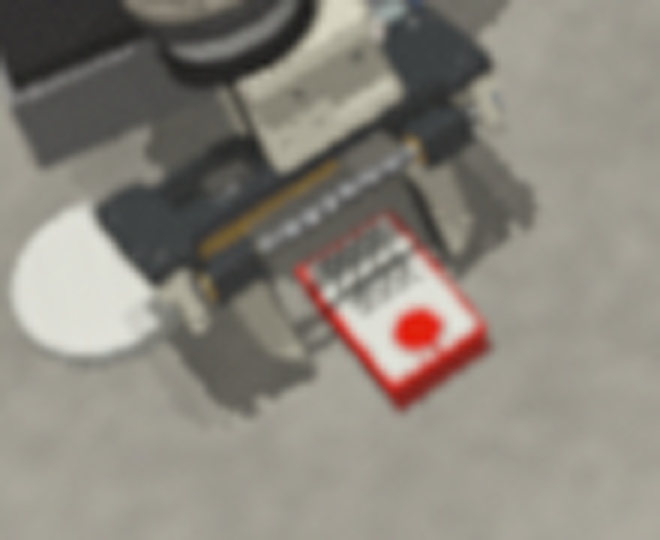

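Request:
step_arm:
  moves: [0.15,0,0.48,0,0,0,-1,0.15,0,0.3,0,0,0,-1,0,0,0,0,0,0,-1]

```text
time: 14.03
tool_pos: [606.7, -381.0, -22.0]
tcp_rot: [3.14, -0.349, 0.241]
contact_force: [-0.6, -0.1, -0.6]
grip_width: 91.9
```

Run:
```python
from h import *
st()
im=capture('scene');cv2.imwrite('pics/s7.png',cv2.resize(im[210:300,90:200,::-1],None,fx=6,fy=6,interpolation=cv2.INTER_CUBIC))
```

```text
t14.03 [ 606.7 -381.   -22. ] yaw 13.8 tilt 20.0 lat 0.1 F [-0.6 -0.1 -0.6] g91.9 q [-0.81  0.8   1.43  0.44  0.78  0.22]
```

View pics/s7.png

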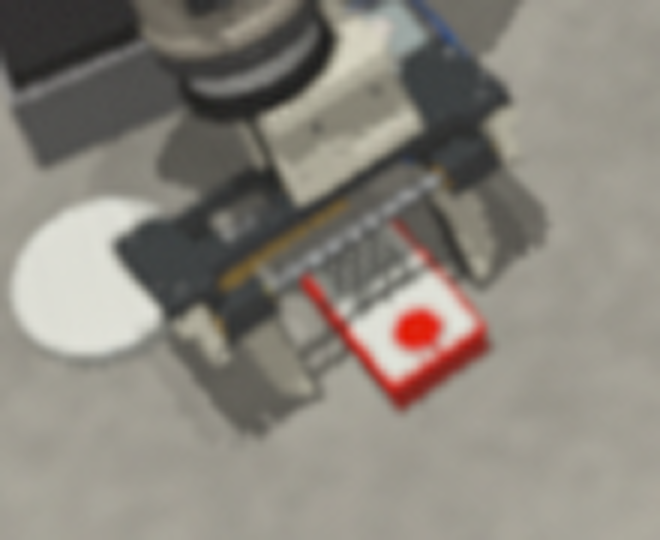

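Request:
step_arm:
  moves: [0,0,0,0,0,0,1,0,0,0,0,0,0,1,0,0,0,0,0,0,1,0,0,0,0,0,0,1,0,0,0,0,0,0,1,0,0,0,0,0,0,1,0,0,0,0,0,0,1,0,0,0,0,0,0,1]

```text
time: 14.75
tool_pos: [606.5, -380.8, -21.3]
tcp_rot: [3.14, -0.349, 0.242]
contact_force: [0.2, -1.1, -1.0]
grip_width: 55.6
```

Request:
step_arm:
  moves: [0.3,0,-0.8,0,0,0,1,0.3,0,-0.8,0,0,0,1,0.3,0,-0.8,0,0,0,1,0.3,0,-0.8,0,0,0,1]

```text
time: 15.08
tool_pos: [603.8, -377.9, 42.6]
tcp_rot: [-3.133, -0.342, 0.238]
contact_force: [0.2, 0.1, -1.3]
grip_width: 55.4
```

Run:
```python
from h import *
st()
im=capture('wrist');cv2.imwrite('pics/w8.png',im[:,:,::-1])
im=capture('scene');cv2.imwrite('pics/s8.png',cv2.resize(im[190:310,80:220,::-1],None,fx=5,fy=5,interpolation=cv2.INTER_CUBIC))
```

```text
t15.08 [ 603.8 -377.9   42.6] yaw 13.6 tilt 19.6 lat -0.5 F [ 0.2  0.1 -1.3] g55.4 q [-0.81  0.71  1.39  0.39  0.91  0.3 ]
```

View pics/w8.png

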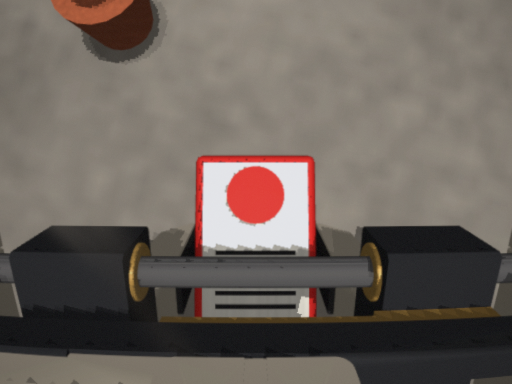

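View pics/s8.png

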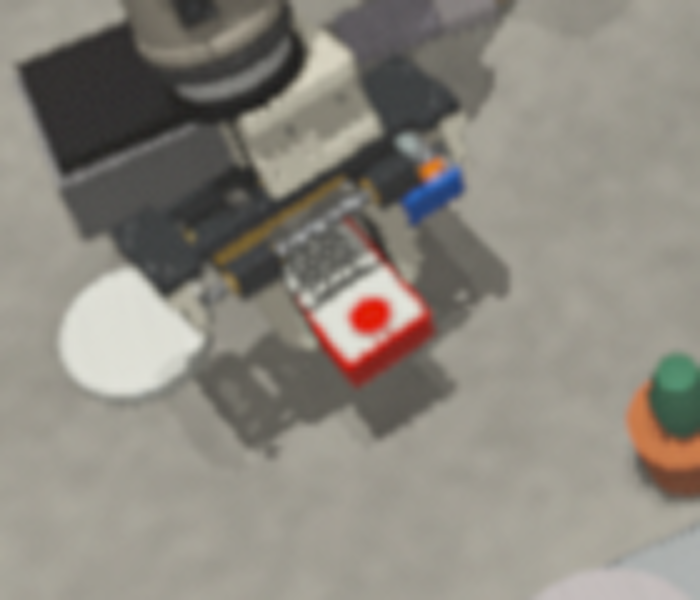

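Radio is held (55.4 mm) and lifted flat. Next I'll plan carry and placement on the loading end.

```bash
cat >> h.py <<'E'
TIP=30
def placepose(pick_tcp,pick_rot,c_item,target,yaw,tilt):
    off=R.from_euler('xyz',pick_rot).inv().apply(np.array(c_item)-pick_tcp)
    return np.array(target)-ori(yaw,tilt).apply(off)
E
python3 - <<'E'
from h import *
st()
P=placepose([606.5,-380.8,-21.3],[3.14,-.349,.242],[592,-382.2,13],tray([-222,-50,14]),-2,6)
print(P,tray([-222,-50,0]))
o=get_obs();p=o['tool_pos']
plan([([560,-330,110],13.6,20),([430,-60,140],-2,8),(P+[-10,0,50],-2,6),(P+[0,0,10],-2,6)],1)
E
```

```text
t15.18 [ 605.6 -379.6   45.6] yaw 13.8 tilt 19.8 lat -0.1 F [ 0.4 -0.  -0.6] g55.6 q [-0.81  0.71  1.39  0.39  0.9   0.3 ]
[498.40954385  81.64514121  50.5199121 ] [489.41023375  84.01711559  73.70666082]
33 rows
[-0.09, -0.59, -0.71, -0.01, 0.01, 0.01, 1, -0.09, -0.59, -0.72, -0.01, 0.01, 0.01, 1, -0.09, -0.59, -0.72, -0.01, 0.01, 0.01, 1, -0.08, -0.59, -0.71, -0.01, 0.01, 0, 1, -0.09, -0.6, -0.72, -0.01, 0.01, 0.01, 1, -0.15, -0.92, -0.15, -0.06, -0.19, 0.24, 1, -0.17, -0.91, -0.16, -0.06, -0.19, 0.24, 1, -0.19, -0.91, -0.16, -0.06, -0.19, 0.24, 1]
[-0.2, -0.9, -0.16, -0.06, -0.19, 0.24, 1, -0.22, -0.9, -0.16, -0.06, -0.18, 0.24, 1, -0.24, -0.9, -0.16, -0.06, -0.19, 0.24, 1, -0.26, -0.89, -0.16, -0.06, -0.18, 0.23, 1, -0.27, -0.89, -0.16, -0.06, -0.19, 0.24, 1, -0.29, -0.88, -0.16, -0.06, -0.18, 0.23, 1, -0.31, -0.87, -0.16, -0.06, -0.19, 0.24, 1, -0.32, -0.87, -0.16, -0.06, -0.18, 0.23, 1]
[-0.34, -0.86, -0.16, -0.06, -0.19, 0.24, 1, -0.35, -0.86, -0.16, -0.06, -0.18, 0.23, 1, -0.37, -0.85, -0.16, -0.06, -0.19, 0.24, 1, -0.39, -0.84, -0.16, -0.05, -0.18, 0.23, 1, -0.4, -0.84, -0.16, -0.06, -0.19, 0.24, 1, 0.26, -0.8, 0.26, 0, -0.06, 0, 1, 0.26, -0.8, 0.26, 0, -0.05, 0, 1, 0.27, -0.8, 0.26, 0, -0.06, 0, 1]
[0.27, -0.8, 0.25, 0, -0.05, 0, 1, 0.27, -0.8, 0.25, 0, -0.06, 0, 1, 0.27, -0.79, 0.25, 0, -0.05, 0, 1, 0.27, -0.8, 0.25, 0, -0.06, 0, 1, 0.27, -0.79, 0.25, 0, -0.05, 0, 1, 0.26, -0.8, 0.26, 0, -0.06, 0, 1, 0.1, 0, 0.68, 0, 0, 0, 1, 0.09, -0.01, 0.68, 0, 0, 0, 1]
[0.1, 0, 0.68, 0, 0, 0, 1]
```

Request:
step_arm:
  moves: [-0.1,-0.6,-0.7,0,0,0,1,-0.1,-0.6,-0.7,0,0,0,1,-0.1,-0.6,-0.7,0,0,0,1,-0.1,-0.6,-0.7,0,0,0,1,-0.1,-0.6,-0.7,0,0,0,1,-0.15,-0.9,-0.15,-0.05,-0.2,0.25,1,-0.15,-0.9,-0.15,-0.05,-0.2,0.25,1,-0.2,-0.9,-0.15,-0.05,-0.2,0.25,1]

```text
time: 15.85
tool_pos: [529.2, -277.4, 106.4]
tcp_rot: [-3.125, -0.296, 0.178]
contact_force: [0.1, -0.6, -1.4]
grip_width: 55.7
```

Request:
step_arm:
  moves: [-0.2,-0.9,-0.15,-0.05,-0.2,0.25,1,-0.2,-0.9,-0.15,-0.05,-0.2,0.25,1,-0.25,-0.9,-0.15,-0.05,-0.2,0.25,1,-0.25,-0.9,-0.15,-0.05,-0.2,0.25,1,-0.25,-0.9,-0.15,-0.05,-0.2,0.25,1,-0.3,-0.9,-0.15,-0.05,-0.2,0.25,1,-0.3,-0.9,-0.15,-0.05,-0.2,0.25,1,-0.3,-0.9,-0.15,-0.05,-0.2,0.25,1]

```text
time: 16.52
tool_pos: [459.1, -131.5, 115.4]
tcp_rot: [-3.113, -0.166, 0.027]
contact_force: [0.8, 1.1, -1.7]
grip_width: 55.9
```

Request:
step_arm:
  moves: [-0.3,-0.9,-0.15,-0.05,-0.2,0.2,1,-0.35,-0.85,-0.15,-0.05,-0.2,0.2,1,-0.35,-0.85,-0.15,-0.05,-0.2,0.2,1,-0.35,-0.85,-0.15,-0.05,-0.2,0.2,1,0,-0.9,0,0,0,0.1,1,0,-0.9,0,0,0,0,1]

```text
time: 17.02
tool_pos: [425.1, -20.7, 121.8]
tcp_rot: [-3.116, -0.099, -0.039]
contact_force: [0.6, -0.1, -1.8]
grip_width: 55.8
```

Run:
```python
from h import *
st()
P=placepose([606.5,-380.8,-21.3],[3.14,-.349,.242],[592,-382.2,13],tray([-222,-50,14]),-2,6)
plan([(P+[-10,0,50],-2,6),(P+[0,0,10],-2,6)],1)
```

```text
t17.02 [425.1 -20.7 121.8] yaw -2.2 tilt 5.6 lat -1.5 F [ 0.6 -0.1 -1.8] g55.8 q [-0.27  0.19  1.98  0.06  0.89  1.3 ]
10 rows
[0.41, -0.74, 0.21, -0.05, 0.01, -0.01, 1, 0.41, -0.74, 0.21, -0.05, 0.01, -0.01, 1, 0.41, -0.74, 0.21, -0.05, 0.01, -0.01, 1, 0.41, -0.75, 0.2, -0.05, 0.01, -0.01, 1, 0.4, -0.75, 0.2, -0.05, 0.02, 0, 1, 0.41, -0.74, 0.2, -0.06, 0.01, -0.01, 1, 0.4, -0.75, 0.2, -0.05, 0.02, 0, 1, 0.1, 0, 0.68, 0, 0, 0, 1]
[0.1, -0.01, 0.68, 0, 0, 0, 1, 0.09, 0, 0.69, 0, 0, 0, 1]
```

Request:
step_arm:
  moves: [0.4,-0.75,0.2,-0.05,0,0,1,0.4,-0.75,0.2,-0.05,0,0,1,0.4,-0.75,0.2,-0.05,0,0,1,0.4,-0.75,0.2,-0.05,0,0,1,0.4,-0.75,0.2,-0.05,0,0,1,0.4,-0.75,0.2,-0.05,0,0,1,0.4,-0.75,0.2,-0.05,0,0,1,0,0,0,0,0,0,1]

```text
time: 17.68
tool_pos: [485.0, 91.9, 93.2]
tcp_rot: [-3.138, -0.09, -0.034]
contact_force: [-0.7, 0.2, -2.3]
grip_width: 55.7
```

Run:
```python
from h import *
st()
P=placepose([606.5,-380.8,-21.3],[3.14,-.349,.242],[592,-382.2,13],tray([-222,-50,14]),-2,6)
plan([(P+[0,0,6],-2,6)],1)
im=capture('scene');cv2.imwrite('pics/s9.png',cv2.resize(im[60:240,200:400,::-1],None,fx=3.3,fy=3.3,interpolation=cv2.INTER_CUBIC))
im=capture('top');cv2.imwrite('pics/t9.png',cv2.resize(im[130:270,120:290,::-1],None,fx=4,fy=4,interpolation=cv2.INTER_CUBIC))
```

```text
t17.68 [485.   91.9  93.2] yaw -2.0 tilt 5.2 lat -0.2 F [-0.7  0.2 -2.3] g55.7 q [ 0.03  0.35  1.84 -0.    0.86  1.64]
3 rows
[0.17, 0.17, 0.63, -0.02, 0.07, 0, 1, 0.17, 0.16, 0.63, -0.01, 0.07, 0.01, 1, 0.17, 0.16, 0.63, -0.02, 0.07, 0, 1]
```

View pics/s9.png

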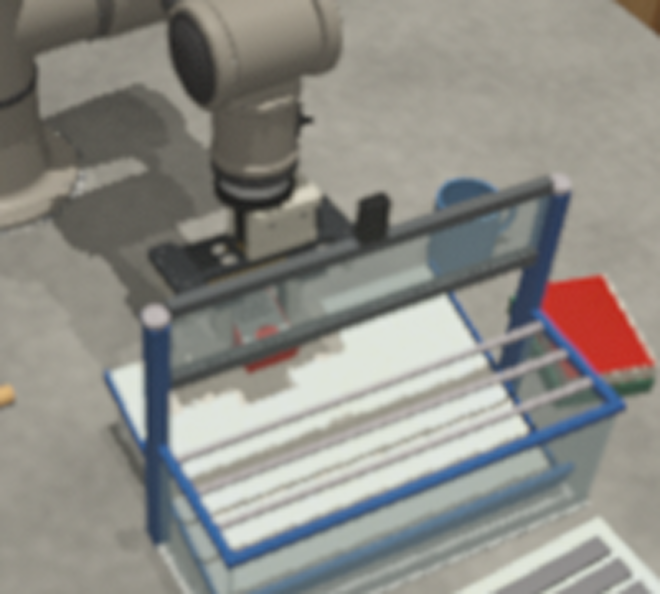

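Request:
step_arm:
  moves: [0.15,0.15,0.6,0,0.05,0,1,0.15,0.15,0.6,0,0.05,0,1,0.15,0.15,0.6,0,0.05,0,1,0,0,0.2,0,0,0,1,0,0,0.1,0,0,0,1]

```text
time: 18.2
tool_pos: [494.1, 77.3, 50.9]
tcp_rot: [-3.139, -0.098, -0.036]
contact_force: [-0.4, 0.2, -1.1]
grip_width: 55.9
```

Run:
```python
from h import *
st()
```

```text
t18.20 [494.1  77.3  50.9] yaw -2.0 tilt 5.6 lat -0.1 F [-0.4  0.2 -1.1] g55.9 q [ 0.    0.42  1.88 -0.    0.75  1.61]
```

Request:
step_arm:
  moves: [0,0,0.1,0,0,0,1,0,0,0,0,0,0,1,0,0,0,0,0,0,-0.6,0,0,0,0,0,0,-0.6,0,0,0,0,0,0,-0.6,0,0,0,0,0,0,-0.6,0,0,0,0,0,0,-0.6]

```text
time: 18.78
tool_pos: [495.4, 76.3, 53.3]
tcp_rot: [-3.138, -0.104, -0.038]
contact_force: [-0.2, -1.1, -0.9]
grip_width: 73.1
```

Request:
step_arm:
  moves: [0,0,-0.5,0,0,0,-0.6,0,0,-0.8,0,0,0,-0.6,-0.5,0,-0.8,0,0,0,-0.6,-0.9,0,-0.4,0,0,0,-0.6,-0.9,0,-0.4,0,0,0,-0.6,-0.9,0,-0.3,0,0,0,-0.6]

```text
time: 19.28
tool_pos: [425.4, 78.4, 111.4]
tcp_rot: [-3.138, -0.104, -0.038]
contact_force: [-0.4, -0.5, 1.0]
grip_width: 73.4
```

Run:
```python
from h import *
st()
im=capture('wrist');cv2.imwrite('pics/w10.png',im[:,:,::-1])
im=capture('scene');cv2.imwrite('pics/s10.png',cv2.resize(im[60:240,200:400,::-1],None,fx=3.3,fy=3.3,interpolation=cv2.INTER_CUBIC))
```

```text
t19.28 [425.4  78.4 111.4] yaw -2.2 tilt 6.0 lat -0.2 F [-0.4 -0.5  1. ] g73.4 q [ 0.01  0.22  1.98 -0.    0.84  1.62]
```

View pics/w10.png

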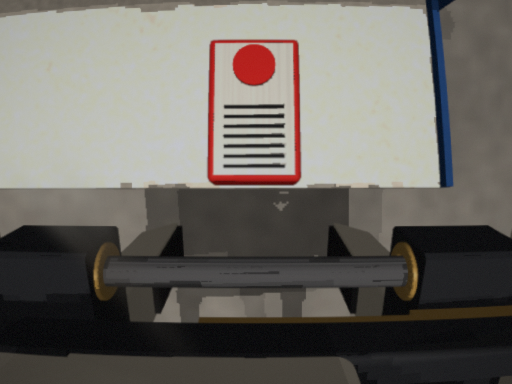

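View pics/s10.png

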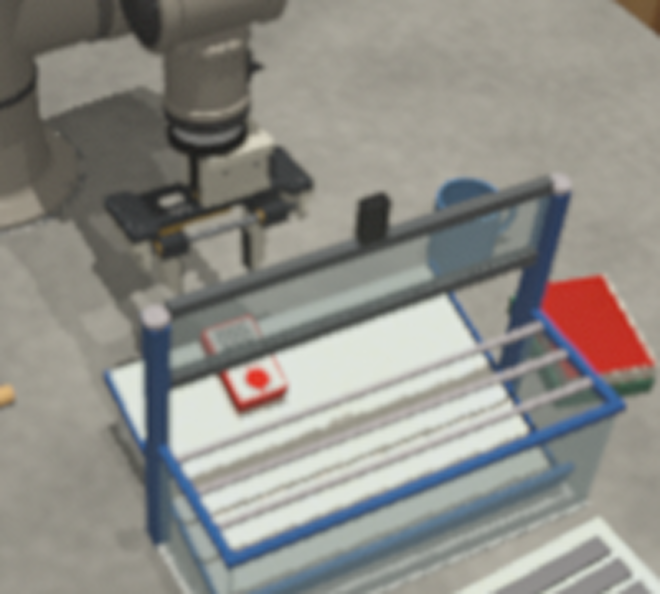

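Radio lies flat and square on the loading end, and the sash stayed up. I'll fit a quick planar arm model to check which push tilt is reachable (q5 ≥ 0.28).

```bash
cat > arm.py <<'E'
import numpy as np
from scipy.optimize import least_squares
D=np.array([(.3427,1.5250,1.2754,524.6,195.3),(.12,1.69,1.34,423,240.9),(.32,1.43,1.40,524.9,240.9),(.48,1.22,1.44,610.3,227),(.46,1.01,1.70,602.2,320.8),(.39,1.10,1.67,574.2,324.3),(.30,1.56,1.28,504.7,205.8),(.35,1.84,.86,493.6,93.2),(.42,1.88,.75,500,50.9),(.22,1.98,.84,432.6,111.4)])
def fk(p,q2,q3,q5):
    a1,L1,L2,e,d1,Lt=p;A=q2+q3;B=A+q5
    return a1+L1*np.sin(q2)+L2*np.sin(A)-e*np.cos(A)+Lt*np.sin(B), d1+L1*np.cos(q2)+L2*np.cos(A)+e*np.sin(A)+Lt*np.cos(B)
def res(p):
    r,z=fk(p,*D[:,:3].T);return np.r_[r-D[:,3],z-D[:,4],(np.array(p)-[0,450,400,0,350,300])*0.003]
s=least_squares(res,[0,450,400,0,350,300]);P=s.x
def ik(r,z,t):
    B=np.pi-np.radians(t)
    f=lambda q:np.array(fk(P,q[0],q[1],B-q[0]-q[1]))-[r,z]
    b=least_squares(f,[.3,1.8]);q=b.x;return np.round([q[0],q[1],B-q[0]-q[1]],2),round(float(np.abs(b.fun).max()),1)
if __name__=='__main__':
    print(P,np.abs(s.fun[:20]).max())
    for t in(25,30,35,40,45):
        for X in(-300,-260,-200,-150,-100):
            c,sn=np.cos(np.radians(14)),np.sin(np.radians(14))
            x=591+115.5+X*c+11*sn;z=20-X*sn+11*c
            x+=30*np.sin(np.radians(t));z-=30*np.cos(np.radians(t))
            print(t,X,ik(np.hypot(x,80),z,t))
E
python3 arm.py
```

```text
[  8.82902814 504.83517853 376.73280078 -46.94586037 241.40901932
 366.32934057] 2.160256587511469
25 -300 (array([0.17, 2.33, 0.2 ]), 0.0)
25 -260 (array([0.26, 2.25, 0.2 ]), 0.0)
25 -200 (array([0.37, 2.13, 0.21]), 0.0)
25 -150 (array([0.45, 2.02, 0.24]), 0.0)
25 -100 (array([0.53, 1.9 , 0.27]), 0.0)
30 -300 (array([0.17, 2.41, 0.04]), 0.0)
30 -260 (array([0.26, 2.33, 0.03]), 0.0)
30 -200 (array([0.37, 2.21, 0.05]), 0.0)
30 -150 (array([0.45, 2.1 , 0.07]), 0.0)
30 -100 (array([0.53, 1.98, 0.11]), 0.0)
35 -300 (array([ 0.19,  2.48, -0.15]), 0.0)
35 -260 (array([ 0.27,  2.41, -0.15]), 0.0)
35 -200 (array([ 0.38,  2.28, -0.13]), 0.0)
35 -150 (array([ 0.46,  2.17, -0.1 ]), 0.0)
35 -100 (array([ 0.54,  2.05, -0.06]), 0.0)
40 -300 (array([ 0.24,  2.56, -0.36]), 0.0)
40 -260 (array([ 0.31,  2.48, -0.35]), 0.0)
40 -200 (array([ 0.41,  2.36, -0.32]), 0.0)
40 -150 (array([ 0.48,  2.24, -0.28]), 0.0)
40 -100 (array([ 0.55,  2.12, -0.24]), 0.0)
45 -300 (array([ 0.32,  2.65, -0.61]), 0.0)
45 -260 (array([ 0.38,  2.56, -0.59]), 0.0)
45 -200 (array([ 0.46,  2.43, -0.53]), 0.0)
45 -150 (array([ 0.53,  2.31, -0.48]), 0.0)
45 -100 (array([ 0.59,  2.19, -0.42]), 0.0)
```

Tilts above about 22° are blocked by q5 on this wrist branch. The flipped branch (q4≈π) would allow 40–45°. I'll build a full FK and check a path to it, going around the singularity.

```bash
cat >> arm.py <<'E'
from scipy.spatial.transform import Rotation as Ro
def FK(q,s4=1,s6=1):
    a1,L1,L2,e,d1,Lt=P
    R1=Ro.from_euler('z',q[0]);A=q[1]+q[2]
    w=np.array([a1+L1*np.sin(q[1])+L2*np.sin(A)-e*np.cos(A),0,d1+L1*np.cos(q[1])+L2*np.cos(A)+e*np.sin(A)])
    RA=Ro.from_euler('y',A)            # z along forearm
    Rt=RA*Ro.from_euler('z',s4*q[3])*Ro.from_euler('y',q[4])*Ro.from_euler('z',s6*q[5]+OFF)
    Rw=R1*Rt
    return R1.apply(w)+Rw.apply([0,0,Lt]),Rw
OFF=0.
LO=np.array([-2.53,-.77,.04,-1,.28,-3.11]);HI=np.array([2.53,2.02,2.7,4.14,2.66,3.11])
def IK(q,p,Rg):
    def f(x):
        a,b=FK(x,S4,S6);return np.r_[(a-p)/100,(b.inv()*Rg).as_rotvec(),(x-q)*1e-4]
    s=least_squares(f,np.clip(q,LO+1e-6,HI-1e-6),bounds=(LO,HI));return s.x,np.abs(s.fun[:6]).max()
S4=S6=1
if __name__=='__main__':
    import h
    for s4 in(1,-1):
        for s6 in(1,-1):
            for off in (np.pi/2,-np.pi/2,0,np.pi):
                OFF=off;e=[]
                for q,p,rpy in (((-.83,.74,1.44,.42,.83,.24),(594.8,-383.4,13.1),(3.141,-.348,.241)),((-.81,.71,1.39,.39,.91,.30),(603.8,-377.9,42.6),(-3.133,-.342,.238)),((.1,.39,1.1,0,1.67,1.7),(558.8,132,324.3),(3.138,.018,-.033))):
                    a,b=FK(q,s4,s6);e.append((np.round(a-np.array(p),0).tolist(),round(float((b.inv()*Ro.from_euler('xyz',rpy)).magnitude()),2)))
                print(s4,s6,round(off,2),e)
E
python3 arm.py | tail -16
```

```text
1 1 1.57 [([-46.0, -53.0, 3.0], 0.01), ([-43.0, -52.0, 7.0], 0.01), ([12.0, -75.0, 1.0], 0.0)]
1 1 -1.57 [([-46.0, -53.0, 3.0], 3.14), ([-43.0, -52.0, 7.0], 3.14), ([12.0, -75.0, 1.0], 3.14)]
1 1 0 [([-46.0, -53.0, 3.0], 1.57), ([-43.0, -52.0, 7.0], 1.57), ([12.0, -75.0, 1.0], 1.57)]
1 1 3.14 [([-46.0, -53.0, 3.0], 1.58), ([-43.0, -52.0, 7.0], 1.57), ([12.0, -75.0, 1.0], 1.57)]
1 -1 1.57 [([-46.0, -53.0, 3.0], 0.47), ([-43.0, -52.0, 7.0], 0.6), ([12.0, -75.0, 1.0], 2.88)]
1 -1 -1.57 [([-46.0, -53.0, 3.0], 2.67), ([-43.0, -52.0, 7.0], 2.54), ([12.0, -75.0, 1.0], 0.26)]
1 -1 0 [([-46.0, -53.0, 3.0], 2.05), ([-43.0, -52.0, 7.0], 2.17), ([12.0, -75.0, 1.0], 1.31)]
1 -1 3.14 [([-46.0, -53.0, 3.0], 1.1), ([-43.0, -52.0, 7.0], 0.97), ([12.0, -75.0, 1.0], 1.83)]
-1 1 1.57 [([-209.0, -202.0, 3.0], 0.83), ([-202.0, -204.0, 7.0], 0.78), ([12.0, -75.0, 1.0], 0.0)]
-1 1 -1.57 [([-209.0, -202.0, 3.0], 2.59), ([-202.0, -204.0, 7.0], 2.67), ([12.0, -75.0, 1.0], 3.14)]
-1 1 0 [([-209.0, -202.0, 3.0], 2.2), ([-202.0, -204.0, 7.0], 2.12), ([12.0, -75.0, 1.0], 1.57)]
-1 1 3.14 [([-209.0, -202.0, 3.0], 1.15), ([-202.0, -204.0, 7.0], 1.22), ([12.0, -75.0, 1.0], 1.57)]
-1 -1 1.57 [([-209.0, -202.0, 3.0], 1.21), ([-202.0, -204.0, 7.0], 1.23), ([12.0, -75.0, 1.0], 2.88)]
-1 -1 -1.57 [([-209.0, -202.0, 3.0], 2.14), ([-202.0, -204.0, 7.0], 2.1), ([12.0, -75.0, 1.0], 0.26)]
-1 -1 0 [([-209.0, -202.0, 3.0], 2.65), ([-202.0, -204.0, 7.0], 2.69), ([12.0, -75.0, 1.0], 1.31)]
-1 -1 3.14 [([-209.0, -202.0, 3.0], 0.79), ([-202.0, -204.0, 7.0], 0.77), ([12.0, -75.0, 1.0], 1.83)]
```

```bash
cat > arm2.py <<'E'
import numpy as np
from scipy.optimize import least_squares
from scipy.spatial.transform import Rotation as Ro
D=[((-1.44301,.3427,1.52503,0,1.27537,-.146),(141.9,-505,195.2)),((-.51,.12,1.69,.01,1.34,1.11),(400.8,-135.1,240.9)),((.12,.32,1.43,.02,1.40,1.73),(505.4,141.8,240.9)),((.09,.48,1.22,-.01,1.44,1.69),(596.4,129.3,227)),((.09,.46,1.01,0,1.7,1.7),(587.5,132.3,320.8)),((.10,.39,1.10,0,1.67,1.7),(558.8,132,324.3)),((-.64,.3,1.56,-.01,1.28,.65),(445,-238.2,205.8)),((-.86,.61,1.4,.41,1,.27),(583.6,-382.5,113)),((-.83,.74,1.46,.42,.82,.23),(590.4,-376,9.5)),((-.81,.8,1.43,.44,.78,.22),(606.7,-381,-22)),((-.27,.19,1.98,.06,.89,1.3),(425.1,-20.7,121.8)),((.03,.35,1.84,0,.86,1.64),(485,91.9,93.2)),((0,.42,1.88,0,.75,1.61),(494.1,77.3,50.9)),((.01,.22,1.98,0,.84,1.62),(425.4,78.4,111.4))]
def FK(q,P=None):
    a1,L1,L2,e,d1,Lt,dy=PP if P is None else P
    R1=Ro.from_euler('z',q[0]);A=q[1]+q[2]
    w=np.array([a1+L1*np.sin(q[1])+L2*np.sin(A)-e*np.cos(A),dy,d1+L1*np.cos(q[1])+L2*np.cos(A)+e*np.sin(A)])
    Rw=R1*Ro.from_euler('y',A)*Ro.from_euler('z',q[3])*Ro.from_euler('y',q[4])*Ro.from_euler('z',q[5]+np.pi/2)
    return R1.apply(w)+Rw.apply([0,0,Lt]),Rw
f=lambda P:np.r_[np.concatenate([FK(q,P)[0]-np.array(p) for q,p in D]),(P-[0,450,400,0,300,300,75])*.003]
s=least_squares(f,[0,450,400,0,300,300,75.]);PP=s.x
LO=np.array([-2.53,-.77,.04,-1,.28,-3.11]);HI=np.array([2.53,2.02,2.7,4.14,2.66,3.11])
def IK(q,p,Rg):
    g=lambda x:np.r_[(FK(x)[0]-p)/100,(FK(x)[1].inv()*Rg).as_rotvec(),(x-q)*1e-4]
    b=least_squares(g,np.clip(q,LO+1e-6,HI-1e-6),bounds=(LO,HI));return b.x,np.abs(b.fun[:6]).max()
if __name__=='__main__': print(np.round(PP,1),np.abs(s.fun[:-7]).max())
E
python3 arm2.py
cat > sim.py <<'E'
from arm2 import *
import h
q=np.array([.01,.22,1.98,0,.84,1.62])
def lori(yaw,t,lat): # additional lateral tilt: rotate about tray heading x so fingertips point to +y(left) for lat>0
    return Ro.from_euler('z',yaw,degrees=True)*Ro.from_euler('x',lat,degrees=True)*Ro.from_euler('y',-t,degrees=True)*Ro.from_euler('x',180,degrees=True)
p0=np.array([425,78,140.])
seq=[(6,0),(6,10),(6,20),(12,22),(20,24),(26,24),(32,24),(38,24),(44,24),(46,18),(46,10),(46,4),(45,0)]
for X in (p0,):
  q=np.array([.01,.22,1.98,0,.84,1.62])
  for t,l in seq:
    Rg=lori(-2,t,l);p=X+Ro.identity().apply(0*X)
    q,e=IK(q,p,Rg);print(t,l,np.round(q,2),'err %.3f'%e, np.round(Rg.apply([0,0,1]),2))
for t in(40,45,50):
  for X in(-300,-260,-200,-150,-100):
    p=h.tray([X,-50,11])+h.ori(-2,t).apply([0,0,30])
    qq,e=IK(np.array([0,.4,2.4,3.1,.4,-1.5]),p,h.ori(-2,t));print(t,X,np.round(qq,2),'%.3f'%e)
E
python3 sim.py
```

```text
[  3.8 505.  375.7 -44.5 217.6 345.1  76.5] 3.32921477239384
6 0 [ 0.01  0.17  1.94 -0.01  0.92  1.62] err 0.000 [ 0.1  -0.   -0.99]
6 10 [-0.15  0.16  1.97  0.23  0.94  1.34] err 0.000 [ 0.11  0.17 -0.98]
6 20 [-0.3   0.18  2.    0.44  0.99  1.08] err 0.000 [ 0.12  0.34 -0.93]
12 22 [-0.35  0.14  2.09  0.55  0.9   0.95] err 0.000 [ 0.22  0.36 -0.91]
20 24 [-0.42  0.09  2.22  0.75  0.79  0.74] err 0.000 [ 0.36  0.37 -0.86]
26 24 [-0.44  0.05  2.31  0.91  0.7   0.57] err 0.000 [ 0.45  0.35 -0.82]
32 24 [-0.47  0.03  2.41  1.14  0.63  0.33] err 0.000 [ 0.54  0.33 -0.77]
38 24 [-0.49  0.03  2.51  1.44  0.6   0.01] err 0.000 [ 0.63  0.3  -0.72]
44 24 [-0.51  0.06  2.61  1.79  0.64 -0.37] err 0.000 [ 0.7   0.27 -0.66]
46 18 [-0.38  0.04  2.62  2.05  0.53 -0.57] err 0.000 [ 0.73  0.19 -0.66]
46 10 [-0.18  0.02  2.59  2.41  0.34 -0.85] err 0.000 [ 0.72  0.1  -0.68]
46 4 [-0.04  0.03  2.58  2.94  0.28 -1.33] err 0.008 [ 0.72  0.02 -0.69]
45 0 [ 0.07  0.04  2.56  3.43  0.28 -1.78] err 0.026 [ 0.71 -0.02 -0.71]
40 -300 [ 0.08  0.23  2.52  3.38  0.31 -1.71] 0.000
40 -260 [ 0.06  0.31  2.44  3.35  0.31 -1.69] 0.000
40 -200 [ 0.04  0.4   2.32  3.32  0.28 -1.69] 0.000
40 -150 [ 0.03  0.49  2.22  3.31  0.28 -1.68] 0.015
40 -100 [ 0.03  0.56  2.12  3.29  0.28 -1.67] 0.037
45 -300 [ 0.09  0.29  2.59  3.32  0.53 -1.63] 0.000
45 -260 [ 0.07  0.36  2.51  3.29  0.52 -1.63] 0.000
45 -200 [ 0.05  0.45  2.38  3.27  0.47 -1.63] 0.000
45 -150 [ 0.04  0.51  2.27  3.26  0.43 -1.63] 0.000
45 -100 [ 0.03  0.58  2.15  3.26  0.38 -1.64] 0.000
50 -300 [ 0.1   0.39  2.67  3.29  0.79 -1.59] 0.000
50 -260 [ 0.08  0.44  2.58  3.27  0.75 -1.59] 0.000
50 -200 [ 0.06  0.51  2.44  3.25  0.68 -1.6 ] 0.000
50 -150 [ 0.04  0.56  2.33  3.24  0.62 -1.6 ] 0.000
50 -100 [ 0.03  0.62  2.21  3.24  0.56 -1.61] 0.000
```

```bash
cat >> h.py <<'E'
def lori(yaw,t,lat):
    return R.from_euler('z',yaw,degrees=True)*R.from_euler('x',lat,degrees=True)*R.from_euler('y',-t,degrees=True)*R.from_euler('x',180,degrees=True)
def traycoord(P):
    d=np.array(P)-CO;x=d@cx-115.5;y=d@cy;z=d[2]-20;c,s=np.cos(np.radians(14)),np.sin(np.radians(14))
    return np.array([x*c-z*s,y,x*s+z*c])
def traypix(C,uv,hh):
    # intersect pixel ray with plane at tray height hh
    a=C[3];b=back(C,uv,0)[0];za=traycoord(a)[2];zb=traycoord(b)[2];return traycoord(a+(b-a)*(za-hh)/(za-zb))
def planR(wps,g,o=None,maxmm=19.5,maxdeg=3.9):
    o=o or get_obs();p=np.array(o['tool_pos'],float);q=R.from_euler('xyz',o['tcp_rot']);rows=[]
    for P,Q in wps:
        P=np.array(P,float);rv=(q.inv()*Q).as_rotvec()
        n=int(max(1,np.ceil(np.linalg.norm(P-p)/maxmm),np.ceil(np.degrees(np.linalg.norm(rv))/maxdeg)))
        for i in range(n):
            m=n-i;a=np.round(q.inv().apply((P-p)/m)/20,2);b=np.round(np.degrees((q.inv()*Q).as_rotvec()/m)/4,2)
            rows.append([*a,*b,g]);p=p+q.apply(a*20);q=q*R.from_rotvec(np.radians(b*4))
    print(len(rows),'rows')
    for i in range(0,len(rows),8): print('['+', '.join(', '.join('%g'%(x+0.) for x in r) for r in rows[i:i+8])+']')
def tipst():
    o=get_obs();print('tip tray',np.round(traycoord(o['tool_pos']+R.from_euler('xyz',o['tcp_rot']).apply([0,0,-TIP])),1));st()
E
python3 - <<'E'
from h import *
C=cam('wrist')
for uv in((210,41),(299,41),(300,183),(208,183)): print(np.round(traypix(C,uv,26),1))
p=np.array([425,78,150.])
planR([(p,lori(-2,6,12)),(p,lori(-2,20,24)),(p,lori(-2,44,24)),(p,lori(-2,47,12)),(p,lori(-2,47,0))],0.78)
E
```

```text
[-184.   -31.2   26. ]
[-184.2  -86.3   26. ]
[-272.6  -85.2   26. ]
[-272.4  -31.3   26. ]
24 rows
[0.07, 0.01, -0.48, 0.74, 0.01, 0.07, 0.78, 0.07, -0.02, -0.48, 0.73, 0.01, 0.07, 0.78, 0.07, -0.05, -0.48, 0.74, 0.01, 0.07, 0.78, 0.07, -0.07, -0.47, 0.73, 0, 0.06, 0.78, 0, 0, 0, 0.59, 0.7, 0.14, 0.78, 0, 0, 0, 0.59, 0.7, 0.13, 0.78, 0, 0, 0, 0.58, 0.7, 0.14, 0.78, 0, 0, 0, 0.59, 0.69, 0.13, 0.78]
[0, 0, -0.01, 0.58, 0.7, 0.14, 0.78, 0, 0, 0, 0, 0.86, 0, 0.78, 0, 0, 0, 0, 0.86, 0, 0.78, 0, 0, 0, 0, 0.86, 0, 0.78, 0, 0, 0, 0, 0.85, 0, 0.78, 0, 0, 0, 0, 0.86, 0, 0.78, 0, 0, 0, 0, 0.85, 0, 0.78, 0, 0, 0, 0, 0.86, 0, 0.78]
[0, 0, 0, -0.52, 0.19, -0.53, 0.78, 0, 0, 0, -0.53, 0.19, -0.54, 0.78, 0, 0, 0, -0.52, 0.18, -0.53, 0.78, -0.01, 0, 0, -0.53, 0.19, -0.54, 0.78, 0, 0, 0, -0.51, 0, -0.55, 0.78, 0, 0, 0, -0.51, 0, -0.55, 0.78, 0, 0, 0, -0.51, 0, -0.55, 0.78, 0, 0, 0, -0.51, 0, -0.54, 0.78]
```

Request:
step_arm:
  moves: [0.1,0,-0.5,0.75,0,0.05,0.78,0.1,0,-0.5,0.75,0,0.05,0.78,0.1,-0.05,-0.5,0.75,0,0.05,0.78,0.1,-0.05,-0.5,0.75,0,0.05,0.78,0,0,0,0.6,0.7,0.15,0.78,0,0,0,0.6,0.7,0.15,0.78,0,0,0,0.6,0.7,0.15,0.78,0,0,0,0.6,0.7,0.15,0.78]

```text
time: 20.05
tool_pos: [437.1, 75.8, 156.2]
tcp_rot: [-2.727, -0.293, -0.154]
contact_force: [-0.4, 0.3, -0.5]
grip_width: 24.8
```

Request:
step_arm:
  moves: [0,0,0,0.6,0.7,0.15,0.78,0,0,0,0,0.85,0,0.78,0,0,0,0,0.85,0,0.78,0,0,0,0,0.85,0,0.78,0,0,0,0,0.85,0,0.78,0,0,0,0,0.85,0,0.78,0,0,0,0,0.85,0,0.78]

```text
time: 20.63
tool_pos: [443.3, 66.5, 156.8]
tcp_rot: [-2.583, -0.663, -0.399]
contact_force: [0.4, 0.5, 0.7]
grip_width: 10.1
```

Run:
```python
from h import *
tipst()
p=np.array([425,78,150.])
planR([(p,lori(-2,45,24)),(p,lori(-2,47,12)),(p,lori(-2,47,0))],0.78)
```

```text
tip tray [-310.8  -78.4   84.2]
t20.63 [443.3  66.5 156.8] yaw -22.9 tilt 38.0 lat -24.7 F [0.4 0.5 0.7] g10.1 q [-0.54  0.03  2.51  1.54  0.64 -0.11]
10 rows
[-0.53, -0.18, -0.12, -0.08, 0.3, -0.05, 0.78, -0.52, -0.17, -0.13, -0.08, 0.31, -0.04, 0.78, 0, 0, 0, -0.52, 0.12, -0.54, 0.78, 0, 0, 0, -0.52, 0.13, -0.54, 0.78, 0, 0, 0, -0.52, 0.12, -0.54, 0.78, 0, 0, 0, -0.52, 0.13, -0.54, 0.78, 0, 0, 0, -0.51, 0, -0.55, 0.78, 0, 0, 0, -0.51, 0, -0.55, 0.78]
[0, 0, 0, -0.51, 0, -0.55, 0.78, 0, 0, 0, -0.51, 0, -0.55, 0.78]
```

Works as modelled. Continuing around.

Request:
step_arm:
  moves: [-0.5,-0.2,-0.1,-0.1,0.3,-0.05,0.78,-0.5,-0.2,-0.1,-0.1,0.3,-0.05,0.78,0,0,0,-0.5,0.15,-0.55,0.78,0,0,0,-0.5,0.15,-0.55,0.78,0,0,0,-0.5,0.15,-0.55,0.78,0,0,0,-0.5,0.15,-0.55,0.78,0,0,0,-0.5,0,-0.55,0.78,0,0,0,-0.5,0,-0.55,0.78]

```text
time: 21.3
tool_pos: [427.9, 72.3, 147.3]
tcp_rot: [-2.975, -0.818, -0.168]
contact_force: [0.4, -0.0, -0.4]
grip_width: 10.1
```

Run:
```python
from h import *
tipst()
Q=lori(-2,46,0);s=tray([-305,-58,40])+Q.apply([0,0,30])
planR([(s,Q),(tray([-300,-58,12])+Q.apply([0,0,30]),Q)],0.78)
```

```text
tip tray [-325.4  -66.    70.9]
t21.30 [427.9  72.3 147.3] yaw -9.6 tilt 46.9 lat -6.5 F [ 0.4 -0.  -0.4] g10.1 q [-0.12  0.    2.58  2.68  0.29 -1.1 ]
4 rows
[-0.46, -0.05, 0.83, -0.5, -0.17, -0.65, 0.78, -0.45, -0.1, 0.83, -0.51, -0.16, -0.64, 0.78, -0.54, 0, 0.46, 0, 0, 0, 0.78, -0.55, 0, 0.45, 0, 0, 0, 0.78]
```

Request:
step_arm:
  moves: [-0.4,-0.1,0.5,-0.3,0,-0.4,0.78,-0.4,-0.1,0.5,-0.3,0,-0.4,0.78,-0.4,-0.1,0.5,-0.3,0,-0.4,0.78,0,0,0,0,0,0,0.78]

```text
time: 21.63
tool_pos: [437.1, 81.7, 117.8]
tcp_rot: [-3.101, -0.83, -0.064]
contact_force: [-0.4, 0.5, -0.0]
grip_width: 9.9
```

Run:
```python
from h import *
tipst()
Q=lori(-2,46,0)
planR([(tray([-298,-58.5,12])+Q.apply([0,0,30]),Q)],0.78)
```

```text
tip tray [-309.7  -54.7   44.4]
t21.63 [437.1  81.7 117.8] yaw -3.6 tilt 47.6 lat -1.6 F [-0.4  0.5 -0. ] g9.9 q [ 0.04  0.16  2.59  3.23  0.45 -1.58]
2 rows
[-0.59, 0.13, 0.64, -0.14, -0.2, -0.14, 0.78, -0.59, 0.12, 0.65, -0.14, -0.2, -0.13, 0.78]
```

Request:
step_arm:
  moves: [-0.6,0.1,0.65,-0.15,-0.2,-0.15,0.78,-0.5,0.1,0.55,-0.15,-0.2,-0.15,0.78,0,0,0,0,0,0,0.78]

```text
time: 21.88
tool_pos: [442.0, 80.9, 84.9]
tcp_rot: [-3.138, -0.803, -0.032]
contact_force: [-0.3, -0.7, 0.7]
grip_width: 10.0
```

Run:
```python
from h import *
tipst()
Q=lori(-2,46,0)
planR([(tray([-200,-58.5,12])+Q.apply([0,0,30]),Q)],0.78,maxmm=15)
im=capture('scene');cv2.imwrite('pics/s11.png',cv2.resize(im[60:240,200:400,::-1],None,fx=3.3,fy=3.3,interpolation=cv2.INTER_CUBIC))
```

```text
tip tray [-296.5  -55.    14.4]
t21.88 [442.   80.9  84.9] yaw -1.8 tilt 46.0 lat -0.1 F [-0.3 -0.7  0.7] g10.0 q [ 0.06  0.3   2.6   3.26  0.56 -1.61]
7 rows
[0.33, 0.03, 0.61, -0.01, 0, 0, 0.78, 0.33, 0.03, 0.61, -0.01, 0, 0, 0.78, 0.33, 0.03, 0.6, -0.01, 0, 0.01, 0.78, 0.33, 0.03, 0.61, -0.01, 0, 0, 0.78, 0.33, 0.03, 0.6, -0.01, 0, 0.01, 0.78, 0.33, 0.03, 0.61, -0.01, 0, 0, 0.78, 0.33, 0.02, 0.6, -0.02, 0, 0.01, 0.78]
```

View pics/s11.png

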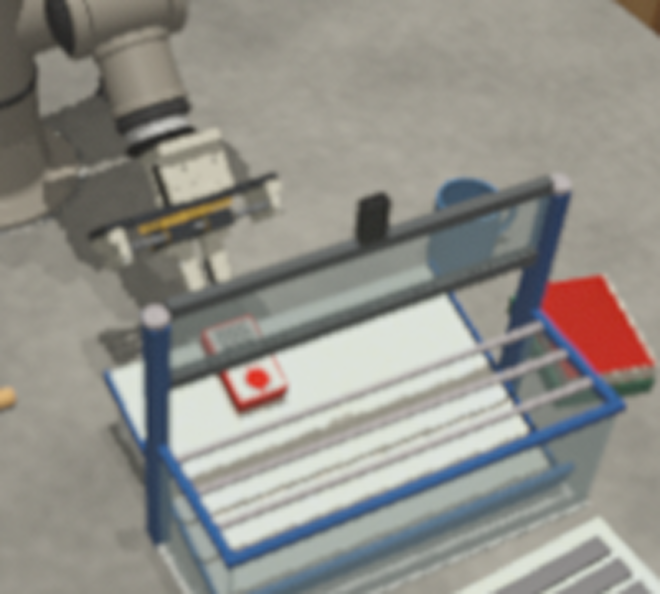

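Request:
step_arm:
  moves: [0.25,0.1,0.5,0,0,0,0.78,0.25,0.1,0.5,0,0,0,0.78,0.25,0,0.45,0,0,0,0.78,0.25,0,0.45,0,0,0,0.78]

```text
time: 22.27
tool_pos: [486.5, 75.3, 75.6]
tcp_rot: [-3.132, -0.807, -0.036]
contact_force: [-1.0, 0.0, -0.2]
grip_width: 9.8
```

Run:
```python
from h import *
tipst()
Q=lori(-2,46,0)
planR([(tray([-200,-58.5,12])+Q.apply([0,0,30]),Q)],0.78,maxmm=11)
```

```text
tip tray [-251.1  -59.    16.1]
t22.27 [486.5  75.3  75.6] yaw -2.1 tilt 46.2 lat -0.4 F [-1.   0.  -0.2] g9.8 q [ 0.02  0.37  2.51  3.2   0.54 -1.58]
5 rows
[0.22, 0, 0.46, -0.03, -0.01, 0, 0.78, 0.22, 0, 0.46, -0.02, -0.01, 0, 0.78, 0.21, 0, 0.47, -0.03, -0.01, 0, 0.78, 0.22, 0, 0.46, -0.02, -0.02, -0.01, 0.78, 0.22, 0, 0.47, -0.03, -0.01, 0, 0.78]
```

Request:
step_arm:
  moves: [-0.15,0,0.15,0,0,0,0.78,0.2,0,0.45,0,0,0,0.78,0.2,0,0.45,0,0,0,0.78]

```text
time: 22.52
tool_pos: [508.9, 74.0, 65.7]
tcp_rot: [-3.131, -0.812, -0.039]
contact_force: [-1.4, -0.5, 1.0]
grip_width: 10.2
```

Run:
```python
from h import *
tipst()
im=capture('wrist');cv2.imwrite('pics/w12.png',im[:,:,::-1])
im=capture('scene');cv2.imwrite('pics/s12.png',cv2.resize(im[100:240,200:380,::-1],None,fx=4,fy=4,interpolation=cv2.INTER_CUBIC))
```

```text
tip tray [-226.9  -59.5   11.8]
t22.52 [508.9  74.   65.7] yaw -2.2 tilt 46.5 lat -0.4 F [-1.4 -0.5  1. ] g10.2 q [ 0.01  0.42  2.47  3.19  0.56 -1.58]
```

View pics/w12.png

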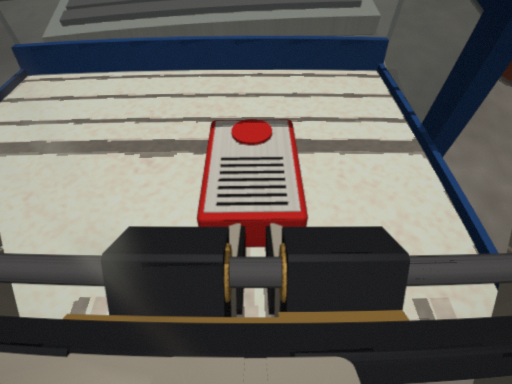

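View pics/s12.png

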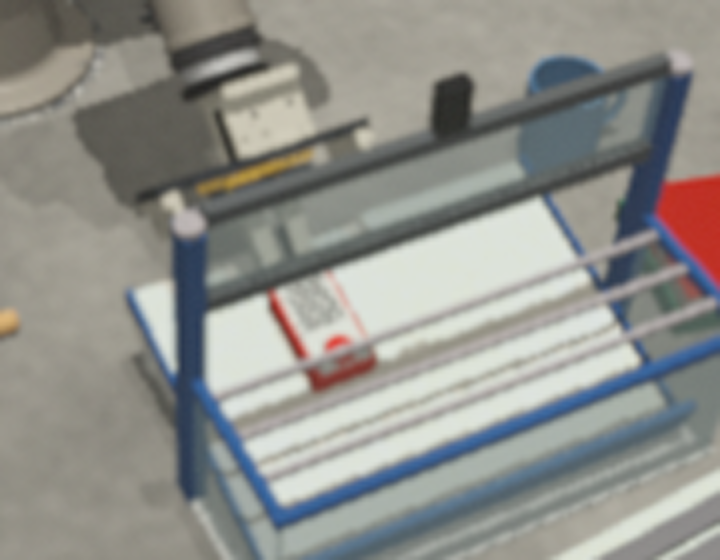

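Request:
step_arm:
  moves: [0.25,0,0.5,0,0,0,0.78,0.25,0,0.5,0,0,0,0.78,0.25,0,0.5,0,0,0,0.78,0.25,0,0.5,0,0,0,0.78,0.25,0,0.5,0,0,0,0.78,0.25,0,0.5,0,0,0,0.78]

```text
time: 23.12
tool_pos: [575.1, 72.8, 45.6]
tcp_rot: [-3.13, -0.813, -0.038]
contact_force: [-2.9, 0.5, 5.0]
grip_width: 10.4
```

Run:
```python
from h import *
tipst()
im=capture('wrist');cv2.imwrite('pics/w13.png',im[:,:,::-1])
```

```text
tip tray [-157.9  -58.5    8.3]
t23.12 [575.1  72.8  45.6] yaw -2.2 tilt 46.6 lat -0.4 F [-2.9  0.5  5. ] g10.4 q [ 0.01  0.52  2.31  3.18  0.51 -1.58]
```

View pics/w13.png

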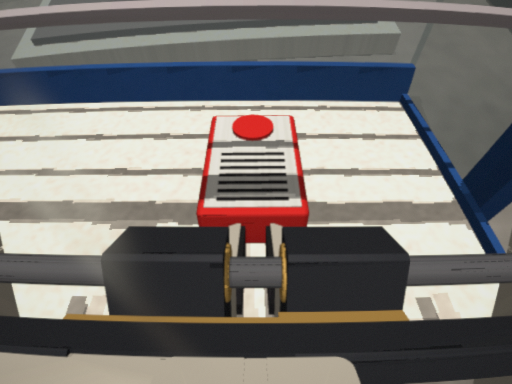

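Request:
step_arm:
  moves: [0.15,0,-0.05,0,0,0,0.78,0.29,0,0.5,0,0,0,0.78,0.29,0,0.5,0,0,0,0.78,0.29,0,0.5,0,0,0,0.78,0.29,0,0.5,0,0,0,0.78]

```text
time: 23.58
tool_pos: [621.9, 71.8, 36.7]
tcp_rot: [-3.13, -0.809, -0.037]
contact_force: [-0.4, -0.4, 0.6]
grip_width: 10.0
```

Run:
```python
from h import *
tipst()
im=capture('wrist');cv2.imwrite('pics/w14.png',im[:,:,::-1])
```

```text
tip tray [-110.2  -57.9   11.1]
t23.58 [621.9  71.8  36.7] yaw -2.1 tilt 46.3 lat -0.4 F [-0.4 -0.4  0.6] g10.0 q [ 0.    0.57  2.2   3.18  0.44 -1.58]
```

View pics/w14.png

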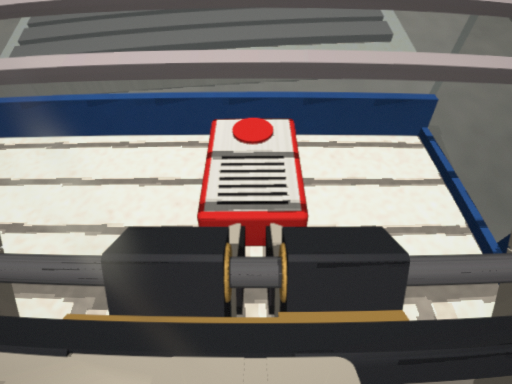

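Request:
step_arm:
  moves: [0.2,0,0.35,0,0,0,0.78,0.15,0,0.25,0,0,0,0.78,0.1,0,0.2,0,0,0,0.78]

```text
time: 23.88
tool_pos: [639.0, 71.6, 32.1]
tcp_rot: [-3.131, -0.807, -0.036]
contact_force: [-60.7, -0.4, 57.2]
grip_width: 10.2
```

Run:
```python
from h import *
tipst()
im=capture('wrist');cv2.imwrite('pics/w15.png',cv2.resize(im[80:260,150:360,::-1],None,fx=3,fy=3,interpolation=cv2.INTER_CUBIC))
```

```text
tip tray [-92.5 -57.5  10.7]
t23.88 [639.   71.6  32.1] yaw -2.1 tilt 46.2 lat -0.4 F [-60.7  -0.4  57.2] g10.2 q [ 0.    0.6   2.15  3.18  0.41 -1.58]
```

View pics/w15.png

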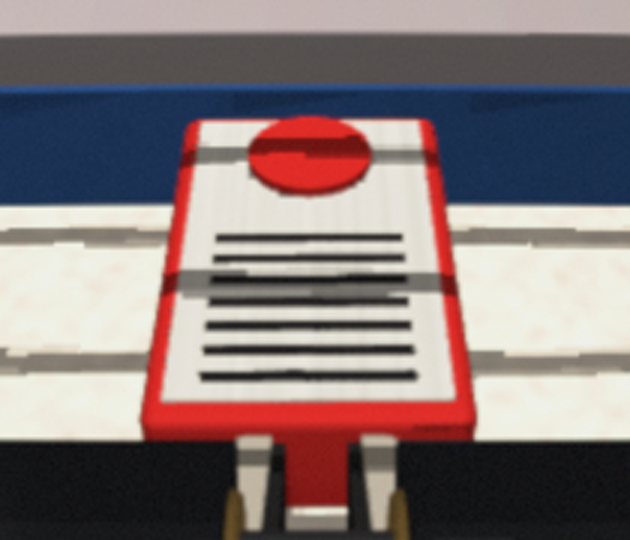

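Radio is seated against the stop and square, but the force jumped to 83 N. I'll back off straight away.

Request:
step_arm:
  moves: [-0.1,0,-0.2,0,0,0,0.78,-0.2,0,-0.4,0,0,0,0.78,-0.3,0,-0.6,0,0,0,0.78,-0.4,0,-0.8,0,0,0,0.78,-0.4,0,-0.85,0,0,0,0.78,-0.4,0,-0.85,0,0,0,0.78,-0.4,0,-0.85,0,0,0,0.78,-0.4,0,-0.85,0,0,0,0.78]

```text
time: 24.6
tool_pos: [518.4, 74.7, 71.1]
tcp_rot: [-3.13, -0.806, -0.037]
contact_force: [-0.2, -0.8, 0.7]
grip_width: 10.2
```

Run:
```python
from h import *
tipst()
im=capture('wrist');cv2.imwrite('pics/w16.png',im[:,:,::-1])
T=cam('top')
im=capture('top');cv2.imwrite('pics/t16.png',cv2.resize(im[100:270,130:410,::-1],None,fx=2.8,fy=2.8,interpolation=cv2.INTER_CUBIC))
```

```text
tip tray [-218.9  -58.6   19.4]
t24.60 [518.4  74.7  71.1] yaw -2.1 tilt 46.2 lat -0.4 F [-0.2 -0.8  0.7] g10.2 q [ 0.01  0.4   2.43  3.19  0.5  -1.58]
```

View pics/w16.png

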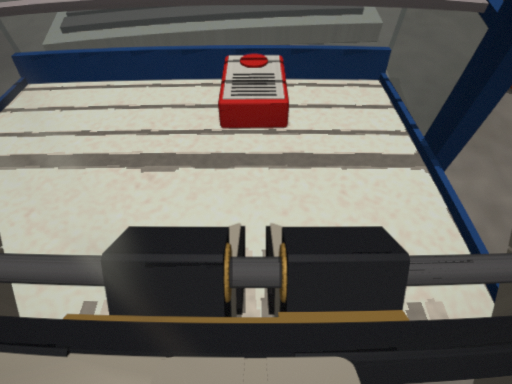

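View pics/t16.png

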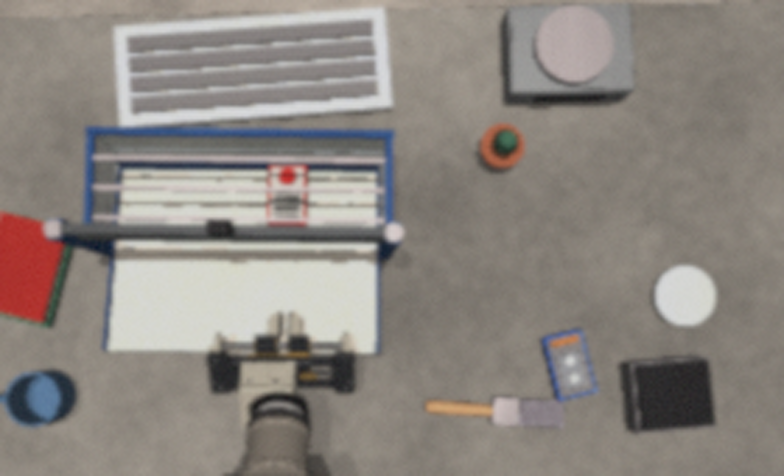

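Run:
```python
from h import *
from arm2 import IK,FK
T=cam('top')
m=item(T,[(130+x/2.8,100+y/2.8) for x,y in((543,338),(580,330),(596,392),(559,400))])
print('box top',np.round(back(T,[(270+x/3.3,90+y/3.3) for x,y in((290,460),(373,455),(380,534),(296,541))],75),0).tolist(),'base left',np.round(back(T,[(270+x/3.3,90+y/3.3) for x,y in((270,460),(279,541))],0),0).tolist())
for t in(14,17,20):
    y=13;Q=lori(y,t,0);f=np.array([np.cos(np.radians(y)),np.sin(np.radians(y)),0])
    tip=np.array([m[0],m[1],5])+f*(10+19*np.sin(np.radians(t)))
    print(t,[np.round(tip+Q.apply([sx*37.5,95,-66-k]),0).tolist() for sx in(-1,1) for k in(0,40)])
q=get_obs()['joint_positions'];p=get_obs()['tool_pos']
W=[([440,70,140],-2,46,0),([430,-60,150],4,46,0),([440,-180,150],10,46,0),([450,-290,150],13,46,0),([450,-290,150],13,35,0),([450,-310,120],13,25,0),([455,-320,100],13,17,0)]
for P,y,t,l in W:
    n=6
    q0=q
    q,e=IK(q,np.array(P,float),lori(y,t,l));print(P,t,np.round(q,2),'%.3f'%e)
```

```text
c [ 412.6 -330.6   26. ] L 91.7 W 54.9 yaw 12.3 yawW 10.6
box top [[416.0, -416.0, 75.0], [419.0, -515.0, 75.0], [326.0, -518.0, 75.0], [321.0, -418.0, 75.0]] base left [[413.0, -413.0, 0.0], [313.0, -419.0, 0.0]]
14 [[397.0, -432.0, 60.0], [388.0, -434.0, 99.0], [468.0, -415.0, 78.0], [459.0, -418.0, 117.0]]
17 [[395.0, -432.0, 57.0], [384.0, -435.0, 95.0], [465.0, -416.0, 79.0], [454.0, -419.0, 117.0]]
20 [[394.0, -432.0, 54.0], [380.0, -436.0, 92.0], [462.0, -417.0, 80.0], [449.0, -420.0, 117.0]]
[440, 70, 140] 46 [ 0.01  0.06  2.54  3.27  0.28 -1.66] 0.013
[430, -60, 150] 46 [-0.8  -0.    2.53  1.54  0.58 -0.64] 0.000
[440, -180, 150] 46 [-1.11  0.18  2.31  1.21  0.83 -0.66] 0.000
[450, -290, 150] 46 [-1.22  0.34  2.05  1.05  0.97 -0.6 ] 0.000
[450, -290, 150] 35 [-1.1   0.29  1.95  0.79  0.9  -0.26] 0.000
[450, -310, 120] 25 [-1.01  0.35  1.85  0.55  0.86 -0.01] 0.000
[455, -320, 100] 17 [-0.92  0.41  1.77  0.36  0.87  0.21] 0.000
```

The player has been knocked to about (413,-331), close to the disk box. I'll transit back through the reverse wrist path, then look again.

```bash
cat >> h.py <<'E'
def simpath(wps,n=6):
    from arm2 import IK
    from scipy.spatial.transform import Slerp
    o=get_obs();q=o['joint_positions'];p=o['tool_pos'];Q=R.from_euler('xyz',o['tcp_rot'])
    for P,y,t,l in wps:
        G=lori(y,t,l);S=Slerp([0,1],R.concatenate([Q,G]));mx=0;em=0
        for k in range(1,n+1):
            a=k/n;q2,e=IK(q,p+(np.array(P)-p)*a,S(a));mx=max(mx,np.abs(q2-q).max());em=max(em,e);q=q2
        p=np.array(P,float);Q=G;print(P,(y,t,l),np.round(q,2),'maxstep %.2f err %.3f'%(mx,em))
E
python3 - <<'E'
from h import *
simpath([([440,73,115],-2,46,0),([430,20,140],-2,46,10),([425,-40,150],0,46,15),([430,-120,160],6,46,10),([440,-220,160],13,40,0),([440,-300,160],13,20,0),([435,-325,130],12,0,0)])
print()
simpath([([440,73,115],-2,46,0),([430,0,150],2,46,5),([440,-150,160],10,42,0),([440,-300,160],12,10,0),([435,-325,130],12,0,0)],12)
E
```

```text
[440, 73, 115] (-2, 46, 0) [ 0.03  0.16  2.57  3.26  0.39 -1.64] maxstep 0.05 err 0.000
[430, 20, 140] (-2, 46, 10) [-0.51  0.02  2.59  1.92  0.48 -0.62] maxstep 0.25 err 0.000
[425, -40, 150] (0, 46, 15) [-0.91  0.04  2.53  1.41  0.76 -0.41] maxstep 0.12 err 0.000
[430, -120, 160] (6, 46, 10) [-1.08  0.11  2.37  1.18  0.88 -0.44] maxstep 0.05 err 0.000
[440, -220, 160] (13, 40, 0) [-1.1   0.19  2.14  0.94  0.88 -0.4 ] maxstep 0.04 err 0.000
[440, -300, 160] (13, 20, 0) [-0.95  0.28  1.78  0.39  0.97  0.18] maxstep 0.11 err 0.000
[435, -325, 130] (12, 0, 0) [-0.78  0.44  1.58  0.    1.13  0.58] maxstep 0.08 err 0.000

[440, 73, 115] (-2, 46, 0) [ 0.03  0.16  2.57  3.26  0.39 -1.64] maxstep 0.02 err 0.000
[430, 0, 150] (2, 46, 5) [-0.59 -0.03  2.56  1.69  0.49 -0.54] maxstep 0.15 err 0.000
[440, -150, 160] (10, 42, 0) [-1.    0.09  2.3   1.09  0.77 -0.43] maxstep 0.09 err 0.000
[440, -300, 160] (12, 10, 0) [-0.84  0.32  1.68  0.17  1.06  0.44] maxstep 0.11 err 0.000
[435, -325, 130] (12, 0, 0) [-0.78  0.44  1.58  0.    1.13  0.58] maxstep 0.02 err 0.000
```

Run:
```python
from h import *
planR([([440,73,115],lori(-2,46,0)),([430,0,150],lori(2,46,5)),([440,-150,160],lori(10,42,0)),([430,-270,175],lori(12,10,0))],-1,maxdeg=3)
```

```text
29 rows
[-0.21, 0.04, -0.86, -0.03, 0, 0, -1, -0.21, 0.04, -0.86, -0.03, 0, 0, -1, -0.21, 0.04, -0.86, -0.03, 0, 0, -1, -0.22, 0.04, -0.86, -0.03, -0.01, -0.01, -1, -0.21, 0.05, -0.85, -0.03, 0, 0, -1, 0.2, 0.73, -0.3, 0.32, -0.01, 0.04, -1, 0.2, 0.73, -0.31, 0.32, -0.01, 0.04, -1, 0.2, 0.72, -0.33, 0.32, -0.01, 0.04, -1]
[0.21, 0.71, -0.35, 0.31, -0.01, 0.04, -1, 0.21, 0.69, -0.36, 0.32, -0.01, 0.04, -1, 0.12, 0.93, -0.08, 0.06, -0.14, -0.29, -1, 0.1, 0.93, -0.08, 0.06, -0.13, -0.29, -1, 0.09, 0.93, -0.09, 0.06, -0.14, -0.29, -1, 0.06, 0.94, -0.09, 0.06, -0.13, -0.29, -1, 0.05, 0.94, -0.1, 0.06, -0.14, -0.29, -1, 0.03, 0.94, -0.1, 0.06, -0.13, -0.28, -1]
[0, 0.93, -0.11, 0.06, -0.14, -0.29, -1, -0.01, 0.94, -0.11, 0.07, -0.13, -0.28, -1, -0.06, 0.53, -0.14, 0.02, -0.73, -0.04, -1, -0.07, 0.53, -0.14, 0.02, -0.73, -0.04, -1, -0.08, 0.53, -0.14, 0.02, -0.73, -0.04, -1, -0.08, 0.53, -0.14, 0.02, -0.73, -0.04, -1, -0.09, 0.53, -0.13, 0.02, -0.73, -0.04, -1, -0.1, 0.53, -0.13, 0.02, -0.73, -0.04, -1]
[-0.11, 0.52, -0.12, 0.02, -0.72, -0.04, -1, -0.11, 0.52, -0.12, 0.02, -0.73, -0.04, -1, -0.12, 0.53, -0.11, 0.02, -0.72, -0.05, -1, -0.13, 0.52, -0.11, 0.02, -0.73, -0.04, -1, -0.14, 0.53, -0.1, 0.02, -0.72, -0.05, -1]
```

Request:
step_arm:
  moves: [-0.2,0.05,-0.85,0,0,0,-1,-0.2,0.05,-0.85,0,0,0,-1,-0.2,0.05,-0.85,0,0,0,-1,-0.2,0.05,-0.85,0,0,0,-1,-0.2,0.05,-0.85,0,0,0,-1,0.2,0.75,-0.3,0.3,0,0.05,-1,0.2,0.75,-0.3,0.3,0,0.05,-1,0.2,0.7,-0.35,0.3,0,0.05,-1]

```text
time: 25.37
tool_pos: [442.3, 48.7, 131.1]
tcp_rot: [-3.08, -0.815, -0.047]
contact_force: [0.3, 1.0, 0.8]
grip_width: 58.3
```

Request:
step_arm:
  moves: [0.2,0.7,-0.35,0.3,0,0.05,-1,0.2,0.7,-0.35,0.3,0,0.05,-1,0.1,0.9,-0.1,0.05,-0.15,-0.3,-1,0.1,0.95,-0.1,0.05,-0.15,-0.3,-1,0.1,0.95,-0.1,0.05,-0.15,-0.3,-1,0.05,0.95,-0.1,0.05,-0.15,-0.3,-1,0.05,0.95,-0.1,0.05,-0.15,-0.3,-1,0.05,0.95,-0.1,0.05,-0.15,-0.3,-1]

```text
time: 26.03
tool_pos: [447.3, -79.2, 153.5]
tcp_rot: [3.123, -0.767, 0.13]
contact_force: [0.8, -1.2, 0.1]
grip_width: 91.5
```

Run:
```python
from h import *
st()
planR([([440,-150,170],lori(10,38,0)),([430,-280,185],lori(12,8,0))],-1,maxdeg=3.6)
```

```text
t26.03 [447.3 -79.2 153.5] yaw 7.4 tilt 44.0 lat 0.8 F [ 0.8 -1.2  0.1] g91.5 q [-0.8   0.03  2.43  1.35  0.59 -0.5 ]
13 rows
[0, 0.87, -0.28, 0.17, -0.37, -0.12, -1, -0.02, 0.87, -0.28, 0.17, -0.37, -0.13, -1, -0.04, 0.86, -0.3, 0.17, -0.37, -0.12, -1, -0.05, 0.86, -0.3, 0.18, -0.38, -0.13, -1, -0.09, 0.7, -0.18, 0.02, -0.83, -0.05, -1, -0.1, 0.7, -0.17, 0.02, -0.83, -0.05, -1, -0.12, 0.7, -0.17, 0.02, -0.83, -0.05, -1, -0.13, 0.7, -0.16, 0.02, -0.83, -0.05, -1]
[-0.14, 0.7, -0.15, 0.02, -0.84, -0.05, -1, -0.15, 0.7, -0.15, 0.02, -0.83, -0.05, -1, -0.16, 0.7, -0.14, 0.02, -0.84, -0.05, -1, -0.17, 0.7, -0.13, 0.03, -0.83, -0.06, -1, -0.18, 0.7, -0.12, 0.02, -0.84, -0.06, -1]
```

Request:
step_arm:
  moves: [0,0.85,-0.3,0.2,-0.4,-0.1,-1,0,0.85,-0.3,0.2,-0.4,-0.1,-1,-0.05,0.85,-0.3,0.2,-0.4,-0.1,-1,-0.05,0.85,-0.3,0.2,-0.4,-0.1,-1,-0.1,0.7,-0.15,0,-0.85,-0.05,-1,-0.1,0.7,-0.15,0,-0.85,-0.05,-1,-0.1,0.7,-0.15,0,-0.85,-0.05,-1,-0.1,0.7,-0.15,0,-0.85,-0.05,-1]

```text
time: 26.7
tool_pos: [433.2, -221.3, 176.7]
tcp_rot: [-3.139, -0.397, 0.177]
contact_force: [0.8, 0.0, 0.3]
grip_width: 91.7
```

Request:
step_arm:
  moves: [-0.15,0.7,-0.15,0,-0.85,-0.05,-1,-0.15,0.7,-0.15,0,-0.85,-0.05,-1,-0.15,0.7,-0.15,0,-0.85,-0.05,-1,-0.15,0.7,-0.15,0,-0.85,-0.05,-1,-0.2,0.7,-0.15,0,-0.85,-0.05,-1,-0.2,0.5,0,0,-0.8,0,-1]

```text
time: 27.2
tool_pos: [425.9, -313.2, 189.1]
tcp_rot: [3.133, -0.025, 0.191]
contact_force: [-0.5, 0.7, -0.0]
grip_width: 91.8
```

Run:
```python
from h import *
st();
im=capture('wrist');cv2.imwrite('pics/w20.png',im[:,:,::-1])
```

```text
t27.20 [ 425.9 -313.2  189.1] yaw 11.0 tilt 1.5 lat 0.5 F [-0.5  0.7 -0. ] g91.8 q [-0.79  0.34  1.55  0.02  1.23  0.58]
```

View pics/w20.png

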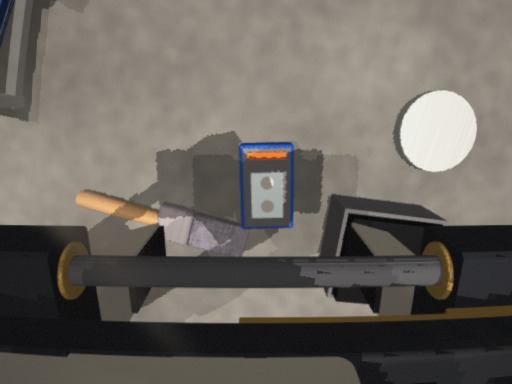

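Run:
```python
from h import *
C=cam('wrist')
im=cv2.imread('pics/w20.png');cv2.imwrite('pics/w20z.png',cv2.resize(im[120:310,150:460],None,fx=2.5,fy=2.5,interpolation=cv2.INTER_CUBIC))
item(C,[(240,143),(293,143),(293,227),(241,227)])
print(back(C,[(343,200),(440,219),(325,295)],75))
```

```text
c [ 413.7 -332.6   26. ] L 92.7 W 56.6 yaw 11.7 yawW 10.8
[[ 424.67508677 -401.56420923   75.        ]
 [ 423.88397428 -502.02732155   75.        ]
 [ 323.88396659 -409.15023341   75.        ]]
```

View pics/w20z.png

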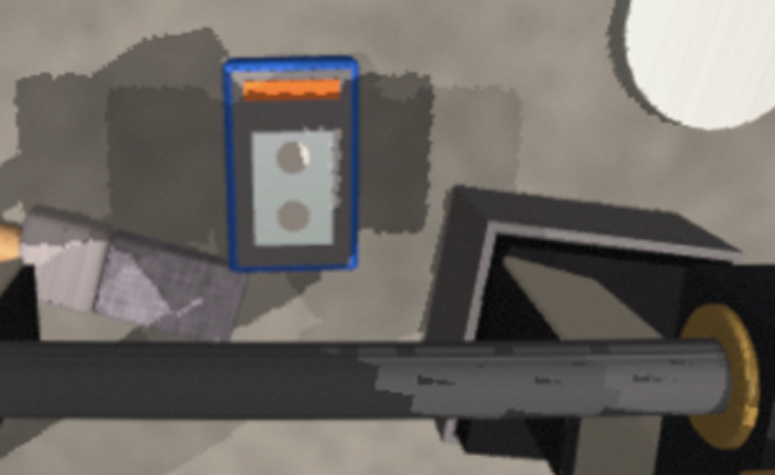

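Run:
```python
from h import *
st()
f=np.array([np.cos(np.radians(11.2)),np.sin(np.radians(11.2)),0]);tip=np.array([413.7,-332.6,10.])+30*f
Q=lori(11.2,-4,0)
a=tip+Q.apply([0,0,30]);print(a)
planR([(a+[0,0,75],Q),(a+[0,0,5],Q)],-1)
```

```text
t27.25 [ 426.7 -314.6  188.6] yaw 10.9 tilt 1.3 lat 0.5 F [-0.  -1.8 -0. ] g92.0 q [-0.79  0.34  1.54  0.01  1.23  0.59]
[ 441.07581548 -327.17944257  -19.92692151]
11 rows
[0.06, 0.1, 0.96, 0.02, -0.19, -0.01, -1, 0.07, 0.1, 0.95, 0.02, -0.19, -0.01, -1, 0.09, 0.1, 0.95, 0.02, -0.19, -0.01, -1, 0.1, 0.1, 0.95, 0.02, -0.19, -0.01, -1, 0.11, 0.11, 0.95, 0.02, -0.19, -0.01, -1, 0.13, 0.11, 0.95, 0.01, -0.19, -0.01, -1, 0.14, 0.1, 0.96, 0.02, -0.19, -0.01, -1, 0.06, 0, 0.87, 0, 0, 0, -1]
[0.06, 0, 0.87, 0, 0, 0, -1, 0.06, 0, 0.87, 0, 0, 0, -1, 0.06, 0, 0.88, 0, 0, 0, -1]
```

Request:
step_arm:
  moves: [0.1,0.1,0.95,0,-0.2,0,-1,0.1,0.1,0.95,0,-0.2,0,-1,0.1,0.1,0.95,0,-0.2,0,-1,0.1,0.1,0.95,0,-0.2,0,-1,0.1,0.1,0.95,0,-0.2,0,-1,0.1,0.1,0.95,0,-0.2,0,-1,0.1,0.1,0.8,0,-0.2,0,-1,0,0,0,0,0,0,-1]

```text
time: 27.92
tool_pos: [444.4, -328.6, 51.7]
tcp_rot: [3.133, 0.072, 0.19]
contact_force: [-0.3, 1.0, -0.2]
grip_width: 91.6
```

Run:
```python
from h import *
st()
f=np.array([np.cos(np.radians(11.2)),np.sin(np.radians(11.2)),0]);tip=np.array([413.7,-332.6,10.])+30*f
Q=lori(11.2,-4,0)
a=tip+Q.apply([0,0,30])
planR([(a+[0,0,3],Q)],-1,maxmm=15)
im=capture('wrist');cv2.imwrite('pics/w21.png',im[:,:,::-1])
```

```text
t27.92 [ 444.4 -328.6   51.7] yaw 10.9 tilt -4.2 lat 0.5 F [-0.3  1.  -0.2] g91.6 q [-0.74  0.57  1.59 -0.07  1.02  0.68]
5 rows
[0.02, -0.03, 0.69, 0.02, 0.01, -0.01, -1, 0.02, -0.02, 0.69, 0.02, 0.01, -0.02, -1, 0.02, -0.02, 0.68, 0.02, 0.01, -0.01, -1, 0.02, -0.03, 0.69, 0.03, 0, -0.02, -1, 0.02, -0.02, 0.68, 0.02, 0.01, -0.01, -1]
```

View pics/w21.png

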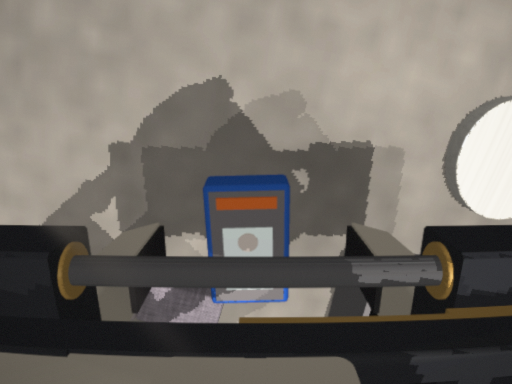

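Request:
step_arm:
  moves: [0.05,-0.05,0.7,0,0,0,-1,0.05,-0.05,0.7,0,0,0,-1,0.05,-0.05,0.7,0,0,0,-1,0.05,-0.05,0.7,0,0,0,-1,0,0,0.4,0,0,0,-1,0,0,0,0,0,0,-1]

```text
time: 28.47
tool_pos: [446.5, -328.2, -6.3]
tcp_rot: [3.125, 0.06, 0.189]
contact_force: [-0.2, 0.9, 0.3]
grip_width: 91.5
```

Run:
```python
from h import *
st()
```

```text
t28.47 [ 446.5 -328.2   -6.3] yaw 10.8 tilt -3.5 lat 0.9 F [-0.2  0.9  0.3] g91.5 q [-0.74  0.65  1.64 -0.08  0.88  0.7 ]
```

Request:
step_arm:
  moves: [0,0,0.3,0,0,0,-1,0,0,0.25,0,0,0,-1,0,0,0,0,0,0,1,0,0,0,0,0,0,1,0,0,0,0,0,0,1,0,0,0,0,0,0,1,0,0,0,0,0,0,1,0,0,0,0,0,0,1]

```text
time: 29.13
tool_pos: [447.8, -330.2, -13.8]
tcp_rot: [3.121, 0.055, 0.188]
contact_force: [-0.0, -1.1, -1.1]
grip_width: 57.5
```

Request:
step_arm:
  moves: [0,0,0,0,0,0,1,0,0,0,0,0,0,1,0,0,0,0,0,0,1]

```text
time: 29.38
tool_pos: [447.8, -330.2, -13.9]
tcp_rot: [3.121, 0.055, 0.188]
contact_force: [-0.1, 0.5, -0.9]
grip_width: 57.5
```

Request:
step_arm:
  moves: [0,0,-0.6,0,0,0,1,0,0,-0.8,0,0,0,1,0.7,-0.3,-0.5,0,0.1,0,1,0.9,-0.35,0,0,0.1,0,1,0.9,-0.35,0,0,0.1,0,1,0.9,-0.35,0,0,0,0,1,0.9,-0.3,0,0,0,0,1,0,0,0,0,0,0,1]

```text
time: 30.05
tool_pos: [532.8, -276.2, 20.2]
tcp_rot: [3.124, 0.032, 0.184]
contact_force: [-0.5, -1.0, -2.7]
grip_width: 57.7
```

Run:
```python
from h import *
st()
im=capture('wrist');cv2.imwrite('pics/w22.png',im[:,:,::-1])
im=capture('scene');cv2.imwrite('pics/s22.png',cv2.resize(im[160:300,80:240,::-1],None,fx=4,fy=4,interpolation=cv2.INTER_CUBIC))
o=get_obs();p=o['tool_pos'].copy();p[2]=-13.5
planR([(p,R.from_euler('xyz',[3.121,.055,o['tcp_rot'][2]]))],1)
```

```text
t30.05 [ 532.8 -276.2   20.2] yaw 10.6 tilt -1.8 lat 1.0 F [-0.5 -1.  -2.7] g57.7 q [-0.59  0.67  1.5  -0.04  0.98  0.82]
2 rows
[0.03, -0.01, 0.84, -0.02, -0.15, 0, 1, 0.04, -0.02, 0.83, -0.03, -0.15, -0.01, 1]
```

View pics/w22.png

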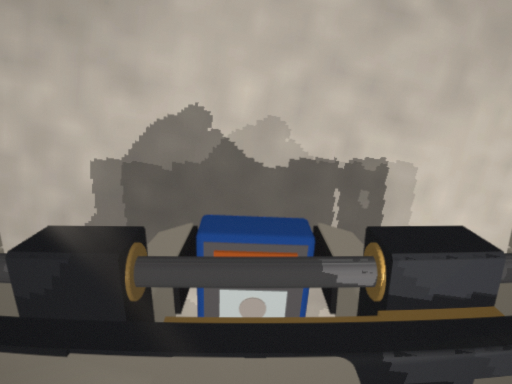

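View pics/s22.png

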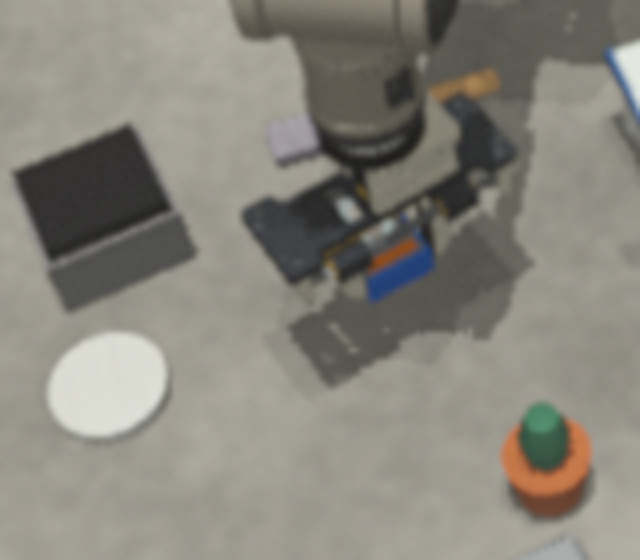

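Request:
step_arm:
  moves: [0.05,0,0.7,0,-0.15,0,1,0.05,0,0.7,0,-0.15,0,1,0,0,0.2,0,0,0,1,0,0,0.1,0,0,0,1]

```text
time: 30.48
tool_pos: [530.5, -278.6, -14.5]
tcp_rot: [3.123, 0.056, 0.182]
contact_force: [-5.0, 10.3, 42.2]
grip_width: 57.8
```

Run:
```python
from h import *
st()
```

```text
t30.48 [ 530.5 -278.6  -14.5] yaw 10.4 tilt -3.2 lat 1.0 F [-5.  10.3 42.2] g57.8 q [-0.58  0.72  1.51 -0.06  0.94  0.85]
```

Request:
step_arm:
  moves: [0,0,-0.1,0,0,0,1,0,0,0,0,0,0,-1,0,0,0,0,0,0,-1,0,0,0,0,0,0,-1,0,0,0,0,0,0,-1,0,0,0,0,0,0,-1,0,0,-0.8,0,0,0,-1,0,0,-0.8,0,0.5,0,-1]

```text
time: 31.15
tool_pos: [528.8, -277.6, 14.5]
tcp_rot: [3.13, 0.029, 0.18]
contact_force: [-0.3, -0.1, -0.5]
grip_width: 91.8
```

Run:
```python
from h import *
st()
im=capture('wrist');cv2.imwrite('pics/w23.png',im[:,:,::-1])
im=capture('scene');cv2.imwrite('pics/s23.png',cv2.resize(im[160:300,80:240,::-1],None,fx=4,fy=4,interpolation=cv2.INTER_CUBIC))
```

```text
t31.15 [ 528.8 -277.6   14.5] yaw 10.3 tilt -1.6 lat 0.7 F [-0.3 -0.1 -0.5] g91.8 q [-0.59  0.67  1.51 -0.03  0.97  0.82]
```

View pics/w23.png

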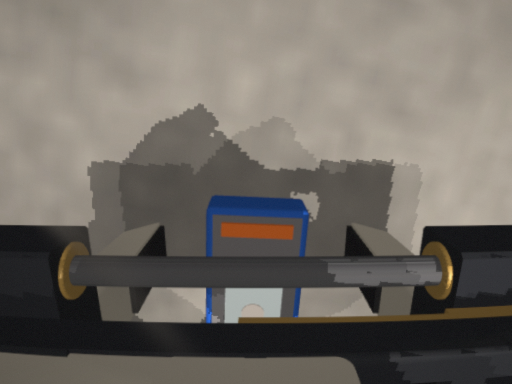

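View pics/s23.png

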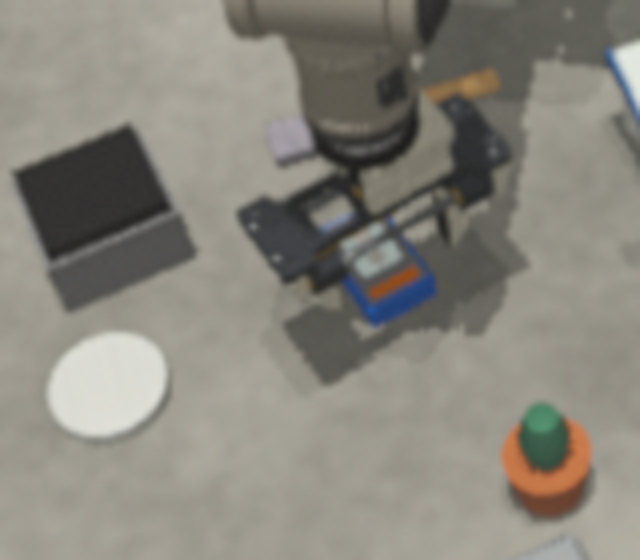

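Run:
```python
from h import *
C=cam('wrist');W=back(C,[(209,212),(305,213)],26);print(W)
m=W.mean(0);d=W[0]-W[1];y=np.degrees(np.arctan2(d[1],d[0]))-90;print(y,np.linalg.norm(d))
f=np.array([np.cos(np.radians(y)),np.sin(np.radians(y)),0]);c=m-47*f;c[2]=13;print('c',c)
Q=lori(10.5,20,0);tip=c+8*f;tip[2]=7;a=tip+Q.apply([0,0,30]);print(a)
planR([(a+[-6,0,50],Q),(a,Q)],-1)
```

```text
[[ 533.336696   -252.66122959   26.        ]
 [ 542.02010614 -306.00838754   26.        ]]
9.245055023494814 54.04924489389943
c [ 491.28891998 -286.88570548   13.        ]
[ 509.2737914  -283.73059981  -21.19077862]
9 rows
[-0.22, 0, -0.1, 0.04, 0.89, 0, -1, -0.21, 0, -0.11, 0.04, 0.89, -0.01, -1, -0.21, 0, -0.12, 0.04, 0.9, 0, -1, -0.2, 0.01, -0.13, 0.03, 0.89, -0.01, -1, -0.19, 0, -0.15, 0.04, 0.9, 0, -1, -0.18, 0.01, -0.16, 0.03, 0.89, -0.01, -1, -0.19, 0.02, 0.82, 0, 0, 0, -1, -0.19, 0.02, 0.82, 0, 0, 0, -1]
[-0.19, 0.01, 0.81, 0, 0, 0, -1]
```

Request:
step_arm:
  moves: [-0.2,0,-0.15,0,0.9,0,-1,-0.2,0,-0.15,0,0.9,0,-1,-0.2,0,-0.15,0,0.9,0,-1,-0.2,0,-0.15,0,0.9,0,-1,-0.2,0,-0.15,0,0.9,0,-1,-0.2,0,-0.15,0,0.9,0,-1,0,0,0,0,0,0,-1]

```text
time: 31.83
tool_pos: [502.1, -282.9, 27.8]
tcp_rot: [3.123, -0.362, 0.186]
contact_force: [-0.1, 0.0, -0.1]
grip_width: 91.8
```

Run:
```python
from h import *
st()
im=capture('wrist');cv2.imwrite('pics/w24.png',im[:,:,::-1])
Q=lori(9.5,20,0)
planR([([509.3,-283.7,-20],Q)],-1)
```

```text
t31.83 [ 502.1 -282.9   27.8] yaw 10.6 tilt 20.7 lat 1.0 F [-0.1  0.  -0.1] g91.8 q [-0.83  0.52  1.87  0.53  0.61  0.14]
3 rows
[-0.18, 0.01, 0.79, 0.06, -0.05, 0.08, -1, -0.18, 0.02, 0.79, 0.06, -0.05, 0.08, -1, -0.19, 0.02, 0.78, 0.06, -0.05, 0.09, -1]
```

View pics/w24.png

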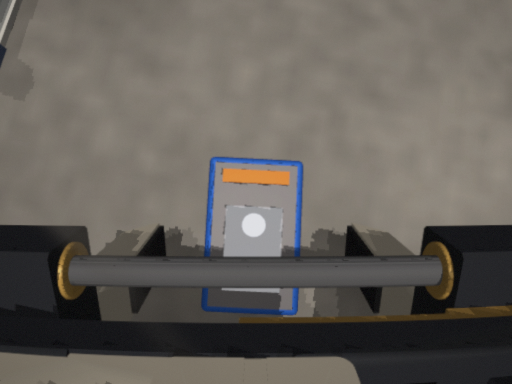

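Run:
```python
from h import *
C=cam('wrist')
m=item(C,[(212,160),(302,162),(297,313),(204,309)])
```

```text
c [ 494.8 -285.1   26. ] L 90.2 W 55.3 yaw 7.7 yawW 8.3
```

Request:
step_arm:
  moves: [-0.2,0,0.8,0.05,0,0.1,-1,-0.2,0,0.8,0.05,0,0.1,-1,-0.2,0,0.7,0.05,0,0.1,-1,0,0,0,0,0,0,-1]

```text
time: 32.22
tool_pos: [510.2, -284.3, -20.8]
tcp_rot: [3.141, -0.355, 0.16]
contact_force: [-0.7, 0.5, -0.8]
grip_width: 91.5
```

Run:
```python
from h import *
st()
```

```text
t32.22 [ 510.2 -284.3  -20.8] yaw 9.2 tilt 20.3 lat 0.1 F [-0.7  0.5 -0.8] g91.5 q [-0.82  0.62  1.87  0.6   0.53  0.09]
```

Request:
step_arm:
  moves: [0,0,0,0,0,0.2,1,0,0,0,0,0,0,1,0,0,0,0,0,0,1,0,0,0,0,0,0,1,0,0,0,0,0,0,1,0,0,0,0,0,0,1,0,0,0,0,0,0,1,0,0,0,0,0,0,1]

```text
time: 32.88
tool_pos: [512.4, -283.5, -19.0]
tcp_rot: [-3.138, -0.353, 0.148]
contact_force: [0.6, -0.1, -2.4]
grip_width: 57.8
```

Run:
```python
from h import *
st();o=get_obs();print(o['tcp_rot'])
P=placepose(o['tool_pos'],o['tcp_rot'],[494.8,-285.1,13],tray([-222,50,14]),-2,6)
print(P)
p=o['tool_pos']
planR([(p+[0,0,90],lori(8.4,20,0)),([440,-120,120],lori(0,10,0)),([430,60,130],lori(-2,6,0)),(P+[-10,0,45],lori(-2,6,0))],1)
```

```text
t32.88 [ 512.4 -283.5  -19. ] yaw 8.5 tilt 20.2 lat -0.2 F [ 0.6 -0.1 -2.4] g57.8 q [-0.81  0.62  1.86  0.59  0.54  0.12]
[-3.13803552 -0.35301092  0.14760398]
[505.49397117 182.39299543  51.94294568]
33 rows
[0.31, 0, -0.84, -0.01, -0.01, 0, 1, 0.31, 0, -0.85, -0.01, -0.01, 0, 1, 0.31, 0, -0.84, -0.01, -0.01, 0, 1, 0.31, 0, -0.85, -0.01, -0.01, 0.01, 1, 0.31, -0.01, -0.84, -0.02, -0.02, 0, 1, -0.14, -0.86, -0.31, -0.05, -0.25, 0.2, 1, -0.16, -0.86, -0.31, -0.05, -0.25, 0.2, 1, -0.18, -0.85, -0.31, -0.05, -0.25, 0.2, 1]
[-0.19, -0.85, -0.31, -0.06, -0.25, 0.21, 1, -0.21, -0.85, -0.31, -0.05, -0.25, 0.2, 1, -0.23, -0.84, -0.31, -0.06, -0.25, 0.21, 1, -0.24, -0.84, -0.32, -0.05, -0.25, 0.2, 1, -0.26, -0.83, -0.31, -0.06, -0.25, 0.21, 1, -0.28, -0.83, -0.31, -0.05, -0.25, 0.2, 1, -0.3, -0.83, -0.31, -0.06, -0.24, 0.21, 1, -0.04, -0.9, -0.06, -0.01, -0.1, 0.05, 1]
[-0.04, -0.9, -0.06, -0.01, -0.1, 0.05, 1, -0.05, -0.9, -0.06, -0.01, -0.1, 0.05, 1, -0.05, -0.9, -0.06, -0.01, -0.1, 0.05, 1, -0.06, -0.9, -0.06, 0, -0.1, 0.05, 1, -0.06, -0.9, -0.06, -0.01, -0.1, 0.05, 1, -0.06, -0.9, -0.06, 0, -0.1, 0.05, 1, -0.07, -0.9, -0.06, -0.01, -0.1, 0.05, 1, -0.07, -0.89, -0.05, 0, -0.1, 0.05, 1]
[-0.07, -0.9, -0.06, -0.01, -0.1, 0.04, 1, 0.36, -0.78, 0.25, 0, 0, 0, 1, 0.36, -0.78, 0.24, 0, 0, 0, 1, 0.36, -0.78, 0.25, 0, 0, 0, 1, 0.36, -0.78, 0.24, 0, 0, 0, 1, 0.36, -0.78, 0.25, 0, 0, 0, 1, 0.36, -0.78, 0.24, 0, 0, 0, 1, 0.35, -0.77, 0.25, 0, 0, 0, 1]
[0.36, -0.78, 0.24, 0, 0, 0, 1]
```

Request:
step_arm:
  moves: [0.3,0,-0.85,0,0,0,1,0.3,0,-0.85,0,0,0,1,0.3,0,-0.85,0,0,0,1,0.3,0,-0.85,0,0,0,1,0.3,0,-0.85,0,0,0,1,-0.15,-0.85,-0.3,-0.05,-0.25,0.2,1,-0.15,-0.85,-0.3,-0.05,-0.25,0.2,1,-0.2,-0.85,-0.3,-0.05,-0.25,0.2,1]

```text
time: 33.55
tool_pos: [486.4, -237.3, 87.3]
tcp_rot: [-3.132, -0.294, 0.095]
contact_force: [0.4, 1.2, -2.1]
grip_width: 57.6
```

Request:
step_arm:
  moves: [-0.2,-0.85,-0.3,-0.05,-0.25,0.2,1,-0.2,-0.85,-0.3,-0.05,-0.25,0.2,1,-0.25,-0.85,-0.3,-0.05,-0.25,0.2,1,-0.25,-0.85,-0.3,-0.05,-0.25,0.2,1,-0.25,-0.85,-0.3,-0.05,-0.25,0.2,1,-0.3,-0.85,-0.3,-0.05,-0.25,0.2,1,-0.3,-0.85,-0.3,-0.05,-0.25,0.2,1,-0.05,-0.95,-0.05,0,-0.1,0.05,1]

```text
time: 34.22
tool_pos: [429.1, -96.2, 124.0]
tcp_rot: [-3.134, -0.155, -0.018]
contact_force: [0.6, 0.1, -1.5]
grip_width: 57.9
```

Request:
step_arm:
  moves: [-0.05,-0.95,-0.05,0,-0.1,0.05,1,-0.05,-0.95,-0.05,0,-0.1,0.05,1,-0.05,-0.95,-0.05,0,-0.1,0.05,1,-0.05,-0.95,-0.05,0,-0.1,0.05,1,-0.05,-0.95,-0.05,0,-0.1,0.05,1,-0.05,-0.95,-0.05,0,-0.1,0.05,1,-0.05,-0.95,-0.05,0,-0.1,0.05,1,-0.05,-0.95,-0.05,0,-0.1,0.05,1]

```text
time: 34.88
tool_pos: [421.0, 63.1, 133.1]
tcp_rot: [-3.131, -0.096, -0.051]
contact_force: [0.9, -0.6, -2.6]
grip_width: 57.9
```

Run:
```python
from h import *
st()
P=placepose([512.4,-283.5,-19],[-3.138,-.353,.1476],[494.8,-285.1,13],tray([-227,50,14]),-2,6);print(P)
planR([([430,60,140],lori(-2,6,0)),(P+[-10,0,45],lori(-2,6,0)),(P+[0,0,8],lori(-2,6,0))],1)
```

```text
t34.88 [421.   63.1 133.1] yaw -2.9 tilt 5.5 lat -0.6 F [ 0.9 -0.6 -2.6] g57.9 q [-0.04  0.17  1.96  0.01  0.92  1.58]
[500.63016172 182.55005074  53.14969561]
11 rows
[0.49, 0.13, -0.3, -0.13, 0.13, -0.23, 1, 0.32, -0.78, 0.3, 0, 0, 0, 1, 0.32, -0.78, 0.3, 0, 0, 0, 1, 0.32, -0.78, 0.3, 0, 0, 0, 1, 0.32, -0.78, 0.29, 0, 0, 0, 1, 0.33, -0.78, 0.3, 0, 0, 0, 1, 0.32, -0.78, 0.29, 0, 0, 0, 1, 0.33, -0.78, 0.3, 0, 0, 0, 1]
[0.32, -0.77, 0.29, 0, 0, 0, 1, 0.15, -0.01, 0.95, 0, 0, 0, 1, 0.15, -0.01, 0.95, 0, 0, 0, 1]
```

Request:
step_arm:
  moves: [0.4,-0.78,0.2,-0.05,0,-0.1,1,0.4,-0.78,0.25,-0.05,0,-0.1,1,0.4,-0.78,0.3,0,0,0,1,0.4,-0.78,0.3,0,0,0,1,0.4,-0.78,0.3,0,0,0,1,0.35,-0.78,0.3,0,0,0,1,0.35,-0.78,0.3,0,0,0,1,0,0,0,0,0,0,1]

```text
time: 35.55
tool_pos: [482.7, 178.6, 98.5]
tcp_rot: [-3.139, -0.095, -0.036]
contact_force: [-0.5, -0.4, -2.9]
grip_width: 57.6
```

Run:
```python
from h import *
st()
P=placepose([512.4,-283.5,-19],[-3.138,-.353,.1476],[494.8,-285.1,13],tray([-227,50,14]),-2,6)
planR([(P+[0,0,8],lori(-2,6,0))],1)
```

```text
t35.55 [482.7 178.6  98.5] yaw -2.1 tilt 5.5 lat -0.2 F [-0.5 -0.4 -2.9] g57.6 q [ 0.22  0.38  1.78 -0.03  0.9   1.84]
3 rows
[0.23, -0.08, 0.65, -0.01, 0.04, -0.01, 1, 0.24, -0.07, 0.65, -0.01, 0.05, 0, 1, 0.23, -0.08, 0.64, -0.02, 0.04, -0.01, 1]
```

Request:
step_arm:
  moves: [0.25,-0.1,0.65,0,0.05,0,1,0.25,0,0.65,0,0.05,0,1,0.25,0,0.5,0,0.05,0,1,0,0,0.15,0,0,0,1]

```text
time: 35.88
tool_pos: [501.6, 180.2, 60.1]
tcp_rot: [-3.139, -0.106, -0.034]
contact_force: [-0.7, -1.0, -2.9]
grip_width: 57.8
```

Run:
```python
from h import *
st()
im=capture('scene');cv2.imwrite('pics/s25.png',cv2.resize(im[60:240,200:400,::-1],None,fx=3.3,fy=3.3,interpolation=cv2.INTER_CUBIC))
```

```text
t35.88 [501.6 180.2  60.1] yaw -2.0 tilt 6.1 lat -0.2 F [-0.7 -1.  -2.9] g57.8 q [ 0.22  0.45  1.78 -0.03  0.8   1.84]
```

View pics/s25.png

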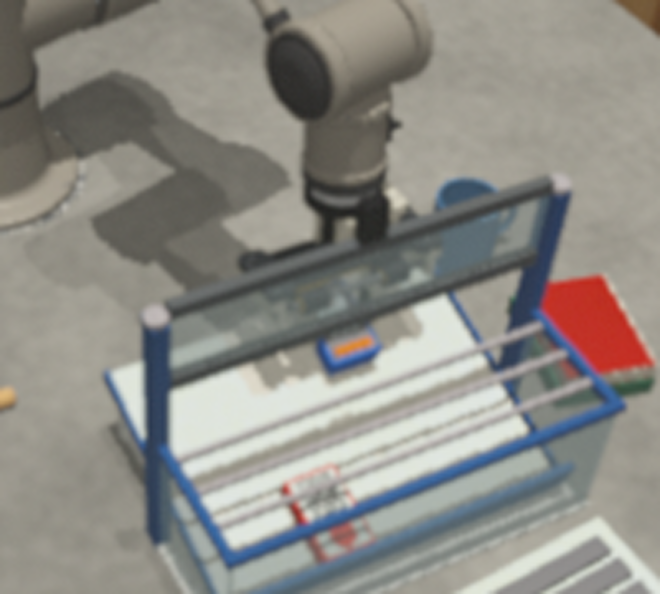

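Radio is at the stop and the player is just above the tray. I'll lower it gently.

Request:
step_arm:
  moves: [0,0,0.2,0,0,0,1,0,0,0.1,0,0,0,1]

```text
time: 36.1
tool_pos: [501.3, 179.4, 54.1]
tcp_rot: [-3.139, -0.105, -0.035]
contact_force: [-0.2, -0.3, -2.9]
grip_width: 57.8
```

Request:
step_arm:
  moves: [0,0,0.1,0,0,0,1]

```text
time: 36.18
tool_pos: [501.5, 179.2, 52.3]
tcp_rot: [-3.139, -0.105, -0.036]
contact_force: [0.1, 0.7, -3.0]
grip_width: 57.9
```

Request:
step_arm:
  moves: [0,0,0.1,0,0,0,1]

```text
time: 36.27
tool_pos: [501.9, 179.2, 51.3]
tcp_rot: [-3.139, -0.106, -0.036]
contact_force: [-9.0, -0.9, 19.4]
grip_width: 58.1
```

Contact. Releasing.

Request:
step_arm:
  moves: [0,0,-0.05,0,0,0,1,0,0,0,0,0,0,-0.6,0,0,0,0,0,0,-0.6,0,0,0,0,0,0,-0.6,0,0,0,0,0,0,-0.6,0,0,0,0,0,0,-0.6,0,0,-0.5,0,0,0,-0.6,0,0,-0.8,0,0,0,-0.6]

```text
time: 36.93
tool_pos: [498.7, 179.0, 79.2]
tcp_rot: [-3.139, -0.106, -0.036]
contact_force: [0.1, 0.6, 0.3]
grip_width: 73.3
```

Request:
step_arm:
  moves: [-0.5,0,-0.8,0,0,0,-0.6,-0.9,0,-0.4,0,0,0,-0.6,-0.9,0,-0.4,0,0,0,-0.6,-0.9,0,-0.4,0,0,0,-0.6,-0.5,0,-0.4,0,0,0,-0.6]

```text
time: 37.35
tool_pos: [420.4, 181.8, 125.2]
tcp_rot: [-3.137, -0.112, -0.038]
contact_force: [0.3, 0.4, -0.9]
grip_width: 73.7
```

Run:
```python
from h import *
st()
im=capture('wrist');cv2.imwrite('pics/w26.png',im[:,:,::-1])
simpath([([430,178,150],-2,6,12),([430,178,150],-2,20,24),([430,178,150],-2,44,24),([430,178,145],-2,47,12),([430,178,130],-2,47,0),([440,178,85],-2,46,0)])
```

```text
t37.35 [420.4 181.8 125.2] yaw -2.2 tilt 6.4 lat -0.2 F [ 0.3  0.4 -0.9] g73.7 q [ 0.26  0.24  1.9  -0.04  0.9   1.89]
[430, 178, 150] (-2, 6, 12) [0.08 0.19 1.91 0.24 0.93 1.56] maxstep 0.06 err 0.000
[430, 178, 150] (-2, 20, 24) [-0.09  0.08  2.19  0.72  0.65  1.06] maxstep 0.12 err 0.000
[430, 178, 150] (-2, 44, 24) [ 0.05  0.06  2.54  2.44  0.37 -0.54] maxstep 0.46 err 0.000
[430, 178, 145] (-2, 47, 12) [ 0.32  0.1   2.5   3.53  0.31 -1.55] maxstep 0.20 err 0.000
[430, 178, 130] (-2, 47, 0) [ 0.5   0.19  2.45  4.14  0.45 -2.14] maxstep 0.15 err 0.012
[440, 178, 85] (-2, 46, 0) [ 0.48  0.34  2.46  3.93  0.53 -1.91] maxstep 0.05 err 0.003
```

View pics/w26.png

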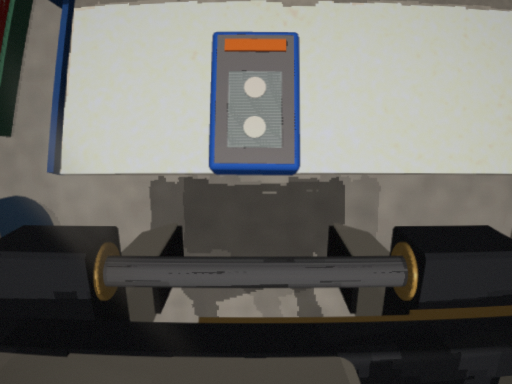

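Run:
```python
from h import *
C=cam('wrist')
for uv in((212,33),(299,33),(299,173),(210,173)): print(np.round(traypix(C,uv,26),1))
for T in(46,49,52):
  for L in (0,3):
    print(T,L);s=lambda X:tray([X,52,13])+lori(-2,T,L).apply([0,0,30])
    simpath([([430,130,150],-2,6,14),([430,90,155],-2,20,24),([430,78,155],-2,44,24),([430,78,147],-2,47,8),([435,110,125],-2,T,L),(s(-300),-2,T,L),(s(-200),-2,T,L),(s(-100),-2,T,L)],8)
```

```text
[-180.7   73.1   26. ]
[-181.   15.   26.]
[-275.5   16.9   26. ]
[-275.4   72.8   26. ]
46 0
[430, 130, 150] (-2, 6, 14) [-0.07  0.17  1.95  0.3   0.95  1.38] maxstep 0.07 err 0.000
[430, 90, 155] (-2, 20, 24) [-0.37  0.06  2.19  0.72  0.81  0.82] maxstep 0.08 err 0.000
[430, 78, 155] (-2, 44, 24) [-0.5   0.01  2.57  1.68  0.61 -0.21] maxstep 0.19 err 0.000
[430, 78, 147] (-2, 47, 8) [-0.13  0.01  2.58  2.57  0.31 -0.98] maxstep 0.19 err 0.000
[435, 110, 125] (-2, 46, 0) [ 0.21  0.14  2.52  3.68  0.35 -1.91] maxstep 0.16 err 0.000
[442.04313659 187.73338459  84.35066201] (-2, 46, 0) [ 0.51  0.35  2.44  3.98  0.53 -1.94] maxstep 0.05 err 0.000
[539.01360142 184.34710134  60.15847245] (-2, 46, 0) [ 0.36  0.48  2.27  3.82  0.46 -1.91] maxstep 0.03 err 0.000
[635.98406626 180.96081809  35.96628289] (-2, 46, 0) [ 0.28  0.61  2.06  3.78  0.38 -1.96] maxstep 0.03 err 0.000
46 3
[430, 130, 150] (-2, 6, 14) [-0.07  0.17  1.95  0.3   0.95  1.38] maxstep 0.07 err 0.000
[430, 90, 155] (-2, 20, 24) [-0.37  0.06  2.19  0.72  0.81  0.82] maxstep 0.08 err 0.000
[430, 78, 155] (-2, 44, 24) [-0.5   0
[... 3034 characters left out ...]
000
[430, 90, 155] (-2, 20, 24) [-0.37  0.06  2.19  0.72  0.81  0.82] maxstep 0.08 err 0.000
[430, 78, 155] (-2, 44, 24) [-0.5   0.01  2.57  1.68  0.61 -0.21] maxstep 0.19 err 0.000
[430, 78, 147] (-2, 47, 8) [-0.13  0.01  2.58  2.57  0.31 -0.98] maxstep 0.19 err 0.000
[435, 110, 125] (-2, 52, 3) [ 0.19  0.22  2.63  3.38  0.63 -1.59] maxstep 0.17 err 0.000
[444.13574536 188.62753526  86.74588114] (-2, 52, 3) [ 0.52  0.43  2.52  3.75  0.75 -1.64] maxstep 0.06 err 0.000
[541.10621019 185.24125201  62.55369158] (-2, 52, 3) [ 0.36  0.54  2.34  3.6   0.68 -1.64] maxstep 0.03 err 0.000
[638.07667502 181.85496876  38.36150202] (-2, 52, 3) [ 0.27  0.65  2.13  3.53  0.57 -1.67] maxstep 0.03 err 0.000
```

Run:
```python
from h import *
planR([([430,125,150],lori(-2,6,14)),([430,90,155],lori(-2,20,24)),([430,78,155],lori(-2,44,24)),([430,78,147],lori(-2,47,8)),([435,110,125],lori(-2,47,0))],0.78,maxdeg=3.6)
```

```text
24 rows
[0.19, 0.71, -0.28, 0.85, -0.03, 0.09, 0.78, 0.19, 0.69, -0.32, 0.85, -0.03, 0.09, 0.78, 0.19, 0.67, -0.36, 0.86, -0.03, 0.08, 0.78, 0.2, 0.64, -0.39, 0.85, -0.04, 0.09, 0.78, 0.03, 0.33, -0.13, 0.49, 0.7, 0.11, 0.78, 0.03, 0.32, -0.14, 0.49, 0.7, 0.11, 0.78, 0.04, 0.32, -0.15, 0.49, 0.7, 0.11, 0.78, 0.06, 0.31, -0.16, 0.49, 0.7, 0.12, 0.78]
[0.06, 0.3, -0.17, 0.49, 0.69, 0.11, 0.78, 0.02, 0.08, -0.03, 0, 0.86, 0, 0.78, 0.02, 0.08, -0.03, 0, 0.86, 0, 0.78, 0.02, 0.08, -0.03, 0, 0.86, 0, 0.78, 0.02, 0.08, -0.03, 0, 0.86, 0, 0.78, 0.02, 0.08, -0.03, 0, 0.85, 0, 0.78, 0.02, 0.07, -0.03, 0, 0.86, 0, 0.78, 0.02, 0.08, -0.02, 0, 0.85, 0, 0.78]
[-0.05, 0.03, 0.05, -0.56, 0.15, -0.57, 0.78, -0.05, 0.03, 0.05, -0.56, 0.15, -0.57, 0.78, -0.05, 0.02, 0.06, -0.56, 0.15, -0.57, 0.78, -0.06, 0.02, 0.05, -0.56, 0.15, -0.57, 0.78, -0.06, 0.02, 0.06, -0.57, 0.15, -0.57, 0.78, -0.28, -0.48, 0.35, -0.45, 0, -0.49, 0.78, -0.26, -0.5, 0.33, -0.46, 0, -0.49, 0.78, -0.24, -0.52, 0.31, -0.45, 0, -0.49, 0.78]
```

Request:
step_arm:
  moves: [0.2,0.7,-0.3,0.85,0,0.1,0.78,0.2,0.7,-0.35,0.85,0,0.1,0.78,0.2,0.65,-0.35,0.85,0,0.1,0.78,0.2,0.65,-0.4,0.85,0,0.1,0.78,0.05,0.35,-0.15,0.5,0.7,0.1,0.78,0.05,0.35,-0.15,0.5,0.7,0.1,0.78,0.05,0.35,-0.15,0.5,0.7,0.1,0.78,0.05,0.35,-0.15,0.5,0.7,0.1,0.78]

```text
time: 38.07
tool_pos: [439.3, 93.5, 164.0]
tcp_rot: [-2.721, -0.315, -0.152]
contact_force: [0.5, -0.6, -0.7]
grip_width: 25.0
```

Request:
step_arm:
  moves: [0.05,0.3,-0.15,0.5,0.7,0.1,0.78,0,0.1,0,0,0.85,0,0.78,0,0.1,0,0,0.85,0,0.78,0,0.1,0,0,0.85,0,0.78,0,0.1,0,0,0.85,0,0.78,0,0.1,0,0,0.85,0,0.78,0,0.1,0,0,0.85,0,0.78,0,0,0,0,0.5,0,0.78]

```text
time: 38.73
tool_pos: [445.1, 66.1, 165.6]
tcp_rot: [-2.56, -0.728, -0.422]
contact_force: [-0.2, -0.3, 0.0]
grip_width: 10.3
```

Run:
```python
from h import *
st()
planR([([430,78,152],lori(-2,47,10)),([435,110,128],lori(-2,47,0))],0.78,maxdeg=3.3)
```

```text
t38.73 [445.1  66.1 165.6] yaw -24.2 tilt 41.7 lat -24.2 F [-0.2 -0.3  0. ] g10.3 q [-0.56  0.02  2.55  1.68  0.68 -0.27]
9 rows
[-0.23, -0.05, 0.01, -0.54, 0.03, -0.47, 0.78, -0.23, -0.06, 0, -0.53, 0.03, -0.47, 0.78, -0.22, -0.07, 0, -0.54, 0.03, -0.47, 0.78, -0.23, -0.07, 0, -0.53, 0.03, -0.47, 0.78, -0.22, -0.08, -0.01, -0.54, 0.02, -0.48, 0.78, -0.23, -0.34, 0.29, -0.43, 0, -0.46, 0.78, -0.22, -0.36, 0.27, -0.42, 0, -0.46, 0.78, -0.21, -0.38, 0.26, -0.43, 0, -0.45, 0.78]
[-0.2, -0.39, 0.26, -0.42, 0, -0.46, 0.78]
```

Request:
step_arm:
  moves: [-0.2,-0.1,0,-0.5,0.1,-0.5,0.78,-0.2,-0.1,0,-0.5,0.1,-0.5,0.78,-0.2,-0.1,0,-0.5,0.1,-0.5,0.78,-0.2,-0.1,0,-0.5,0.1,-0.5,0.78,-0.2,-0.1,0,-0.5,0.1,-0.5,0.78,-0.2,-0.35,0.3,-0.45,0,-0.45,0.78,-0.2,-0.35,0.3,-0.45,0,-0.45,0.78,-0.2,-0.35,0.3,-0.45,0,-0.45,0.78]

```text
time: 39.4
tool_pos: [443.4, 87.4, 153.0]
tcp_rot: [-2.967, -0.863, -0.166]
contact_force: [1.3, -0.5, 0.9]
grip_width: 9.8
```

Run:
```python
from h import *
tipst()
Q=lori(-2,47,0)
planR([(tray([-308,44,35])+Q.apply([0,0,30]),Q),(tray([-300,44,13])+Q.apply([0,0,30]),Q)],0.78,maxdeg=3.3)
```

```text
tip tray [-312.8  -50.4   78.8]
t39.40 [443.4  87.4 153. ] yaw -9.5 tilt 49.4 lat -6.5 F [ 1.3 -0.5  0.9] g9.8 q [-0.03  0.05  2.57  2.93  0.36 -1.29]
8 rows
[-0.39, -0.72, 0.25, -0.18, -0.12, -0.2, 0.78, -0.37, -0.73, 0.25, -0.18, -0.12, -0.2, 0.78, -0.36, -0.74, 0.24, -0.18, -0.12, -0.2, 0.78, -0.35, -0.75, 0.23, -0.19, -0.12, -0.2, 0.78, -0.34, -0.75, 0.23, -0.18, -0.12, -0.2, 0.78, -0.33, -0.76, 0.22, -0.19, -0.12, -0.2, 0.78, -0.38, 0, 0.44, 0, 0, 0, 0.78, -0.39, 0, 0.45, 0, 0, 0, 0.78]
```

Request:
step_arm:
  moves: [-0.4,-0.75,0.25,-0.2,-0.1,-0.2,0.78,-0.4,-0.75,0.25,-0.2,-0.1,-0.2,0.78,-0.35,-0.75,0.25,-0.2,-0.1,-0.2,0.78,-0.35,-0.75,0.25,-0.2,-0.1,-0.2,0.78,-0.35,-0.75,0.25,-0.2,-0.1,-0.2,0.78,-0.35,-0.75,0.2,-0.2,-0.1,-0.2,0.78,0,0,0,0,0,0,0.78]

```text
time: 39.98
tool_pos: [448.2, 171.4, 119.9]
tcp_rot: [-3.12, -0.85, -0.057]
contact_force: [0.2, -0.2, 0.4]
grip_width: 9.8
```

Run:
```python
from h import *
tipst()
Q=lori(-2,47,0)
planR([(tray([-298,44,13])+Q.apply([0,0,30]),Q)],0.78,maxdeg=3.3)
```

```text
tip tray [-302.7   35.7   47.8]
t39.98 [448.2 171.4 119.9] yaw -3.3 tilt 48.7 lat -0.8 F [ 0.2 -0.2  0.4] g9.8 q [ 0.46  0.25  2.45  3.98  0.5  -1.99]
2 rows
[-0.74, -0.19, 0.51, -0.04, -0.21, -0.1, 0.78, -0.74, -0.19, 0.51, -0.04, -0.21, -0.11, 0.78]
```

Request:
step_arm:
  moves: [-0.75,-0.25,0.45,-0.05,-0.2,-0.1,0.78,-0.75,-0.25,0.45,-0.05,-0.2,-0.1,0.78,-0.1,0,0,0,0,0,0.78]

```text
time: 40.23
tool_pos: [443.5, 185.2, 86.2]
tcp_rot: [-3.135, -0.829, -0.036]
contact_force: [0.1, -0.9, -0.1]
grip_width: 10.2
```

Run:
```python
from h import *
tipst()
Q=lori(-2,47,0)
planR([(tray([-220,44.5,12])+Q.apply([0,0,30]),Q)],0.78,maxmm=12)
im=capture('wrist');cv2.imwrite('pics/w30.png',im[:,:,::-1])
```

```text
tip tray [-299.3   49.4   14.5]
t40.23 [443.5 185.2  86.2] yaw -2.1 tilt 47.5 lat -0.3 F [ 0.1 -0.9 -0.1] g10.2 q [ 0.51  0.36  2.45  3.92  0.57 -1.88]
7 rows
[0.25, 0.04, 0.51, -0.01, -0.02, 0, 0.78, 0.25, 0.04, 0.51, -0.01, -0.02, 0, 0.78, 0.26, 0.04, 0.5, -0.01, -0.02, 0, 0.78, 0.25, 0.04, 0.5, -0.01, -0.02, 0, 0.78, 0.26, 0.03, 0.51, -0.01, -0.02, 0, 0.78, 0.26, 0.04, 0.5, -0.01, -0.01, -0.01, 0.78, 0.25, 0.03, 0.51, -0.02, -0.02, 0, 0.78]
```

View pics/w30.png

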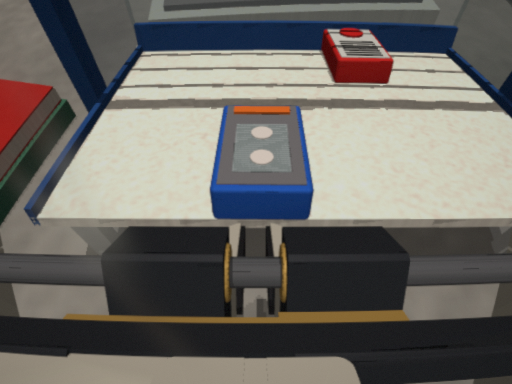

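Request:
step_arm:
  moves: [0.25,0.05,0.5,0,0,0,0.78,0.25,0.05,0.5,0,0,0,0.78,0.25,0.05,0.5,0,0,0,0.78,0.25,0,0.5,0,0,0,0.78,0.25,0,0.5,0,0,0,0.78,0.25,0,0.5,0,0,0,0.78]

```text
time: 40.78
tool_pos: [510.9, 175.8, 72.6]
tcp_rot: [-3.131, -0.835, -0.041]
contact_force: [-1.7, -0.5, -0.0]
grip_width: 10.4
```

Run:
```python
from h import *
tipst()
Q=lori(-2,47,0)
planR([(tray([-165,44.5,11])+Q.apply([0,0,30]),Q)],0.78,maxmm=12)
im=capture('wrist');cv2.imwrite('pics/w31.png',im[:,:,::-1])
```

```text
tip tray [-230.4   42.3   17.6]
t40.78 [510.9 175.8  72.6] yaw -2.3 tilt 47.8 lat -0.4 F [-1.7 -0.5 -0. ] g10.4 q [ 0.38  0.44  2.35  3.76  0.53 -1.83]
6 rows
[0.21, -0.01, 0.51, -0.01, -0.03, -0.01, 0.78, 0.21, -0.02, 0.51, -0.02, -0.03, -0.01, 0.78, 0.21, -0.01, 0.5, -0.01, -0.04, -0.01, 0.78, 0.21, -0.02, 0.5, -0.02, -0.03, -0.01, 0.78, 0.21, -0.02, 0.51, -0.01, -0.04, -0.01, 0.78, 0.2, -0.01, 0.5, -0.02, -0.03, 0, 0.78]
```

View pics/w31.png

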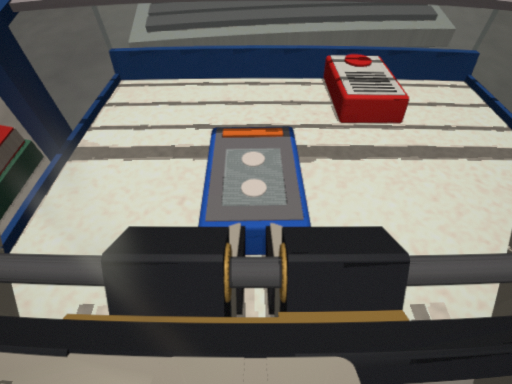

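Request:
step_arm:
  moves: [-0.2,0,0.1,0,0,0,0.78,0.22,0,0.5,0,0,0,0.78,0.22,0,0.5,0,0,0,0.78,0.22,0,0.5,0,0,0,0.78,0.22,0,0.5,0,0,0,0.78,0.25,0,0.5,0,0,0,0.78]

```text
time: 41.33
tool_pos: [568.2, 174.2, 51.1]
tcp_rot: [-3.13, -0.838, -0.041]
contact_force: [-1.8, -1.0, 2.0]
grip_width: 10.2
```

Run:
```python
from h import *
tipst()
im=capture('wrist');cv2.imwrite('pics/w32.png',im[:,:,::-1])
```

```text
tip tray [-169.7   42.7   10.5]
t41.33 [568.2 174.2  51.1] yaw -2.4 tilt 48.0 lat -0.4 F [-1.8 -1.   2. ] g10.2 q [ 0.32  0.54  2.24  3.67  0.51 -1.8 ]
```

View pics/w32.png

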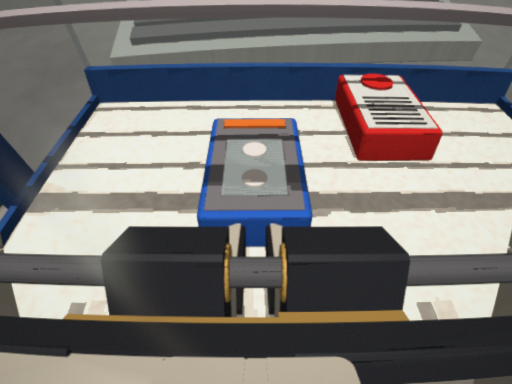

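Request:
step_arm:
  moves: [0.28,0,0.5,0,0,0,0.78,0.28,0,0.5,0,0,0,0.78,0.28,0,0.5,0,0,0,0.78,0.28,0,0.5,0,0,0,0.78]

```text
time: 41.72
tool_pos: [617.0, 172.4, 39.1]
tcp_rot: [-3.131, -0.837, -0.042]
contact_force: [-0.8, -0.1, 0.8]
grip_width: 10.3
```

Run:
```python
from h import *
tipst()
```

```text
tip tray [-119.3   42.6   10.6]
t41.72 [617.  172.4  39.1] yaw -2.4 tilt 48.0 lat -0.4 F [-0.8 -0.1  0.8] g10.3 q [ 0.27  0.6   2.14  3.65  0.46 -1.82]
```

Request:
step_arm:
  moves: [0.25,0,0.4,0,0,0,0.78,0.15,0,0.25,0,0,0,0.78,0.08,0,0.12,0,0,0,0.78]

```text
time: 41.97
tool_pos: [637.7, 171.4, 34.4]
tcp_rot: [-3.131, -0.836, -0.043]
contact_force: [-3.8, 1.5, 1.0]
grip_width: 10.1
```

Run:
```python
from h import *
tipst()
im=capture('wrist');cv2.imwrite('pics/w33.png',im[:,:,::-1])
```

```text
tip tray [-98.1  42.3  11.1]
t41.97 [637.7 171.4  34.4] yaw -2.4 tilt 47.9 lat -0.4 F [-3.8  1.5  1. ] g10.1 q [ 0.26  0.63  2.09  3.66  0.44 -1.84]
```

View pics/w33.png

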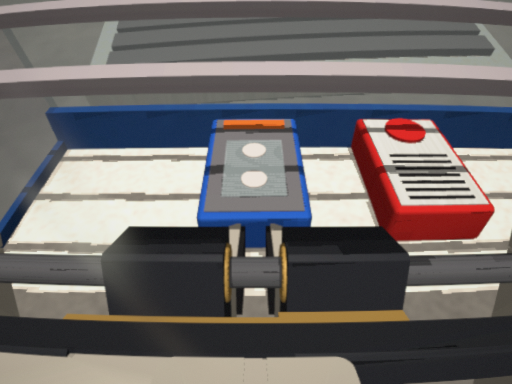

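Nearly seated. I'll use tiny steps until contact.

Request:
step_arm:
  moves: [0.05,0,0.08,0,0,0,0.78]

```text
time: 42.1
tool_pos: [638.5, 171.5, 33.7]
tcp_rot: [-3.131, -0.834, -0.041]
contact_force: [-21.2, 0.5, 17.4]
grip_width: 10.2
```

Request:
step_arm:
  moves: [0.03,0,0.05,0,0,0,0.78]

```text
time: 42.18
tool_pos: [638.4, 171.7, 33.7]
tcp_rot: [-3.132, -0.833, -0.04]
contact_force: [-14.0, -0.6, 13.4]
grip_width: 10.4
```

Seated firmly (27 N). Backing off.

Request:
step_arm:
  moves: [-0.1,0,-0.2,0,0,0,0.78,-0.2,0,-0.4,0,0,0,0.78,-0.35,0,-0.7,0,0,0,0.78,-0.4,0,-0.85,0,0,0,0.78,-0.4,0,-0.85,0,0,0,0.78,-0.4,0,-0.85,0,0,0,0.78,-0.4,0,-0.85,0,0,0,0.78,-0.4,0,-0.85,0,0,0,0.78]

```text
time: 42.85
tool_pos: [514.5, 174.5, 71.7]
tcp_rot: [-3.132, -0.837, -0.042]
contact_force: [-0.1, -0.1, 0.3]
grip_width: 10.0
```

Run:
```python
from h import *
tipst()
im=capture('wrist');cv2.imwrite('pics/w34.png',im[:,:,::-1])
im=capture('top');cv2.imwrite('pics/t34.png',cv2.resize(im[130:240,130:290,::-1],None,fx=4.9,fy=4.9,interpolation=cv2.INTER_CUBIC))
```

```text
tip tray [-226.7   41.2   17.5]
t42.85 [514.5 174.5  71.7] yaw -2.4 tilt 47.9 lat -0.4 F [-0.1 -0.1  0.3] g10.0 q [ 0.37  0.45  2.35  3.75  0.53 -1.82]
```

View pics/w34.png

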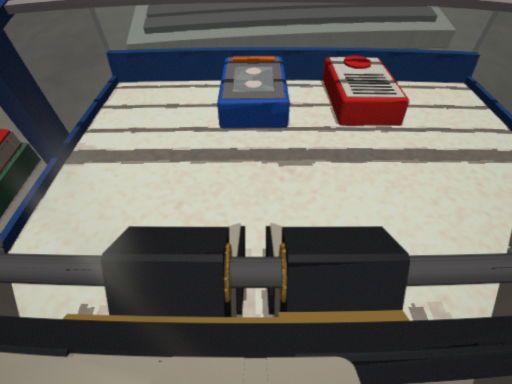

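View pics/t34.png

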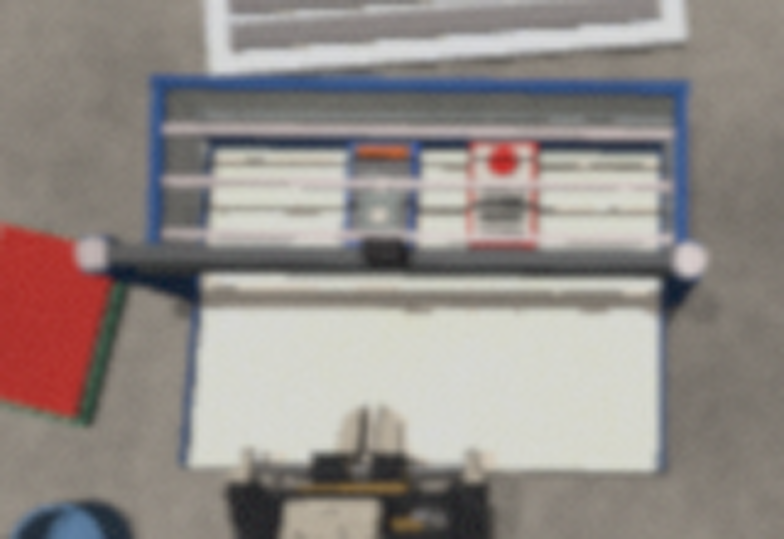

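Both items are seated against the stop. Next, the sash: I'll unflip the wrist, come over the handle, and press it down.

Run:
```python
from h import *
W=[([450,150,120],-2,47,0),([442,73,130],-2,47,2),([442,20,145],-1,47,5),([447,-60,160],4,45,3),([430,-60,230],0,20,0),([430,20,330],-2,0,0),([480,130,400],-2,0,0)]
simpath(W,8)
planR([(np.array(P,float),lori(y,t,l)) for P,y,t,l in W],0.85,maxdeg=3.6)
```

```text
[450, 150, 120] (-2, 47, 0) [ 0.37  0.22  2.46  3.92  0.42 -2.02] maxstep 0.04 err 0.000
[442, 73, 130] (-2, 47, 2) [-0.02  0.1   2.56  3.11  0.35 -1.51] maxstep 0.13 err 0.000
[442, 20, 145] (-1, 47, 5) [-0.4   0.02  2.57  2.13  0.39 -0.8 ] maxstep 0.13 err 0.000
[447, -60, 160] (4, 45, 3) [-0.76  0.    2.45  1.39  0.59 -0.42] maxstep 0.14 err 0.000
[430, -60, 230] (0, 20, 0) [-0.43 -0.07  1.98  0.18  0.92  1.05] maxstep 0.27 err 0.000
[430, 20, 330] (-2, 0, 0) [-0.13  0.09  1.49  0.    1.57  1.47] maxstep 0.08 err 0.000
[480, 130, 400] (-2, 0, 0) [0.11 0.22 1.14 0.   1.78 1.72] maxstep 0.05 err 0.000
40 rows
[-0.06, 0.27, -0.79, -0.02, -0.04, -0.01, 0.85, -0.06, 0.27, -0.79, -0.02, -0.04, -0.01, 0.85, -0.06, 0.26, -0.78, -0.02, -0.04, -0.01, 0.85, -0.06, 0.27, -0.78, -0.01, -0.04, -0.01, 0.85, -0.06, 0.27, -0.79, -0.02, -0.05, -0.01, 0.85, 0.05, 0.96, -0.13, 0.09, 0, 0.09, 0.85, 0.05, 0.96, -0.14, 0.09, 0, 0.09, 0.85, 0.06, 0.97, -0.15, 0.08, 0, 0.09, 0.85]
[0.06, 0.96, -0.15, 0.09, 0, 0.1, 0.85, 0.23, 0.87, -0.17, 0.23, 0, 0.13, 0.85, 0.23, 0.87, -0.18, 0.23, -0.01, 0.12, 0.85, 0.
[... 517 characters left out ...]
-0.78, 0.05, 0.85, 0.1, -0.01, -0.44, -0.14, -0.77, 0.06, 0.85]
[0.07, 0, -0.44, -0.15, -0.78, 0.05, 0.85, 0.24, -0.57, -0.67, -0.01, -0.71, 0.07, 0.85, 0.21, -0.57, -0.68, -0.01, -0.71, 0.07, 0.85, 0.17, -0.57, -0.69, -0.01, -0.72, 0.07, 0.85, 0.13, -0.57, -0.7, -0.01, -0.71, 0.07, 0.85, 0.1, -0.58, -0.71, -0.01, -0.72, 0.07, 0.85, 0.06, -0.57, -0.72, -0.02, -0.71, 0.08, 0.85, 0.02, -0.57, -0.71, -0.01, -0.72, 0.07, 0.85]
[0.29, -0.7, -0.44, 0, 0, 0, 0.85, 0.29, -0.7, -0.44, 0, 0, 0, 0.85, 0.29, -0.7, -0.44, 0, 0, 0, 0.85, 0.29, -0.7, -0.44, 0, 0, 0, 0.85, 0.29, -0.7, -0.44, 0, 0, 0, 0.85, 0.28, -0.7, -0.43, 0, 0, 0, 0.85, 0.29, -0.69, -0.44, 0, 0, 0, 0.85, 0.28, -0.7, -0.43, 0, 0, 0, 0.85]
```

Request:
step_arm:
  moves: [-0.05,0.25,-0.8,0,0,0,1,-0.05,0.25,-0.8,0,0,0,1,-0.05,0.25,-0.8,0,0,0,1,-0.05,0.25,-0.8,0,0,0,1,-0.05,0.3,-0.8,0,0,0,1,0.05,0.95,-0.15,0.1,0,0.1,1,0.05,0.95,-0.15,0.1,0,0.1,1,0.05,0.95,-0.15,0.1,0,0.1,1]

```text
time: 43.62
tool_pos: [443.8, 99.3, 132.4]
tcp_rot: [-3.085, -0.842, -0.068]
contact_force: [-0.3, 0.2, 1.0]
grip_width: 0.7
```

Request:
step_arm:
  moves: [0.05,0.95,-0.15,0.1,0,0.1,1,0.2,0.9,-0.2,0.25,0,0.1,1,0.2,0.9,-0.2,0.25,0,0.1,1,0.2,0.9,-0.2,0.25,0,0.1,1,0.2,0.8,-0.1,0.1,-0.1,-0.25,1,0.2,0.8,-0.1,0.1,-0.1,-0.25,1,0.2,0.8,-0.1,0.1,-0.1,-0.25,1,0.2,0.8,-0.1,0.1,-0.1,-0.25,1]

```text
time: 44.28
tool_pos: [452.1, 3.1, 157.6]
tcp_rot: [-3.07, -0.842, -0.007]
contact_force: [0.0, 0.8, 0.0]
grip_width: 0.3
```

Run:
```python
from h import *
st()
W=[([440,-60,165],4,42,0),([430,-60,230],0,20,0),([430,20,330],-2,0,0),([480,130,410],-2,0,0)]
simpath(W,8)
planR([(np.array(P,float),lori(y,t,l)) for P,y,t,l in W],1,maxdeg=3.6)
```

```text
t44.28 [452.1   3.1 157.6] yaw -0.4 tilt 48.2 lat -2.7 F [0.  0.8 0. ] g0.3 q [-0.51  0.    2.54  1.88  0.46 -0.7 ]
[440, -60, 165] (4, 42, 0) [-0.7  -0.05  2.42  1.22  0.52 -0.22] maxstep 0.10 err 0.000
[430, -60, 230] (0, 20, 0) [-0.43 -0.07  1.98  0.18  0.92  1.05] maxstep 0.27 err 0.000
[430, 20, 330] (-2, 0, 0) [-0.13  0.09  1.49  0.    1.57  1.47] maxstep 0.08 err 0.000
[480, 130, 410] (-2, 0, 0) [0.11 0.22 1.11 0.   1.81 1.72] maxstep 0.05 err 0.000
26 rows
[-0.03, 0.78, -0.23, -0.06, -0.4, -0.18, 1, -0.04, 0.77, -0.22, -0.06, -0.39, -0.18, 1, -0.06, 0.78, -0.22, -0.06, -0.4, -0.18, 1, -0.08, 0.77, -0.21, -0.06, -0.39, -0.18, 1, 0.26, 0, -0.39, -0.07, -0.79, 0.12, 1, 0.24, -0.01, -0.41, -0.08, -0.79, 0.12, 1, 0.21, 0, -0.42, -0.07, -0.78, 0.12, 1, 0.19, -0.01, -0.43, -0.07, -0.79, 0.12, 1]
[0.17, 0, -0.44, -0.08, -0.78, 0.13, 1, 0.14, 0, -0.44, -0.07, -0.79, 0.12, 1, 0.11, 0, -0.46, -0.08, -0.78, 0.13, 1, 0.24, -0.57, -0.67, -0.01, -0.71, 0.07, 1, 0.21, -0.57, -0.68, -0.01, -0.72, 0.07, 1, 0.17, -0.57, -0.69, -0.01, -0.71, 0.07, 1, 0.13, -0.58, -0.7, -0.01, -0.72, 0.07, 1, 0.1, -0.57, -0.71, -0.02, -0.71, 0.07, 1]
[0.06, -0.58, -0.71, -0.01, -0.72, 0.07, 1, 0.02, -0.57, -0.72, -0.02, -0.71, 0.08, 1, 0.29, -0.7, -0.5, 0, 0, 0, 1, 0.29, -0.7, -0.5, 0, 0, 0, 1, 0.29, -0.7, -0.5, 0, 0, 0, 1, 0.29, -0.7, -0.5, 0, 0, 0, 1, 0.29, -0.7, -0.5, 0, 0, 0, 1, 0.28, -0.69, -0.5, 0, 0, 0, 1]
[0.29, -0.7, -0.5, 0, 0, 0, 1, 0.28, -0.69, -0.5, 0, 0, -0.01, 1]
```

Request:
step_arm:
  moves: [-0.05,0.8,-0.2,-0.05,-0.4,-0.2,1,-0.05,0.8,-0.2,-0.05,-0.4,-0.2,1,-0.05,0.8,-0.2,-0.05,-0.4,-0.2,1,-0.05,0.8,-0.2,-0.05,-0.4,-0.2,1,0.25,0,-0.4,-0.05,-0.8,0.1,1,0.25,0,-0.4,-0.05,-0.8,0.1,1,0.2,0,-0.4,-0.05,-0.8,0.1,1,0.2,0,-0.4,-0.05,-0.8,0.1,1]

```text
time: 44.95
tool_pos: [436.4, -65.7, 189.7]
tcp_rot: [-3.131, -0.563, 0.046]
contact_force: [-1.0, 0.7, -0.8]
grip_width: 0.6
```

Request:
step_arm:
  moves: [0.15,0,-0.45,-0.05,-0.8,0.1,1,0.15,0,-0.45,-0.05,-0.8,0.1,1,0.1,0,-0.45,-0.05,-0.8,0.1,1,0.25,-0.55,-0.7,0,-0.7,0.1,1,0.2,-0.55,-0.7,0,-0.7,0.1,1,0.15,-0.55,-0.7,0,-0.7,0.1,1,0.15,-0.6,-0.7,0,-0.7,0.1,1,0.1,-0.6,-0.7,0,-0.7,0.1,1]

```text
time: 45.62
tool_pos: [423.6, -14.0, 295.8]
tcp_rot: [-3.135, -0.125, -0.024]
contact_force: [0.4, -0.3, -0.1]
grip_width: 0.7
```

Run:
```python
from h import *
st()
W=[([480,90,410],-2,0,0),(case([0,0,410]),-2,0,0)]
planR([(np.array(P,float),lori(y,t,l)) for P,y,t,l in W],1,maxdeg=3.6)
```

```text
t45.62 [423.6 -14.  295.8] yaw -1.4 tilt 7.1 lat -0.4 F [ 0.4 -0.3 -0.1] g0.7 q [-0.24  0.    1.68  0.03  1.34  1.35]
16 rows
[0.38, -0.59, -0.59, -0.01, -0.2, 0.02, 1, 0.37, -0.59, -0.59, -0.01, -0.2, 0.02, 1, 0.36, -0.59, -0.6, -0.01, -0.2, 0.02, 1, 0.35, -0.59, -0.61, -0.01, -0.2, 0.02, 1, 0.34, -0.59, -0.61, -0.01, -0.2, 0.02, 1, 0.33, -0.59, -0.61, -0.01, -0.2, 0.02, 1, 0.32, -0.59, -0.62, -0.01, -0.2, 0.02, 1, 0.31, -0.59, -0.63, -0.01, -0.19, 0.01, 1]
[0.29, -0.58, -0.62, -0.02, -0.2, 0.02, 1, 0.78, -0.32, 0, 0, 0, 0, 1, 0.78, -0.32, 0, 0, 0, 0, 1, 0.78, -0.32, 0, 0, 0, 0, 1, 0.78, -0.31, 0, 0, 0, 0, 1, 0.79, -0.32, 0, 0, 0, 0, 1, 0.78, -0.31, 0, 0, 0, 0, 1, 0.79, -0.32, -0.01, 0, 0, 0, 1]
```

Request:
step_arm:
  moves: [0.35,-0.6,-0.6,0,-0.2,0,1,0.35,-0.6,-0.6,0,-0.2,0,1,0.35,-0.6,-0.6,0,-0.2,0,1,0.35,-0.6,-0.6,0,-0.2,0,1,0.35,-0.6,-0.6,0,-0.2,0,1,0.35,-0.6,-0.6,0,-0.2,0,1,0.3,-0.6,-0.6,0,-0.2,0,1,0.3,-0.6,-0.6,0,-0.2,0,1]

```text
time: 46.28
tool_pos: [474.7, 82.9, 402.0]
tcp_rot: [-3.141, -0.003, -0.028]
contact_force: [0.7, 0.3, 0.2]
grip_width: 0.2
```

Request:
step_arm:
  moves: [0.5,-0.5,-0.3,0,-0.2,0,1,0.8,-0.3,0,0,0,0,1,0.8,-0.3,0,0,0,0,1,0.8,-0.3,0,0,0,0,1,0.8,-0.3,0,0,0,0,1]

```text
time: 46.7
tool_pos: [552.6, 116.5, 411.5]
tcp_rot: [3.14, 0.009, -0.029]
contact_force: [0.6, -0.0, 0.9]
grip_width: 0.0
```

Run:
```python
from h import *
st()
planR([(case([0,0,370]),lori(-2,0,0)),(case([0,0,335]),lori(-2,0,0))],1,maxdeg=3.6)
im=capture('scene');cv2.imwrite('pics/s35.png',cv2.resize(im[40:240,200:400,::-1],None,fx=3,fy=3,interpolation=cv2.INTER_CUBIC))
```

```text
t46.70 [552.6 116.5 411.5] yaw -1.7 tilt -0.5 lat 0.1 F [ 0.6 -0.   0.9] g0.0 q [ 0.07  0.38  0.9  -0.    1.88  1.67]
5 rows
[0.64, -0.25, 0.69, 0.01, 0.04, 0.03, 1, 0.63, -0.26, 0.69, 0.01, 0.04, 0.02, 1, 0.64, -0.25, 0.68, 0.01, 0.04, 0.03, 1, 0, 0, 0.88, 0, 0, 0, 1, 0, 0, 0.87, 0, 0, 0, 1]
```

View pics/s35.png

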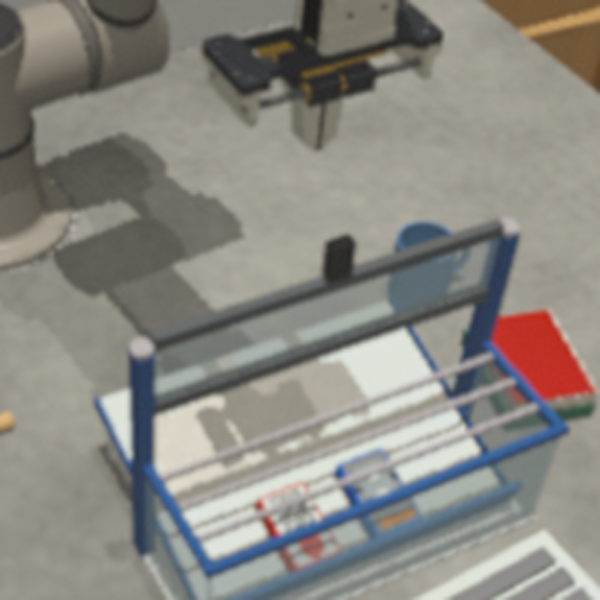

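Request:
step_arm:
  moves: [0.65,-0.25,0.6,0,0,0,1,0.65,-0.25,0.6,0,0,0,1,0.6,-0.2,0.6,0,0,0,1,0,0,0.5,0,0,0,1]

```text
time: 47.08
tool_pos: [595.8, 129.2, 362.6]
tcp_rot: [3.138, 0.008, -0.031]
contact_force: [0.9, 0.1, -0.2]
grip_width: 0.4
```

Run:
```python
from h import *
st()
planR([(case([0,0,335]),lori(-2,0,0))],1,maxmm=10)
```

```text
t47.08 [595.8 129.2 362.6] yaw -1.8 tilt -0.5 lat 0.2 F [ 0.9  0.1 -0.2] g0.4 q [ 0.09  0.47  0.89 -0.    1.8   1.69]
3 rows
[-0.08, -0.02, 0.46, 0.02, 0.04, 0.02, 1, -0.08, -0.02, 0.46, 0.01, 0.04, 0.01, 1, -0.07, -0.02, 0.46, 0.02, 0.04, 0.02, 1]
```

Request:
step_arm:
  moves: [-0.08,0,0.5,0,0,0,1,-0.08,0,0.5,0,0,0,1,-0.08,0,0.5,0,0,0,1,0,0,0.4,0,0,0,1]

```text
time: 47.42
tool_pos: [590.3, 127.7, 320.2]
tcp_rot: [3.136, 0.013, -0.034]
contact_force: [0.2, 1.6, 2.6]
grip_width: 0.9
```

Request:
step_arm:
  moves: [0,0,0.5,0,0,0,1,0,0,0.7,0,0,0,1,0,0,0.7,0,0,0,1,0,0,0.7,0,0,0,1,0,0,0.7,0,0,0,1,0,0,0.7,0,0,0,1]

```text
time: 47.92
tool_pos: [590.6, 127.8, 242.5]
tcp_rot: [3.139, 0.003, -0.034]
contact_force: [0.3, 1.1, 3.9]
grip_width: 0.6
```

Run:
```python
from h import *
st()
im=capture('scene');cv2.imwrite('pics/s36.png',cv2.resize(im[40:240,200:400,::-1],None,fx=3,fy=3,interpolation=cv2.INTER_CUBIC))
```

```text
t47.92 [590.6 127.8 242.5] yaw -2.0 tilt -0.2 lat 0.1 F [0.3 1.1 3.9] g0.6 q [ 0.09  0.47  1.2  -0.    1.48  1.69]
```

View pics/s36.png

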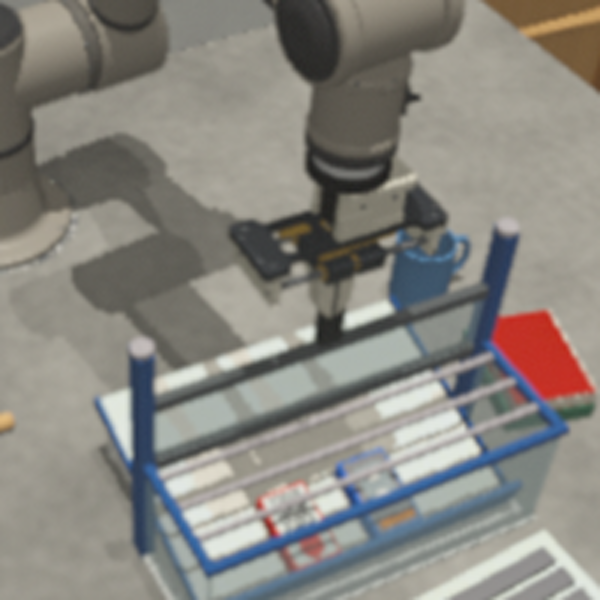

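Request:
step_arm:
  moves: [0,0,0.7,0,0,0,1,0,0,0.7,0,0,0,1,0,0,0.7,0,0,0,1,0,0,0.7,0,0,0,1,0,0,0.3,0,0,0,1]

```text
time: 48.38
tool_pos: [589.7, 127.4, 180.2]
tcp_rot: [3.14, 0.002, -0.035]
contact_force: [-0.9, 1.3, 3.6]
grip_width: 0.6
```

Request:
step_arm:
  moves: [0,0,0.25,0,0,0,1]

```text
time: 48.47
tool_pos: [589.7, 127.4, 175.4]
tcp_rot: [3.14, 0.002, -0.035]
contact_force: [-0.7, 2.2, 3.9]
grip_width: 0.5
```

Request:
step_arm:
  moves: [0,0,0.25,0,0,0,1]

```text
time: 48.55
tool_pos: [589.7, 127.4, 170.7]
tcp_rot: [3.14, 0.002, -0.036]
contact_force: [-1.4, 0.4, 4.0]
grip_width: 0.7
```

Request:
step_arm:
  moves: [0,0,0.2,0,0,0,1]

```text
time: 48.63
tool_pos: [589.7, 127.4, 166.9]
tcp_rot: [3.14, 0.002, -0.036]
contact_force: [-2.6, 2.3, 3.3]
grip_width: 0.1
```

Request:
step_arm:
  moves: [0,0,0.15,0,0,0,1]

```text
time: 48.72
tool_pos: [589.9, 127.4, 165.0]
tcp_rot: [3.14, 0.001, -0.036]
contact_force: [-9.4, 1.2, 25.5]
grip_width: 0.4
```

Bottom stop felt (25 N) at fingertip height ≈195, which matches the lowered handle top at 196. Lifting off and checking.

Request:
step_arm:
  moves: [0,0,0,0,0,0,1,0,0,-0.3,0,0,0,1,0,0,-0.6,0,0,0,1,-0.3,0,-0.8,0,0,0,1,-0.8,0,-0.5,0,0,0,1,-0.9,0,-0.3,0,0,0,1,-0.9,0,0,0,0,0,1,-0.9,0,0,0,0,0,1]

```text
time: 49.38
tool_pos: [515.5, 127.7, 218.0]
tcp_rot: [3.137, -0.002, -0.038]
contact_force: [-1.0, -0.5, 0.4]
grip_width: 0.3
```

Request:
step_arm:
  moves: [-0.9,0,0,0,0,0,1,-0.9,0,0,0,0,0,1,-0.9,0,0,0,0,0,1,0,0,0,0,0,0,1,0,0,0,0,0,0,1]

```text
time: 49.8
tool_pos: [457.7, 128.9, 220.2]
tcp_rot: [3.136, -0.005, -0.038]
contact_force: [-0.5, -0.6, 0.4]
grip_width: 0.7
```

Run:
```python
from h import *
st()
for n in('scene','top','wrist'):
    im=capture(n)[:,:,::-1];cv2.imwrite(f'pics/{n}_end.png',im)
    if n=='scene': cv2.imwrite('pics/s_endz.png',cv2.resize(im[100:260,210:400],None,fx=3.6,fy=3.6,interpolation=cv2.INTER_CUBIC))
    if n=='top': cv2.imwrite('pics/t_endz.png',cv2.resize(im[130:240,120:290],None,fx=4.7,fy=4.7,interpolation=cv2.INTER_CUBIC))
```

```text
t49.80 [457.7 128.9 220.2] yaw -2.2 tilt 0.3 lat 0.3 F [-0.5 -0.6  0.4] g0.7 q [ 0.12  0.23  1.61 -0.01  1.29  1.73]
```

View pics/s_endz.png

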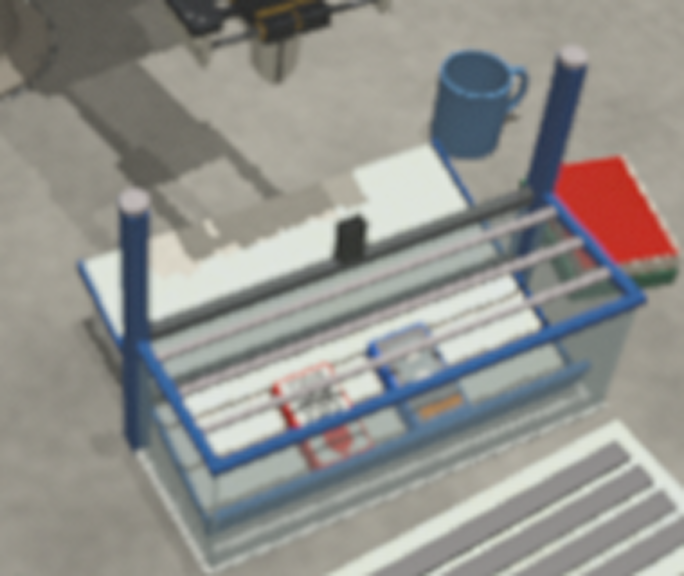

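View pics/t_endz.png

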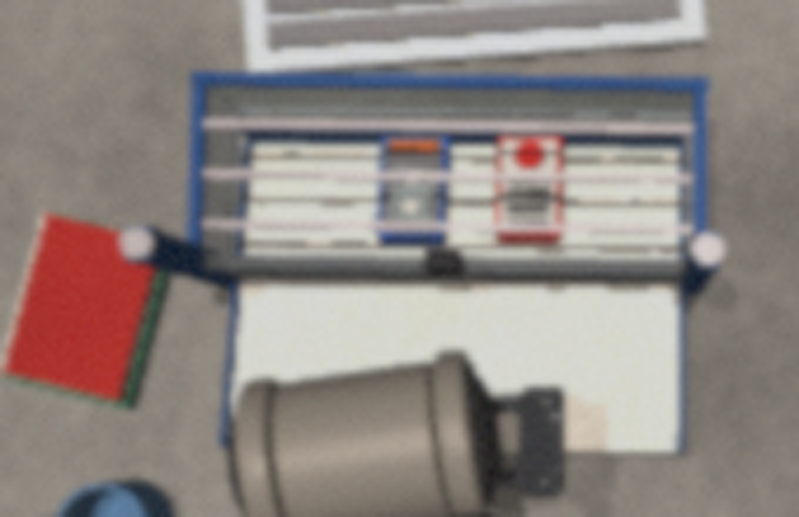

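View pics/top_end.png

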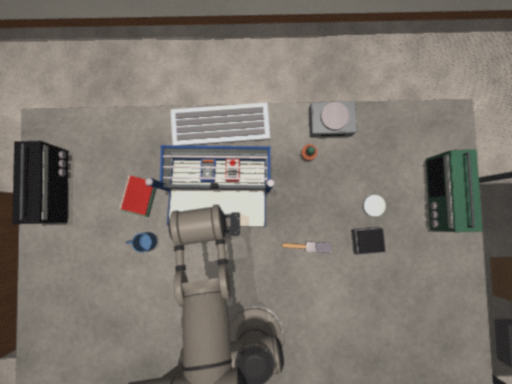

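The handle is back at its starting pixel, (350,237) in the zoomed scene view. Both items are square against the stop and the bystanders look unmoved. Handing in.

Run:
```python
from plant import *
print(close_job())
```

```text
the job is handed in; nothing more can be done
None
```

The job is done and handed in after about 50 s of the 210 s allowed. Only two items were present, the red radio and the blue cassette player. Both now lie flat, face up and square against the back stop, and the sash is shut again.

- **Sash:** I raised it by the handle until it hit its upper stop at about 20 N, and its top rail was where the raised position predicts. I lowered it by pressing on the handle until the bottom stop gave about 25 N, with the fingertips at about 195 mm against the handle's lowered height of 196 mm. The last pictures show the handle back where it started.
- **Items:** In the last top and scene pictures both items sit side by side against the stop. The bystanders look unmoved by eye; I did not measure their positions again.

What went wrong or disagreed along the way:

- **Fingertip position:** The real fingertips end about 30 mm short of the reported TCP, judging from the pictures. My first close on the radio therefore closed above it without touching it, and I regrasped it lower.
- **Knocked player:** The player was knocked towards the disk box and brush during the run. I moved it to clear table space and regrasped it before carrying it to the tray.
- **Force peaks:** The force reached about 83 N when the radio met the stop, under the 120 N limit. It reached about 42 N when I set the player down on the table. That load went through the fingers and the held player, not the gripper's body.

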